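# Fit the guard frame on the tray's two pins and tip the grinding balls in

### The arm

A 6-joint arm with a two-finger parallel gripper is mounted at the origin on a cart in front of the work surface, level with it; the furniture and walls round the work are solid. World frame = base frame: x ahead of the robot, y to its left, z up, the work surface at z = 0. Lengths are in mm, angles in degrees, forces in N, time in s.
With the tool pointing down it reaches from about 300 to 850 mm from the base axis. Payload 4.2 kg.
Tool frame: the origin (TCP) lies midway between the tips of the shut fingers; the grasp point (between the pads) lies 19 mm behind it; x points along the fingers, y is the direction in which the jaws open and shut, and the axes are right-handed (so a half turn about x gives the same grasp; the last joint's range is limited). The gripper opens to 91 mm and grips with 3 to 60 N. Pads are 32 mm wide; open, the fingers measure 118 mm over their backs; the gripper's body (76 mm by 178 mm) begins 60 mm behind the grasp point.
Start: joints at [72.651, 18.312, 89.639, -0, 72.044, -1.146], TCP at [160.454, 552.179, 180.076] pointing down, gripper open.
Joint ranges: [-177.97, 177.97], [-48.28, 115.42], [12.27, 149.76], [-77.06, 257.06], [2.81, 150.46], [-146.56, 146.56]. Speed limits (degrees/s): [147.25, 147.25, 180, 180, 180, 180].

### API

Orientations are given as [roll, pitch, yaw] about the fixed x, y, z axes, in that order (R = Rz(yaw) Ry(pitch) Rx(roll)).
In Python, from workcell import * gives the robot as it stands.
- The arm moves only by the shell command python3 -m handwheel 'ROWS' [FORCE]. ROWS is a JSON object of lists of equal length, an entry for each row: "gripper": the closure, from 0 (fully open) to 1 (shut); "offset": the shift along the tool's x, y, z in mm, a list of three; "rot": the turn, a rotation vector about the tool's x, y, z in degrees, a list of three. A call has 1 to 5 rows; each row is the pose to reach, as a shift and turn from the pose commanded when the call began, along the tool's axes at that moment; what a row does not reach only later rows make up. A row lasts 1/12 s, in which the tool goes at most 41.7 mm and 7.16 degrees, less where a joint would pass 70% of its speed; a pose out of reach is approached as far as the arm can. A call with a gripper value outside its range is refused whole. The fingers move at their own pace and stop on an object; FORCE is the grip in N (left out, the last holds). Time passes only in rows, so rows that repeat a pose let the fingers close. It gives the time, the measured TCP pose, the force and the opening at its end, in the units of the state.
- state(): the state, without advancing time (a new reading comes with each control period).
- grab_frame(name): name is "scene" or "top" or "wrist"; returns the picture (420x560x3 uint8, red, green, blue); there is no depth.
- camera_params(name): a dict with "fx", "fy", "cx", "cy" (pixels), "position" and "attitude" of the camera in the world; the wrist camera has in their place "hand_eye" (4x4, takes a point from camera to tool coordinates, whose origin is the TCP and whose axes are the tool frame's). Camera axes: x right, y up, looking along -z (the intrinsics and any distortion apply to the point x, -y, -z); pixel columns grow to the right and rows downward; lengths in mm; the calibration is good to about 2 mm. A picture is of the moment at which its call begins: read the wrist's pose just before it. camera_params takes no time and is no camera call.
- job_done(): hands the job in, once; it reports no verdict.
The state is a dict: "time_s": time; "qpos": joint angles; "qvel": joint speeds; "effort": joint torques, N m; "ee_pos": TCP position; "ee_rot": TCP orientation; "force": force on the tool from outside, world axes, zero at the start; "torque": the same for the moment, N m; "gripper_width": finger opening in mm.
Only numpy, scipy, OpenCV 4.12 (cv2) and the standard library are available. Lean on these libraries where they do the work, as an engineer would, in place of code of your own. Each camera call takes 0.05 s, during which the arm holds its last target.

### The job

Set the steel guard frame on the catch tray so that both of its holes go over the tray's two pins and it lies flat, fully down, with its window over the tray. Only then pick up the cup, tip all six grinding balls through the window into the tray, and stand the empty cup upright on the bench again. Leave the other things on the bench where they are.

Things in the scene. Friction and masses are not known exactly. Their poses are not given: they have to be found in the camera images.
- tray: fixed aluminium catch tray; origin on the bench under the middle of the line between its two pins, z up, y along that line, tray opening on the -x side (towards the robot). Solid pin block x -15..15, y -85..85, 45 mm high. Tray outside x -114..-14, y -53..53, 45 mm high, walls and floor 5 mm. Pins: see pin_left, pin_right
- pin_left (a point): foot of the left (+y) upright pin, on top of the pin block: 45 mm above the bench, at y +65 mm in the tray's frame. Pin 10 mm thick, straight for 29 mm, then a cone, 36 mm tall in all
- pin_right (a point): foot of the right (-y) pin, at y -65 mm in the tray's frame; same size as the left pin, pins 130 mm apart
- tray_floor (a point): centre of the tray's inner floor, 5 mm above the bench, 64 mm from the pin line; axes as the tray's; the inner floor is 90 mm (x) by 96 mm (y), walls rise 40 mm above it
- frame: loose steel guard frame, 0.28 kg, lying flat; origin under the middle of its rail, z up, y along the rail, window on the -x side. Rail 30 x 160 x 8 mm with a 15 mm hole at y +65 and -65. Upright grip fin at the origin: 12 mm thick (x), 60 mm wide (y), top 48 mm above the underside. Window x -104..-15, y -45..45, open right down; walls round its other three sides to 33 mm above the underside; outside to x -114, y +-56
- hole_left (a point): centre of the frame's left (+y) hole, on its underside; goes over the left pin
- hole_right (a point): centre of the frame's right (-y) hole, on its underside; goes over the right pin
- cup: loose grey straight-sided cup, upright at the start, 66 mm outside diameter (rim 68 mm), 85 mm tall, wall 3 mm, inner floor at 4 mm, 0.12 kg empty; origin under its centre, z towards the mouth. Holds six balls, filled to about 41 mm
- ball_1_center (a point): centre of a white ceramic grinding ball, 22 mm diameter, 30 g, starts in the cup (the six are alike; polished: slide and roll freely)
- ball_2_center (a point): centre of a white ceramic grinding ball, 22 mm diameter, 30 g, starts in the cup (the six are alike; polished: slide and roll freely)
- ball_3_center (a point): centre of a white ceramic grinding ball, 22 mm diameter, 30 g, starts in the cup (the six are alike; polished: slide and roll freely)
- ball_4_center (a point): centre of a white ceramic grinding ball, 22 mm diameter, 30 g, starts in the cup (the six are alike; polished: slide and roll freely)
- ball_5_center (a point): centre of a white ceramic grinding ball, 22 mm diameter, 30 g, starts in the cup (the six are alike; polished: slide and roll freely)
- ball_6_center (a point): centre of a white ceramic grinding ball, 22 mm diameter, 30 g, starts in the cup (the six are alike; polished: slide and roll freely)
- far_clutter: fixed things at the left of the bench, bystanders: a white paper towel roll 106 mm wide and 218 mm tall, standing about 410 mm ahead and 345 mm left of the robot base, next to the frame; two long cartons 145 mm high (plus a glove tuft) left of it; small bottles, dishes, boxes. The origin is of no use
- desk_lamp: black desk lamp, a bystander; its foot stands 370 mm ahead and 25 mm right of the robot base, its thin arm leans ahead and slightly right, up to an elbow 545 mm high about 505 mm ahead and 60 mm right, and goes on higher towards the back of the bench. The origin is of no use
- jar_teal: teal screw-lid jar, 52 mm wide, 80 mm tall, origin under its centre; a bystander to leave alone
- tape_roll: beige tape roll lying flat, 56 mm wide, 18 mm tall, origin under its centre; a bystander to leave alone
- jar_white_2: white jar with black lid, 68 mm wide, 120 mm tall, origin under its centre; a bystander to leave alone
Not all that is in view belongs to the job. What is shaped like the cup but yellow is not meant.

How it is judged:
By the outcome, as a careful person would: the job done as asked, in the order asked, and still so for the second after the job is handed in, with the robot touching nothing.
It also fails if it takes over 72 s, if anything falls off the work surface, if the arm or the gripper's body presses on something with over 40 N, if the wrist force passes 120 N, or if a joint passes its speed limit or range.

## Working session

There is one attempt and no reset: what is moved stays moved. The work goes in short steps, Python scripts to look and compute and a shell command to move; the robot and the scene stay as the last step left them, time stands still between calls to the robot, and variables do not carry over. Pictures are saved under pics/ and viewed, and the job is handed in when it is done.

```bash
ls; mkdir -p pics; python3 - <<'E'
from workcell import *
import cv2
print(state())
for n in ("scene","top","wrist"):
    print(n,camera_params(n))
    cv2.imwrite(f"pics/{n}0.png",cv2.cvtColor(grab_frame(n),cv2.COLOR_RGB2BGR))
E
```

```text
pics
{'time_s': 0.0, 'qpos': array([ 7.26504764e+01,  1.83493267e+01,  8.97076911e+01,  1.25035204e-03,
        7.20431995e+01, -1.14355937e+00]), 'qvel': array([0.105419  , 0.02747482, 0.07970727, 0.02123902, 0.01670938,
       0.02176878]), 'effort': array([ 3.07047176e-04, -4.12474823e+01, -2.31969613e+01,  7.27560022e-02,
        4.59435058e-02, -1.40871184e-04]), 'ee_pos': array([160.27484906, 551.61152344, 179.23482695]), 'ee_rot': array([ -91.82316584,   89.89977559, -108.02951654]), 'force': array([0.1976861 , 0.54913212, 0.56287922]), 'torque': array([-0.01127728, -0.03992214, -0.05750006]), 'gripper_width': 91.27998763628428}
scene {'fx': 472.5090517512254, 'fy': 472.5090517512254, 'cx': 282.12378682303915, 'cy': 208.02318383420993, 'position': array([1545.76255462,  600.27431084,  859.79477557]), 'attitude': array([ 52.6351555 ,   1.03569339, 114.4107988 ])}
top {'fx': 503.7438545782303, 'fy': 503.7438545782303, 'cx': 278.1507870065825, 'cy': 206.64388869658058, 'position': array([ 386.2473104 ,  154.77423297, 1333.44333548]), 'attitude': array([  8.04574256,   0.61154377, -89.88077216])}
wrist {'fx': 290.6959073428237, 'fy': 290.6959073428237, 'cx': 282.31002214820643, 'cy': 212.2307859195003, 'hand_eye': array([[-2.86587103e-04,  2.67907225e-01, -9.63444672e-01,
        -2.03770060e+02],
       [ 9.99999954e-01,  1.76046983e-04, -2.48507089e-04,
        -7.19177621e-01],
       [ 1.03034683e-04, -9.63444699e-01, -2.67907264e-01,
        -7.64800672e+01],
       [ 0.00000000e+00,  0.00000000e+00,  0.00000000e+00,
         1.00000000e+00]])}
```

View pics/scene0.png

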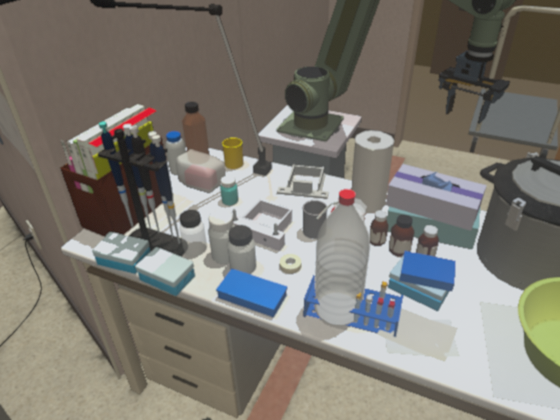

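View pics/top0.png

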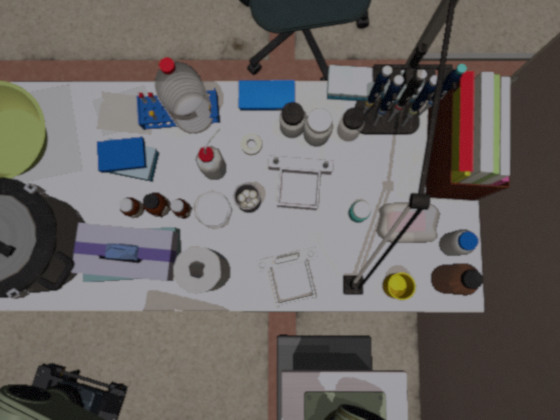

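View pics/wrist0.png

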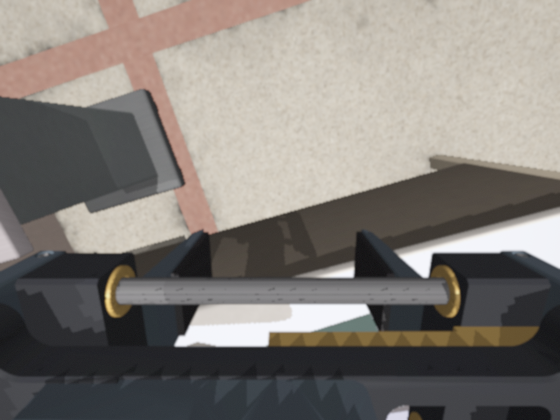

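```bash
cat > h.py <<'E'
import numpy as np, cv2
from scipy.spatial.transform import Rotation as R
from workcell import *
def cam(name,st=None):
    p=camera_params(name)
    if name=="wrist":
        st=st or state()
        T=np.eye(4);T[:3,:3]=R.from_euler('xyz',st['ee_rot'],degrees=True).as_matrix();T[:3,3]=st['ee_pos']
        M=T@p['hand_eye']
    else:
        M=np.eye(4);M[:3,:3]=R.from_euler('xyz',p['attitude'],degrees=True).as_matrix();M[:3,3]=p['position']
    return p,M
def proj(c,P):
    p,M=c; q=(np.atleast_2d(P)-M[:3,3])@M[:3,:3]
    return np.c_[p['cx']+p['fx']*q[:,0]/-q[:,2], p['cy']-p['fy']*q[:,1]/-q[:,2]]
def back(c,u,v,z):
    p,M=c; d=M[:3,:3]@np.array([(u-p['cx'])/p['fx'],-(v-p['cy'])/p['fy'],-1]); o=M[:3,3]
    return o+d*(z-o[2])/d[2]
def save(n,img): cv2.imwrite(f"pics/{n}.png",img[...,::-1])
E
python3 - <<'E'
import cv2
im=cv2.imread('pics/top0.png')
cv2.imwrite('pics/topA.png',cv2.resize(im[130:320,170:370],None,fx=4,fy=4,interpolation=cv2.INTER_CUBIC)[:600*2])
im=cv2.imread('pics/scene0.png')
cv2.imwrite('pics/scA.png',cv2.resize(im[140:290,190:390],None,fx=4,fy=4,interpolation=cv2.INTER_CUBIC))
E
python3 -c "
import cv2
im=cv2.imread('pics/topA.png');print(im.shape);cv2.imwrite('pics/topB.png',im[80:680])"
```

```text
(760, 800, 3)
```

View pics/topB.png

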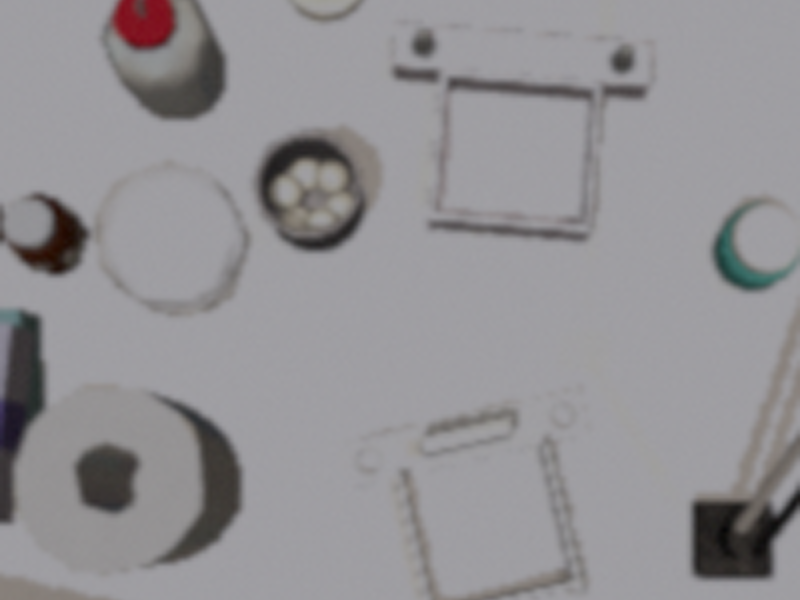

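View pics/scA.png

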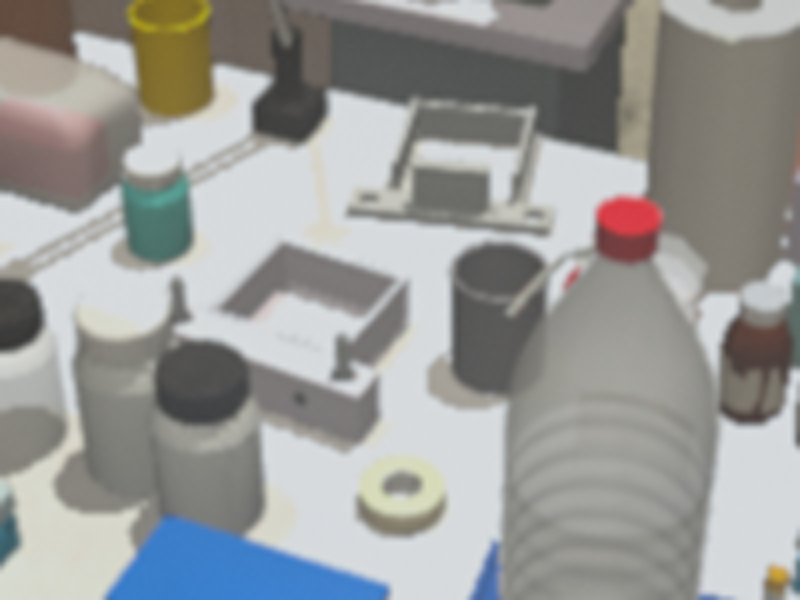

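```bash
python3 - <<'E'
from h import *
c=cam("top")
def b(X,Y,z): return back(c,169.5+(X+.5)/4,149.5+(Y+.5)/4,z).round(1)
pl,pr=b(424,38,81),b(622,55,81); print("pins",pl,pr,np.linalg.norm(pl-pr))
d=(pl-pr); print("tray yaw",np.degrees(np.arctan2(-d[0],d[1])))
hl,hr=b(369,461,8),b(563,413,8); d=hl-hr;print("holes",hl,hr,np.linalg.norm(d),np.degrees(np.arctan2(-d[0],d[1])),(hl+hr)/2)
print("fin top ends",b(420,447,48),b(516,423,48))
print("cup",b(312,190,85)); print("cup l,r",b(258,190,85),b(366,190,85))
print("towel", b(110,478,218)); print('lamp',b(733,540,0)); print("jarteal",b(766,237,80)); print("wash",b(145,10,130)); print("disc",b(172,238,0))
E
```

```text
pins [685.4 175.2  81. ] [674.3  49.4  81. ] 126.28875642748248
tray yaw -5.042451069170924
holes [419.7 211.6   8. ] [451.2  84.6   8. ] 130.84819448505968 13.93004195931499 [435.45 148.1    8.  ]
fin top ends [427.6 177.5  48. ] [442.9 116.6  48. ]
cup [586.8 245.2  85. ]
cup l,r [586.8 279.1  85. ] [586.8 211.3  85. ]
towel [404.9 345.1 218. ]
lamp [369.1 -26.2   0. ]
jarteal [557.9 -39.5  80. ]
wash [691.4 345.6 130. ]
disc [567.9 344.7   0. ]
```

```bash
cat >> h.py <<'E'
def pose(st=None):
    st=st or state(); return np.array(st['ee_pos']),R.from_euler('xyz',st['ee_rot'],degrees=True)
def down(yaw,tilt=None):
    # tool x down, tool y at heading yaw (deg)
    a=np.radians(yaw); y=np.array([np.cos(a),np.sin(a),0]); x=np.array([0,0,-1.]); return R.from_matrix(np.c_[x,y,np.cross(x,y)])
def go(pos,rot=None):
    st=state(); p,r=pose(st); rot=rot or r
    print("t",round(st['time_s'],2),"pos",p.round(1),"q",np.round(st['qpos'],1),"w",round(st['gripper_width'],1),"F",np.round(st['force'],1))
    print(" offset",r.inv().apply(np.array(pos)-p).round(1).tolist(),"rot",(r.inv()*rot).as_rotvec(degrees=True).round(2).tolist(), 'dist',np.linalg.norm(np.array(pos)-p).round(1))
E
python3 - <<'E'
from h import *
p,r=pose();print(r.as_matrix().round(3))
c=cam("top")
for u,v,z in [(292,113,120),(319,125,120),(352,122,120),(252,143,18)]: print(back(c,u,v,z).round())
go([300,350,320],down(13.9)); go([300,350,320],down(193.9))
E
```

```text
[[-0.     0.279  0.96 ]
 [-0.001  0.96  -0.279]
 [-1.    -0.001 -0.   ]]
[794. 134. 120.]
[763.  67. 120.]
[771. -15. 120.]
[745. 240.  18.]
t 0.15 pos [160.3 551.8 179.4] q [72.6 18.3 89.7 -0.  72.  -1.1] w 91.2 F [ 0.4  0.3 -0.4]
 offset [-140.4, -155.0, 190.4] rot [59.89, 0.04, 0.07] dist 282.8
t 0.15 pos [160.3 551.8 179.4] q [72.6 18.3 89.7 -0.  72.  -1.1] w 91.2 F [ 0.4  0.3 -0.4]
 offset [-140.4, -155.0, 190.4] rot [-120.11, -0.08, 0.05] dist 282.8
```

```bash
python3 - <<'E'
from h import *
from scipy.optimize import least_squares
t,s=cam("top"),cam("scene")
def tri(a,b):
    f=lambda P: np.r_[proj(t,P)[0]-a,proj(s,P)[0]-b]
    r=least_squares(f,[600,100,80.]); return r.x.round(1),r.fun.round(1)
S=lambda X,Y:(189.5+(X+.5)/4,139.5+(Y+.5)/4); T=lambda X,Y:(169.5+(X+.5)/4,149.5+(Y+.5)/4)
print("jarmid",tri((319,124),S(122,303))); print("jarblk",tri((292,112),S(203,372)))
print("pinL",tri(T(424,36),S(343,336))); print("pinR",tri(T(623,52),S(178,281)))
print("holeL",tri(T(369,461),S(507,214))); print("holeR",tri(T(563,413),S(371,197)))
print("cup",tri(T(312,190),S(499,262)))
E
```

```text
jarmid (array([765. ,  64.2, 126.8]), array([ 1.3, -0.6,  1.4,  0.2]))
jarblk (array([796.9, 134.2, 118.9]), array([-0.1,  0. , -0.1, -0. ]))
pinL (array([687.3, 175.5,  78. ]), array([-0.1,  0. , -0.1, -0. ]))
pinR (array([677.3,  47.9,  77.7]), array([ 0.2, -0.1,  0.3,  0. ]))
holeL (array([422.7, 203.3,   9.4]), array([ 3.2, -1.2,  4. ,  0. ]))
holeR (array([450.7,  85.7,  11.5]), array([-0.4,  0.2, -0.5, -0. ]))
cup (array([586.1, 245.1,  88.9]), array([-0.1,  0. , -0.1, -0. ]))
```

```bash
python3 -m handwheel '{"gripper":[0,0,0,0,0],"offset":[[-40,0,0],[-80,-10,10],[-105,-40,35],[-120,-70,60],[-130,-100,90]],"rot":[[7,0,0],[14,0,0],[21,0,0],[28,0,0],[35,0,0]]}' 20; python3 - <<'E'
from h import *
go([330,300,330],down(13.9));go([435,148,200],down(13.9))
E
```

```text
time_s: 0.57
ee_pos: [215.8, 436.7, 310.2]
ee_rot: [116.1, 89.8, 64.7]
force: [1.3, -0.8, -0.3]
gripper_width: 90.8
t 0.57 pos [215.8 436.7 310.2] q [62.3  6.9 86.3  0.  86.7 23.8] w 90.8 F [ 1.3 -0.8 -0.3]
 offset [-20.0, 4.1, 178.1] rot [24.67, -0.11, -0.13] dist 179.2
t 0.57 pos [215.8 436.7 310.2] q [62.3  6.9 86.3  0.  86.7 23.8] w 90.8 F [ 1.3 -0.8 -0.3]
 offset [109.7, -8.9, 362.5] rot [24.67, -0.11, -0.13] dist 378.9
```

```bash
python3 -m handwheel '{"gripper":[0.3,0.3,0.3,0.3,0.3],"offset":[[-10,0,40],[-20,0,80],[-15,0,120],[0,0,160],[15,-2,200]],"rot":[[7,0,0],[14,0,0],[20,0,0],[24.7,0,0],[24.7,0,0]]}'; python3 -m handwheel '{"gripper":[0.3,0.3,0.3,0.3,0.3],"offset":[[10,0,40],[25,-2,80],[45,-4,120],[65,-5,150],[70,-6,162]],"rot":[[0,0,0],[0,0,0],[0,0,0],[0,0,0],[0,0,0]]}';  python3 -m handwheel '{"gripper":[0.3],"offset":[[0,0,0]],"rot":[[0,0,0]]}'; python3 - <<'E'
from h import *
go([435,148,200],down(13.9))
st=state(); im=grab_frame("wrist"); save("w1",im); np.savez("w1.npz",im=im,**{k:np.array(v) for k,v in st.items()})
save("t1",cv2.resize(grab_frame("top")[130:300,170:370],None,fx=4,fy=4,interpolation=cv2.INTER_CUBIC)[:600])
E
```

```text
time_s: 0.98
ee_pos: [339.4, 280.4, 294.2]
ee_rot: [113.8, 89.9, 37.8]
force: [1.5, 0.3, 0.3]
gripper_width: 64.2
time_s: 1.4
ee_pos: [369.9, 118.9, 221.0]
ee_rot: [-70.9, 89.6, -146.9]
force: [-0.8, -0.6, 0.2]
gripper_width: 63.9
time_s: 1.48
ee_pos: [370.6, 120.3, 222.2]
ee_rot: [-78.1, 89.7, -154.2]
force: [-1.2, 1.2, -0.1]
gripper_width: 63.9
t 1.48 pos [370.6 120.3 222.2] q [ 16.3  -0.2 106.4  -0.   74.1   2.5] w 63.9 F [-1.2  1.2 -0.1]
 offset [21.9, 69.3, -11.5] rot [-0.06, 0.05, 0.25] dist 73.6
```

View pics/w1.png

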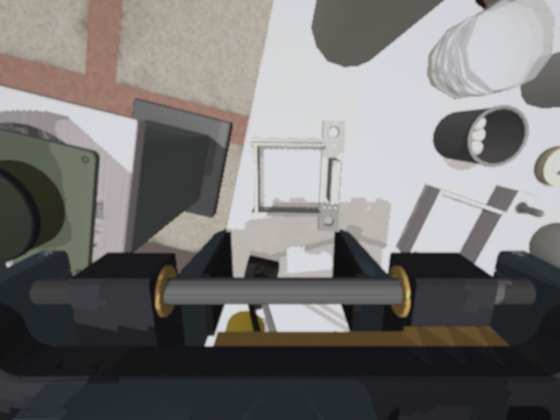

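```bash
python3 - <<'E'
import cv2
im=cv2.imread('pics/w1.png');cv2.imwrite('pics/w1a.png',cv2.resize(im[100:240,230:400],None,fx=4,fy=4,interpolation=cv2.INTER_CUBIC))
E
```

```text
(no output)
```

View pics/w1a.png

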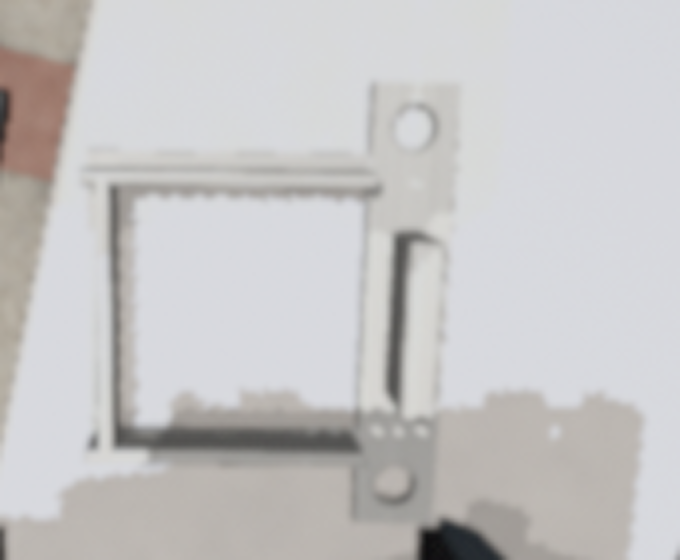

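```bash
python3 - <<'E'
from h import *
d=np.load("w1.npz"); st={k:d[k] for k in d.files}
c=cam("wrist",st)
B=lambda X,Y,z: back(c,229.5+(X+.5)/4,99.5+(Y+.5)/4,z)
hl,hr=B(415,127,8),B(393,482,8); v=hl-hr
print(hl,hr,np.linalg.norm(v),np.degrees(np.arctan2(-v[0],v[1])),(hl+hr)/2)
print("fin top",B(425,238,48),B(418,410,48))
# pins
print(back(c,521,208,81))
o=(hl+hr)/2;o[2]=90
go(o,down(np.degrees(np.arctan2(-v[0],v[1]))))
E
```

```text
[419.19251719 209.83520815   8.        ] [447.79831055  84.52932582   8.        ] 128.52959020847027 12.85955204059621 [433.49541387 147.18226698   8.        ]
fin top [425.69834764 176.14964106  48.        ] [439.72855408 121.170428    48.        ]
[655.66902877 175.26289944  81.        ]
t 1.58 pos [372.  123.2 224.2] q [ 16.6  -0.3 106.1   0.   74.1   2.6] w 63.7 F [ 0.5 -0.4 -0.2]
 offset [134.2, 65.5, -8.3] rot [1.15, -0.05, -0.01] dist 149.5
```

```bash
python3 -m handwheel '{"gripper":[0.3,0.3,0.3,0.3,0.3],"offset":[[20,30,-5],[50,60,-8],[90,65.8,-8],[125,65.8,-8],[135,65.8,-8]],"rot":[[0.7,0,0],[1.4,0,0],[1.6,0,0],[1.6,0,0],[1.6,0,0]]}';  python3 -m handwheel '{"gripper":[0.3,0.3],"offset":[[0,0,0],[0,0,0]],"rot":[[0,0,0],[0,0,0]]}'; python3 - <<'E'
from h import *
go([434,147.7,22],down(13.4))
E
```

```text
time_s: 2.0
ee_pos: [431.1, 147.8, 84.8]
ee_rot: [-88.9, 89.6, -166.3]
force: [-0.7, -0.2, -0.1]
gripper_width: 64.2
time_s: 2.17
ee_pos: [434.3, 148.3, 89.4]
ee_rot: [124.0, 90.0, 46.6]
force: [0.1, 0.5, 0.5]
gripper_width: 63.8
t 2.17 pos [434.3 148.3  89.4] q [ 17.4  12.7 112.1   0.   55.2   4.8] w 63.8 F [0.1 0.5 0.5]
 offset [67.4, -0.4, 0.6] rot [-0.8, -0.02, -0.04] dist 67.4
```

```bash
python3 -m handwheel '{"gripper":[0.3,0.3,0.3,0.3],"offset":[[35,0,0.6],[58,-0.4,0.6],[67,-0.4,0.6],[67,-0.4,0.6]],"rot":[[-0.5,0,0],[-0.8,0,0],[-0.8,0,0],[-0.8,0,0]]}';  python3 -m handwheel '{"gripper":[0.95,0.95,0.95,0.95,0.95],"offset":[[0,0,0],[0,0,0],[0,0,0],[0,0,0],[0,0,0]],"rot":[[0,0,0],[0,0,0],[0,0,0],[0,0,0],[0,0,0]]}' 45; python3 -m handwheel '{"gripper":[0.95,0.95,0.95],"offset":[[0,0,0],[0,0,0],[0,0,0]],"rot":[[0,0,0],[0,0,0],[0,0,0]]}'; python3 - <<'E'
from h import *
go([434,147.7,22],down(13.4))
E
```

```text
time_s: 2.5
ee_pos: [433.4, 146.7, 21.9]
ee_rot: [-102.0, 90.0, -178.7]
force: [0.8, -0.5, 0.0]
gripper_width: 63.9
time_s: 2.92
ee_pos: [434.1, 146.4, 22.9]
ee_rot: [96.7, 89.9, 20.0]
force: [0.3, -0.0, 0.4]
gripper_width: 33.4
time_s: 3.17
ee_pos: [433.5, 146.2, 22.1]
ee_rot: [120.6, 90.0, 43.9]
force: [0.1, 0.2, -0.2]
gripper_width: 13.1
t 3.17 pos [433.5 146.2  22.1] q [ 17.2  17.7 117.2   0.   45.    3.9] w 13.1 F [ 0.1  0.2 -0.2]
 offset [0.1, 0.8, -1.3] rot [-0.11, -0.01, -0.01] dist 1.6
```

```bash
python3 -m handwheel '{"gripper":[0.95,0.95,0.95],"offset":[[0,0,0],[0,0,0],[0,0,0]],"rot":[[0,0,0],[0,0,0],[0,0,0]]}';  python3 -m handwheel '{"gripper":[0.95,0.95,0.95,0.95,0.95],"offset":[[-15,0,0],[-40,0,0],[-75,0,0],[-105,0,0],[-125,0,0]],"rot":[[0,0,0],[0,0,0],[0,0,0],[0,0,0],[0,0,0]]}';  python3 - <<'E'
from h import *
go([680,112,147],down(-5))
E
```

```text
time_s: 3.42
ee_pos: [433.5, 146.2, 22.0]
ee_rot: [-135.8, 90.0, 147.5]
force: [-0.8, 0.3, 0.1]
gripper_width: 4.5
time_s: 3.83
ee_pos: [434.6, 146.6, 149.9]
ee_rot: [95.2, 89.8, 18.5]
force: [0.2, -0.3, -0.6]
gripper_width: 4.7
t 3.83 pos [434.6 146.6 149.9] q [ 17.2   9.1 106.9   0.   63.8   3.9] w 4.7 F [ 0.2 -0.3 -0.6]
 offset [3.8, 230.9, 90.1] rot [18.3, -0.06, -0.22] dist 247.9
```

```bash
python3 - <<'E'
from h import *
st=state(); im=grab_frame("wrist"); np.savez("w2.npz",im=im,**{k:np.array(v) for k,v in st.items()})
save("w2",im)
save("s2",cv2.resize(grab_frame("scene")[90:240,190:390],None,fx=4,fy=4,interpolation=cv2.INTER_CUBIC)[:600])
E
```

```text
(no output)
```

View pics/w2.png

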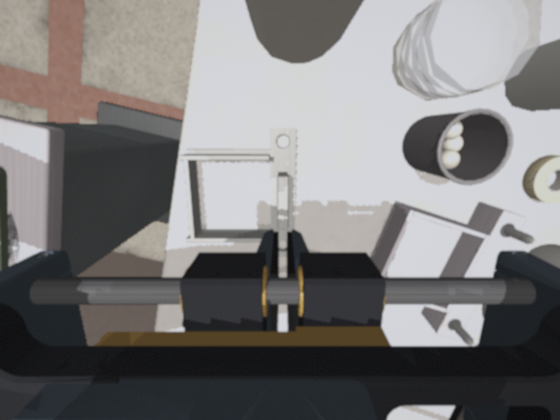

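View pics/s2.png

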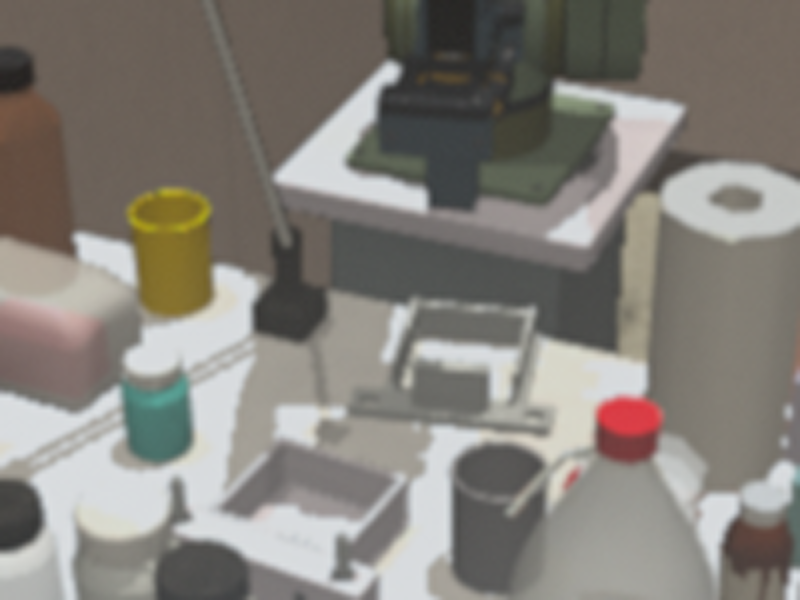

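```bash
python3 - <<'E'
from h import *
d=np.load("w2.npz"); st={k:d[k] for k in d.files}
p,r=pose(st); print(p,r.as_matrix().round(3))
s=cam("scene");u=proj(s,[p])[0];print(u,(u-[190,90])*4)
w=cam("wrist",st); print("tcp in wrist",proj(w,[p, p+r.apply([-19,0,0]),p+r.apply([-60,0,0])]))
print(w[1].round(2)); c=w
hl=back(c,283,142,8); print(hl); print("fin near end",back(c,282,178,48), back(c,282,142,8))
print("proj fin expected", proj(c,[[433,148,48],[426,176,48],[440,119,48],[419,210,8]]))
E
```

```text
[434.58514009 146.57426546 149.90815889] [[ 0.004  0.973  0.23 ]
 [ 0.001  0.23  -0.973]
 [-1.     0.004 -0.   ]]
[302.24211479 151.86891216] [448.96845917 247.47564865]
tcp in wrist [[283.66491598 236.59810271]
 [283.77008948 246.31735534]
 [284.07966609 274.92583128]]
[[ 9.7000e-01 -2.2000e-01 -6.0000e-02  4.1562e+02]
 [ 2.3000e-01  9.4000e-01  2.6000e-01  2.1967e+02]
 [ 0.0000e+00 -2.7000e-01  9.6000e-01  3.5371e+02]
 [ 0.0000e+00  0.0000e+00  0.0000e+00  1.0000e+00]]
[420.16770196 208.63309993   8.        ]
fin near end [427.1436494  173.65676588  48.        ] [419.04198133 208.36730786   8.        ]
proj fin expected [[281.82301893 202.21893447]
 [281.45471173 175.60053034]
 [281.96639027 228.39299498]
 [282.28915873 140.57712711]]
```

```bash
python3 - <<'E'
from h import *
im=grab_frame("scene"); 
a=cv2.resize(im[90:190,250:360],None,fx=6,fy=6,interpolation=cv2.INTER_CUBIC)
s=cam("scene");p,r=pose();print(p)
for k in (0,-19,-60):
    u=proj(s,[p+r.apply([k,0,0])])[0]; u=((u-[250,90]+.5)*6).astype(int); cv2.circle(a,tuple(map(int,u)),4,(255,0,0),-1)
save("s3",a)
d=np.load("w2.npz");save("w2z",cv2.resize(d['im'][120:300,180:380],None,fx=4,fy=4,interpolation=cv2.INTER_CUBIC)[:600])
E
```

```text
[434.45469317 146.55282268 148.38530399]
```

View pics/s3.png

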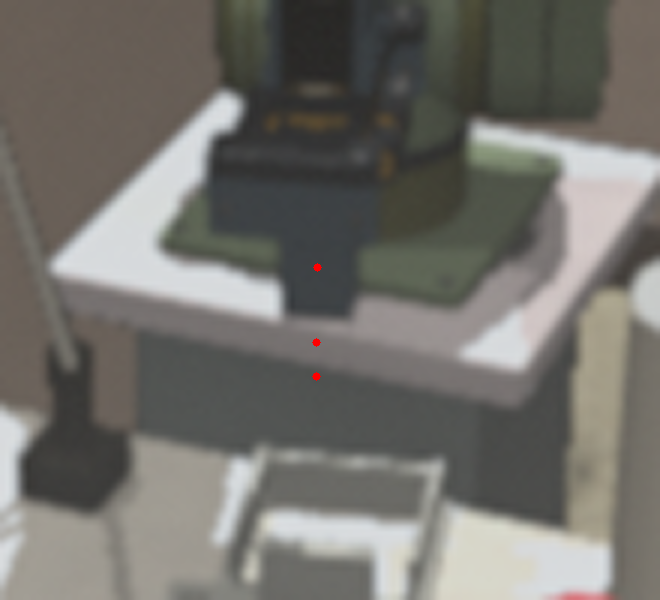

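View pics/w2z.png

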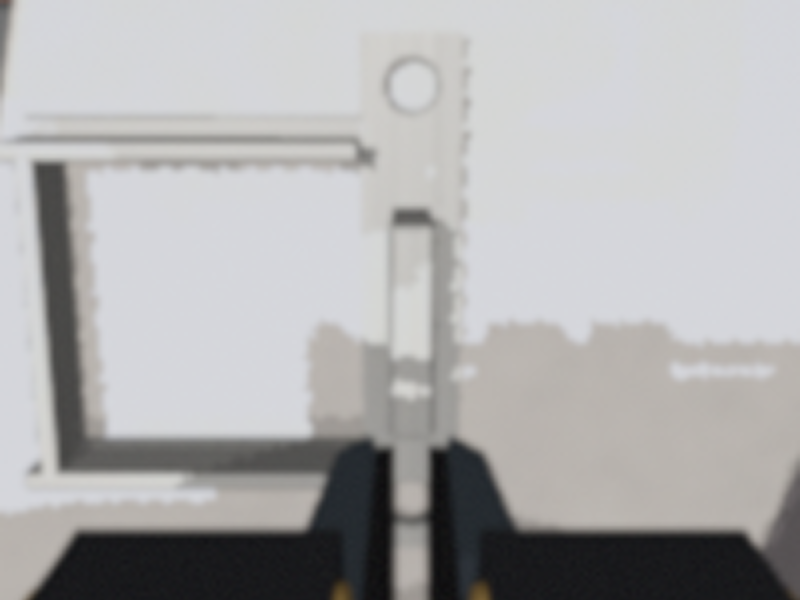

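```bash
python3 - <<'E'
from h import *
d=np.load("w2.npz"); st={k:d[k] for k in d.files}
p,r=pose(st);w=cam("wrist",st)
for z in (-16,16):
  for x in (0,-19,-35,-60):
    print(z,x,((proj(w,p+r.apply([[x,-5,z],[x,5,z],[x,-20,z]]))+.5-[180,120])*4).round().tolist())
d=np.load("w1.npz"); st={k:d[k] for k in d.files}
p,r=pose(st);w=cam("wrist",st)
for z in (-16,16):
  for x in (0,-19,-35,-60): print(z,x,proj(w,p+r.apply([[x,-32,z],[x,32,z]])).round().tolist())
E
```

```text
-16 0 [[389.0, 386.0], [444.0, 386.0], [307.0, 386.0]]
-16 -19 [[387.0, 418.0], [447.0, 418.0], [297.0, 418.0]]
-16 -35 [[385.0, 450.0], [450.0, 450.0], [287.0, 450.0]]
-16 -60 [[381.0, 513.0], [456.0, 513.0], [268.0, 513.0]]
16 0 [[390.0, 548.0], [443.0, 548.0], [311.0, 548.0]]
16 -19 [[388.0, 593.0], [446.0, 593.0], [302.0, 593.0]]
16 -35 [[386.0, 638.0], [448.0, 638.0], [293.0, 638.0]]
16 -60 [[382.0, 725.0], [454.0, 725.0], [276.0, 725.0]]
-16 0 [[240.0, 216.0], [328.0, 216.0]]
-16 -19 [[236.0, 224.0], [332.0, 224.0]]
-16 -35 [[232.0, 232.0], [336.0, 232.0]]
-16 -60 [[224.0, 248.0], [344.0, 248.0]]
16 0 [[242.0, 256.0], [326.0, 256.0]]
16 -19 [[238.0, 268.0], [330.0, 268.0]]
16 -35 [[234.0, 279.0], [334.0, 279.0]]
16 -60 [[227.0, 301.0], [341.0, 301.0]]
```

```bash
python3 -m handwheel '{"gripper":[0.3,0.3,0.3,0.3,0.3],"offset":[[0,0,0],[0,0,0],[20,0,0],[55,-0.8,-0.6],[90,-0.8,-0.6]],"rot":[[0,0,0],[0,0,0],[0,0,0],[0,0,0],[0,0,0]]}';  python3 -m handwheel '{"gripper":[0.3,0.3,0.3],"offset":[[15,0,0],[22,0,0],[25,0,0]],"rot":[[0,0,0],[0,0,0],[0,0,0]]}'; python3 -m handwheel '{"gripper":[0.3],"offset":[[0,0,0]],"rot":[[0,0,0]]}'; python3 - <<'E'
from h import *
go([433.5,147.3,-13],down(13.3)); im=grab_frame("scene")
save("s4",cv2.resize(im[130:230,250:380],None,fx=6,fy=6,interpolation=cv2.INTER_CUBIC))
E
```

```text
time_s: 4.4
ee_pos: [432.5, 146.7, 55.7]
ee_rot: [101.0, 89.9, 24.3]
force: [0.5, -0.9, -0.2]
gripper_width: 34.8
time_s: 4.65
ee_pos: [431.1, 146.2, 30.1]
ee_rot: [-86.9, 89.7, -163.6]
force: [0.4, -0.2, 0.1]
gripper_width: 55.3
time_s: 4.73
ee_pos: [432.4, 146.6, 31.5]
ee_rot: [-90.6, 89.9, -167.3]
force: [-0.5, 0.8, -0.1]
gripper_width: 61.0
t 4.73 pos [432.4 146.6  31.5] q [ 17.3  16.9 116.6   0.   46.5   4. ] w 61.0 F [-0.5  0.8 -0.1]
 offset [44.5, 1.3, -0.5] rot [-0.0, -0.0, 0.07] dist 44.5
```

View pics/s4.png

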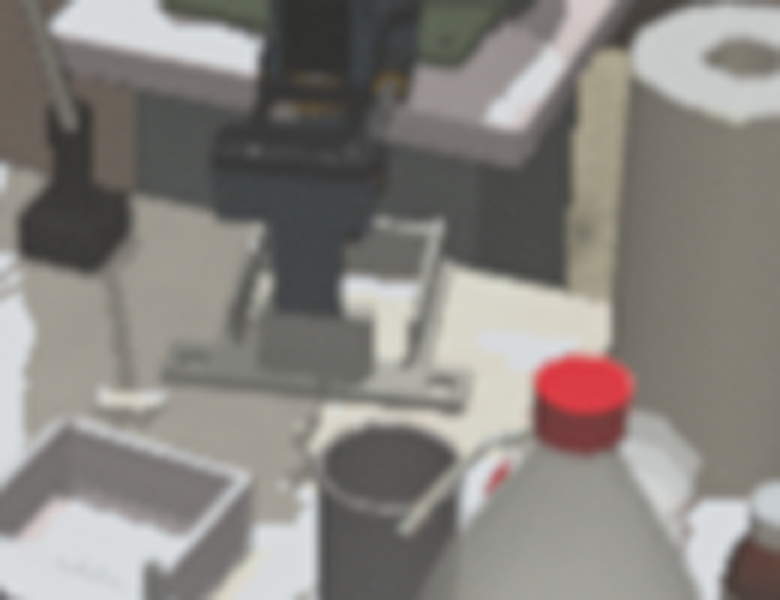

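```bash
python3 -m handwheel '{"gripper":[0.3,0.3,0.3,0.3],"offset":[[15,0.6,-0.2],[30,1.2,-0.5],[40,1.2,-0.5],[43,1.2,-0.5]],"rot":[[0,0,0],[0,0,0],[0,0,0],[0,0,0]]}'; python3 -m handwheel '{"gripper":[0.3],"offset":[[0,0,0]],"rot":[[0,0,0]]}'; python3 - <<'E'
from h import *
go([433.5,147.3,-13],down(13.3)); im=grab_frame("scene")
save("s5",cv2.resize(im[130:230,250:380],None,fx=6,fy=6,interpolation=cv2.INTER_CUBIC))
E
```

```text
time_s: 5.12
ee_pos: [433.8, 147.5, -11.0]
ee_rot: [111.9, 90.0, 35.1]
force: [0.3, 0.1, 0.2]
gripper_width: 63.8
time_s: 5.2
ee_pos: [434.0, 147.5, -10.6]
ee_rot: [101.5, 90.0, 24.8]
force: [-0.2, 0.9, 0.2]
gripper_width: 63.9
t 5.2 pos [434.  147.5 -10.6] q [ 17.3  20.6 119.2   0.   40.1   4. ] w 63.9 F [-0.2  0.9  0.2]
 offset [2.4, -0.5, 0.1] rot [0.0, -0.01, -0.04] dist 2.5
```

View pics/s5.png

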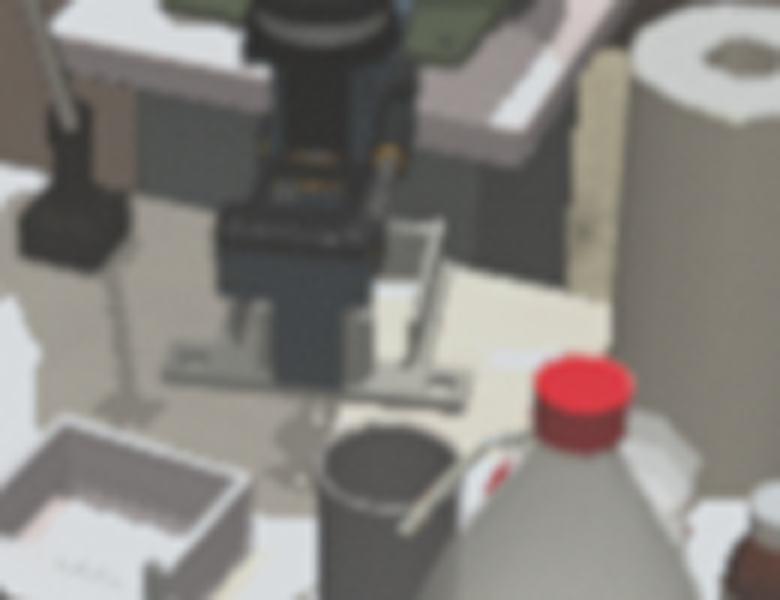

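Fingers now straddle the fin. Close.

```bash
python3 -m handwheel '{"gripper":[0.95,0.95,0.95,0.95,0.95],"offset":[[0,0,0],[0,0,0],[0,0,0],[0,0,0],[0,0,0]],"rot":[[0,0,0],[0,0,0],[0,0,0],[0,0,0],[0,0,0]]}' 50; python3 -m handwheel '{"gripper":[0.95,0.95,0.95,0.95,0.95],"offset":[[0,0,0],[0,0,0],[0,0,0],[0,0,0],[0,0,0]],"rot":[[0,0,0],[0,0,0],[0,0,0],[0,0,0],[0,0,0]]}';python3 -m handwheel '{"gripper":[0.95,0.95,0.95,0.95,0.95],"offset":[[-15,0,0],[-45,0,0],[-75,0,0],[-105,0,0],[-120,0,0]],"rot":[[0,0,0],[0,0,0],[0,0,0],[0,0,0],[0,0,0]]}'; python3 -m handwheel '{"gripper":[0.95,0.95],"offset":[[0,0,0],[0,0,0]],"rot":[[0,0,0],[0,0,0]]}'; python3 - <<'E'
from h import *
go([680,112,108],down(-5)); im=grab_frame("scene")
save("s6",cv2.resize(im[100:230,230:380],None,fx=5,fy=5,interpolation=cv2.INTER_CUBIC)[:600])
st=state(); im=grab_frame("wrist"); save("w6",im); np.savez("w6.npz",im=im,**{k:np.array(v) for k,v in st.items()})
E
```

```text
time_s: 5.67
ee_pos: [433.8, 147.5, -10.7]
ee_rot: [99.7, 90.0, 23.0]
force: [-0.4, -0.7, 0.7]
gripper_width: 33.3
time_s: 6.08
ee_pos: [434.0, 147.5, -10.9]
ee_rot: [101.8, 90.0, 25.1]
force: [1.3, 0.4, -0.5]
gripper_width: 11.7
time_s: 6.5
ee_pos: [434.6, 147.7, 111.7]
ee_rot: [95.7, 89.8, 19.0]
force: [0.7, 0.2, -4.2]
gripper_width: 11.5
time_s: 6.67
ee_pos: [433.2, 147.3, 108.7]
ee_rot: [154.5, 90.0, 77.8]
force: [-0.5, 0.5, -4.1]
gripper_width: 11.5
t 6.67 pos [433.2 147.3 108.7] q [ 17.3  11.4 110.6   0.   58.    4. ] w 11.5 F [-0.5  0.5 -4.1]
 offset [0.7, 232.0, 91.1] rot [18.3, -0.0, -0.0] dist 249.3
```

View pics/s6.png

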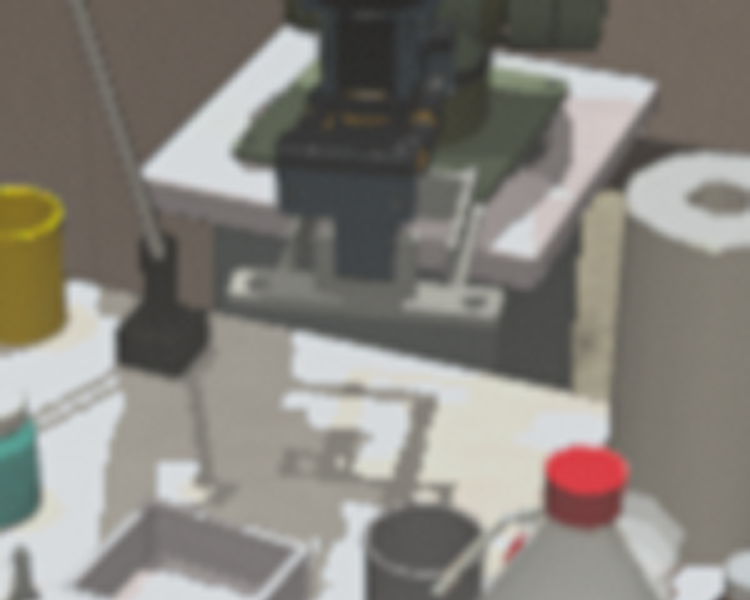

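View pics/w6.png

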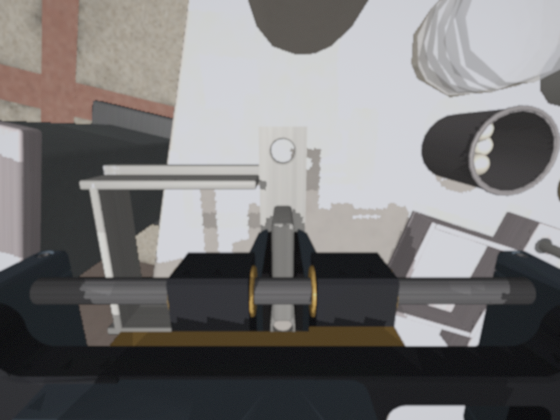

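```bash
python3 - <<'E'
from h import *
d=np.load("w2.npz"); save("w2p",cv2.resize(d['im'][195:345,400:560],None,fx=4,fy=4,interpolation=cv2.INTER_CUBIC))
im=grab_frame("top");np.save("t6.npy",im); save("t6",cv2.resize(im[145:245,250:350],None,fx=6,fy=6,interpolation=cv2.INTER_CUBIC))
E
```

```text
(no output)
```

View pics/w2p.png

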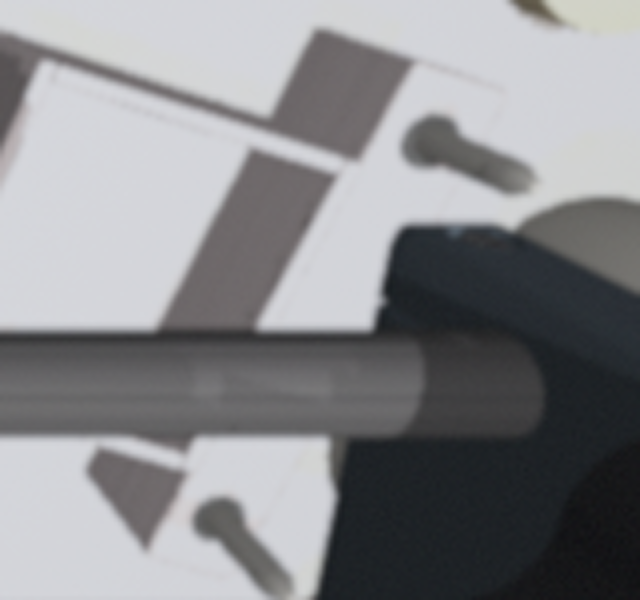

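View pics/t6.png

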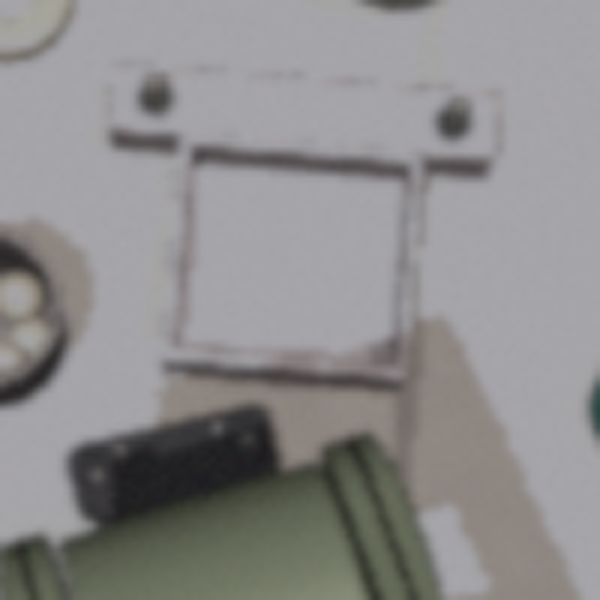

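```bash
python3 - <<'E'
from h import *
from scipy.optimize import least_squares
d=np.load("w2.npz"); st={k:d[k] for k in d.files}
w=cam("wrist",st); t=cam("top"); s=cam("scene")
W=lambda X,Y:(399.5+(X+.5)/4,194.5+(Y+.5)/4); T=lambda X,Y:(249.5+(X+.5)/6,144.5+(Y+.5)/6); S=lambda X,Y:(189.5+(X+.5)/4,139.5+(Y+.5)/4)
for n,a,z in (("L",W(430,143),45),("Ltip",W(533,182),81),("R",W(219,517),45),("Rtip",W(287,593),81)): print(n,back(w,*a,z).round(1))
print("top",[back(t,*T(*a),z).round(1) for a,z in (((155,93),63),((455,118),63),((155,78),81),((456,104),81),((175,112),45))])
# block corners top z45 in top img
for a in ((107,66),(503,92),(110,133),(490,163)): print(back(t,*T(*a),45).round(1))
for a,z in (((345,378),45),((343,336),81),((181,318),45),((178,279),81)): print("scene",back(s,*S(*a),z).round(1))
# wrist corners of block
for a in ((503,90),(415,62)): print("wc",back(w,*W(*a),45).round(1))
d=np.load("w6.npz"); st={k:d[k] for k in d.files}
w=cam("wrist",st);p,r=pose(st); h=back(w,283,150,119.5+8); print("hole",h, r.inv().apply(h-p), "R",r.as_matrix().round(3).tolist())
E
```

```text
L [687.3 173.7  45. ]
Ltip [685.3 175.4  81. ]
R [676.4  45.7  45. ]
Rtip [673.9  47.2  81. ]
top [array([687.2, 176. ,  63. ]), array([676.1,  47.2,  63. ]), array([689.4, 175.7,  81. ]), array([678.1,  48.2,  81. ]), array([683. , 167.6,  45. ])]
[703.5 197.3  45. ]
[691.8  24.7  45. ]
[673.6 195.9  45. ]
[660.3  30.7  45. ]
scene [690.3 177.7  45. ]
scene [690.6 177.4  81. ]
scene [677.3  46.4  45. ]
scene [679.2  48.4  81. ]
wc [700.3 192.7  45. ]
wc [673.  194.6  45. ]
hole [417.02291786 209.5328626  127.5       ] [-19.82098883  -0.54914083 -64.40878963] R [[-0.003, 0.973, 0.23], [-0.001, 0.23, -0.973], [-1.0, -0.003, 0.0]]
```

```bash
python3 -m handwheel '{"gripper":[0.95,0.95,0.95,0.95,0.95],"offset":[[0,25,10],[0,60,24],[0,95,38],[0,130,52],[0,165,66]],"rot":[[3,0,0],[7,0,0],[11,0,0],[15,0,0],[18.2,0,0]]}'; python3 -m handwheel '{"gripper":[0.95,0.95,0.95,0.95,0.95],"offset":[[0,32,2],[0,48,4],[0,56,4],[0,56,4],[0,56,4]],"rot":[[0,0,0],[0,0,0],[0,0,0],[0,0,0],[0,0,0]]}';python3 - <<'E'
from h import *
go([681.5,111.5,108],down(-4.9))
E
```

```text
time_s: 7.23
ee_pos: [609.8, 120.6, 106.7]
ee_rot: [-76.7, 89.8, -171.8]
force: [0.3, 0.4, -4.4]
gripper_width: 11.7
time_s: 7.65
ee_pos: [663.1, 112.4, 107.3]
ee_rot: [-82.2, 89.7, -177.1]
force: [-1.0, -0.8, -4.1]
gripper_width: 11.7
t 7.65 pos [663.1 112.4 107.3] q [ 8.6 29.9 81.6  0.  68.7 13.5] w 11.7 F [-1.  -0.8 -4.1]
 offset [-0.8, 18.4, -0.7] rot [-0.0, 0.03, 0.25] dist 18.5
```

```bash
python3 -m handwheel '{"gripper":[0.95,0.95,0.95],"offset":[[-0.8,12,-0.4],[-0.8,18.4,-0.7],[-0.8,18.4,-0.7]],"rot":[[0,0,0],[0,0,0.2],[0,0,0.2]]}'; python3 -m handwheel '{"gripper":[0.95,0.95],"offset":[[0,0,0],[0,0,0]],"rot":[[0,0,0],[0,0,0]]}';python3 - <<'E'
from h import *
go([681.5,111.5,108],down(-4.9))
st=state(); im=grab_frame("wrist"); np.savez("w7.npz",im=im,**{k:np.array(v) for k,v in st.items()})
save("w7",cv2.resize(im[100:250,180:380],None,fx=4,fy=4,interpolation=cv2.INTER_CUBIC))
im=grab_frame("top"); save("t7",cv2.resize(im[135:235,250:350],None,fx=6,fy=6,interpolation=cv2.INTER_CUBIC))
im=grab_frame("scene"); save("s7",cv2.resize(im[100:250,210:350],None,fx=4,fy=4,interpolation=cv2.INTER_CUBIC))
E
```

```text
time_s: 7.9
ee_pos: [683.1, 111.8, 109.9]
ee_rot: [92.6, 89.8, -2.3]
force: [0.3, -0.6, -4.4]
gripper_width: 12.0
time_s: 8.07
ee_pos: [682.1, 111.7, 109.9]
ee_rot: [89.0, 89.9, -5.9]
force: [-0.6, 0.3, -3.4]
gripper_width: 11.9
t 8.07 pos [682.1 111.7 109.9] q [ 8.4 31.3 78.8 -0.  69.8 13.3] w 11.9 F [-0.6  0.3 -3.4]
 offset [1.9, -0.6, 0.2] rot [0.02, 0.0, -0.13] dist 1.9
```

View pics/w7.png

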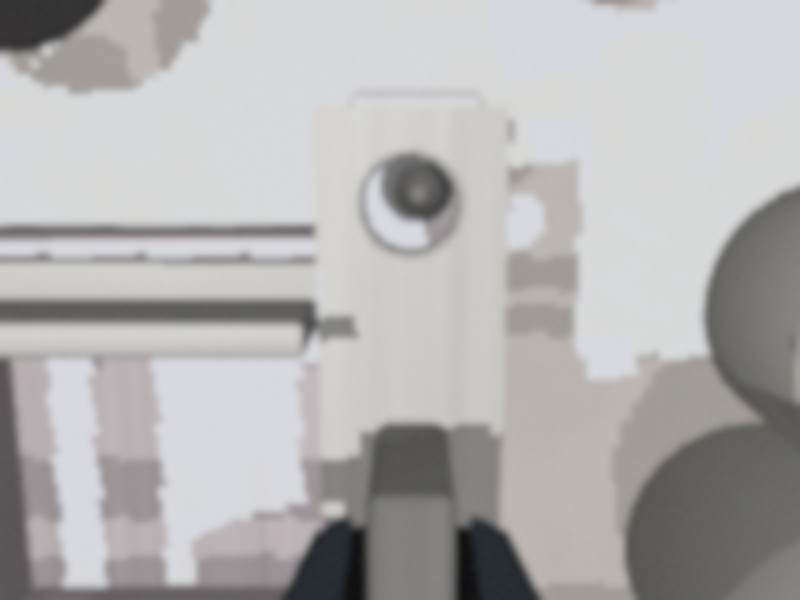

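View pics/t7.png

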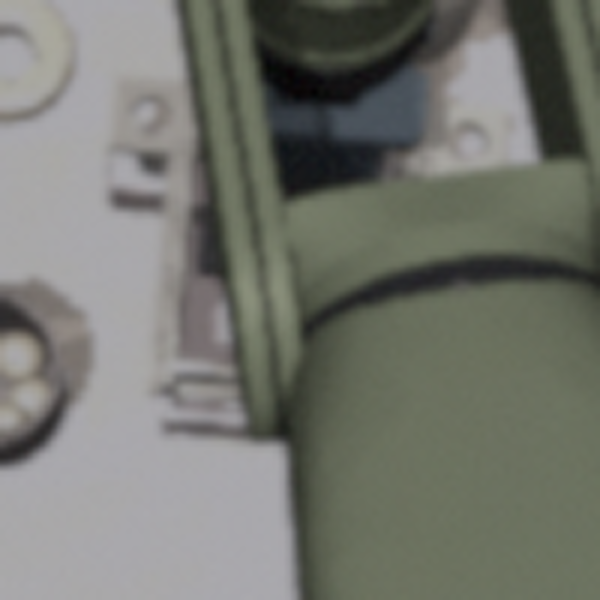

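View pics/s7.png

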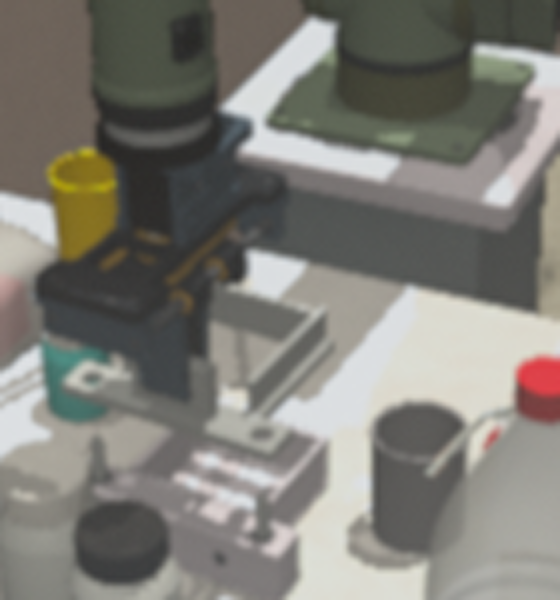

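```bash
python3 - <<'E'
from h import *
d=np.load("w7.npz"); st={k:d[k] for k in d.files}
w=cam("wrist",st);p,r=pose(st)
W=lambda X,Y:(179.5+(X+.5)/4,99.5+(Y+.5)/4)
print(p)
print("hole",back(w,*W(410,202),109.9+11+8).round(1)," pin tip",back(w,*W(424,189),81).round(1),"pin shoulder",back(w,*W(419,186),74).round(1))
t=cam("top");T=lambda X,Y:(249.5+(X+.5)/6,134.5+(Y+.5)/6)
print("top holes",back(t,*T(148,113),129).round(1),back(t,*T(471,139),129).round(1))
E
```

```text
[682.06446484 111.66944653 109.85264262]
hole [686.5 175.5 128.9]  pin tip [689.2 174.8  81. ] pin shoulder [688.3 175.1  74. ]
top holes [688.3 177.8 129. ] [677.3  46.1 129. ]
```

```bash
python3 -m handwheel '{"gripper":[0.95,0.95,0.95,0.95],"offset":[[12,0.3,0.3],[25,0.6,0.5],[33,0.6,0.5],[33,0.6,0.5]],"rot":[[0,0,0],[0,0,0],[0,0,0],[0,0,0]]}'; python3 -m handwheel '{"gripper":[0.95,0.95],"offset":[[0,0,0],[0,0,0]],"rot":[[0,0,0],[0,0,0]]}';python3 - <<'E'
from h import *
go([681.5,111.5,75],down(-4.9))
st=state(); im=grab_frame("wrist"); np.savez("w8.npz",im=im,**{k:np.array(v) for k,v in st.items()})
save("w8",cv2.resize(im[110:190,240:330],None,fx=7,fy=7,interpolation=cv2.INTER_CUBIC))
im=grab_frame("top"); save("t8",cv2.resize(im[135:215,255:345],None,fx=7,fy=7,interpolation=cv2.INTER_CUBIC))
im=grab_frame("scene"); save("s8",cv2.resize(im[180:250,210:300],None,fx=8,fy=8,interpolation=cv2.INTER_CUBIC))
E
```

```text
time_s: 8.55
ee_pos: [681.8, 110.6, 73.7]
ee_rot: [-59.0, 89.9, -153.9]
force: [-0.8, 0.7, -4.6]
gripper_width: 11.9
time_s: 8.72
ee_pos: [684.3, 111.0, 77.1]
ee_rot: [94.1, 89.8, -0.8]
force: [0.0, 0.1, -2.5]
gripper_width: 12.0
t 8.72 pos [684.3 111.   77.1] q [ 8.3 32.8 81.  -0.  66.  13.2] w 12.0 F [ 0.   0.1 -2.5]
 offset [2.1, -2.8, -0.3] rot [-0.01, -0.02, -0.24] dist 3.5
```

View pics/w8.png

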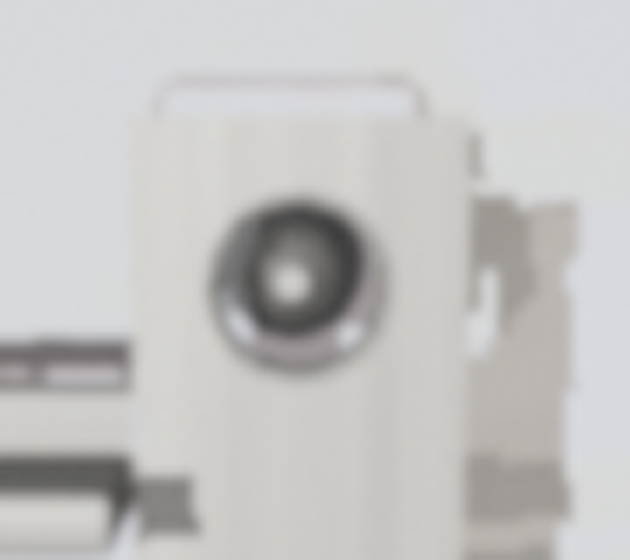

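View pics/t8.png

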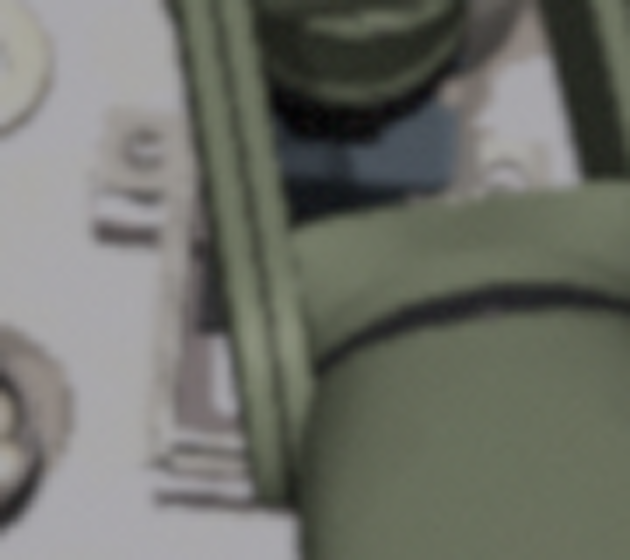

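View pics/s8.png

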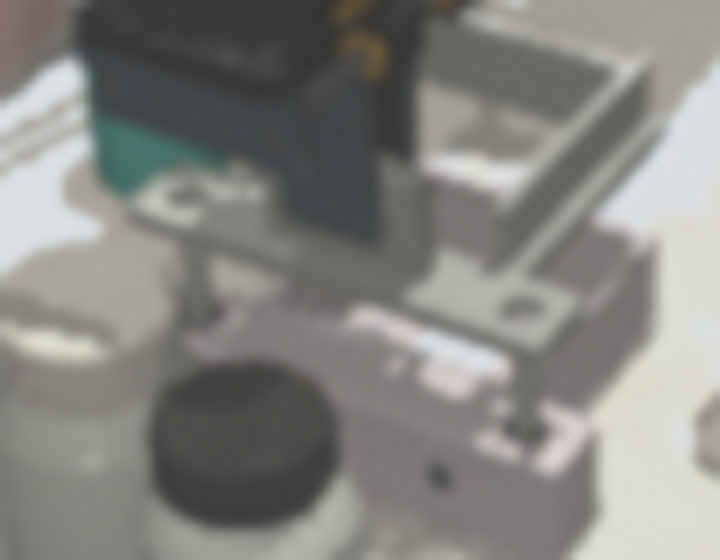

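```bash
python3 - <<'E'
from h import *
d=np.load("w8.npz"); st={k:d[k] for k in d.files}
w=cam("wrist",st);p,r=pose(st)
W=lambda X,Y:(239.5+(X+.5)/7,109.5+(Y+.5)/7)
print(p)
for zt in (p[2]+19,p[2]+15): print("hole",back(w,*W(297,286),zt).round(1))
print(" pin tip",back(w,*W(291,281),81).round(1),"shoulder",back(w,*W(304,268),74).round(1))
for _ in range(3): s=state(); print(s['ee_pos'],s['force'])
E
```

```text
[684.27458536 110.96042547  77.13008237]
hole [688.6 174.6  96.1]
hole [688.6 174.4  92.1]
 pin tip [688.  174.2  81. ] shoulder [689.4 174.9  74. ]
[684.46748648 110.99573038  77.6625997 ] [ 0.03817821 -0.04864853 -1.96306776]
[684.46748648 110.99573038  77.6625997 ] [ 0.03817821 -0.04864853 -1.96306776]
[684.46748648 110.99573038  77.6625997 ] [ 0.03817821 -0.04864853 -1.96306776]
```

```bash
python3 -m handwheel '{"gripper":[0.95,0.95,0.95],"offset":[[3,0,0],[6,0,0],[8,0,0]],"rot":[[0,0,0],[0,0,0],[0,0,0]]}'; python3 -m handwheel '{"gripper":[0.95,0.95],"offset":[[0,0,0],[0,0,0]],"rot":[[0,0,0],[0,0,0]]}';python3 - <<'E'
from h import *
go([683,111,60],down(-4.9))
E
```

```text
time_s: 9.12
ee_pos: [683.7, 110.9, 68.5]
ee_rot: [90.0, 89.8, -4.9]
force: [0.3, -0.7, -4.1]
gripper_width: 11.8
time_s: 9.28
ee_pos: [683.7, 110.9, 68.5]
ee_rot: [89.7, 89.8, -5.2]
force: [0.9, -0.7, -3.1]
gripper_width: 11.7
t 9.28 pos [683.7 110.9  68.5] q [ 8.3 33.1 81.7 -0.  65.  13.2] w 11.7 F [ 0.9 -0.7 -3.1]
 offset [8.5, -0.7, -0.0] rot [-0.0, 0.0, -0.16] dist 8.5
```

```bash
python3 -m handwheel '{"gripper":[0.95,0.95,0.95,0.95],"offset":[[4,0,0],[8,0,0],[11,0,0],[11,0,0]],"rot":[[0,0,0],[0,0,0],[0,0,0],[0,0,0]]}'; python3 -m handwheel '{"gripper":[0.95,0.95],"offset":[[3,0,0],[3,0,0]],"rot":[[0,0,0],[0,0,0]]}';python3 - <<'E'
from h import *
go([683.5,111,36],down(-4.9))
st=state(); im=grab_frame("wrist"); np.savez("w9.npz",im=im,**{k:np.array(v) for k,v in st.items()})
save("w9",cv2.resize(im[110:190,240:330],None,fx=7,fy=7,interpolation=cv2.INTER_CUBIC))
im=grab_frame("scene"); save("s9",cv2.resize(im[180:250,210:300],None,fx=8,fy=8,interpolation=cv2.INTER_CUBIC))
E
```

```text
time_s: 9.62
ee_pos: [683.2, 110.8, 56.6]
ee_rot: [73.7, 89.9, -21.2]
force: [0.4, 0.1, -3.7]
gripper_width: 11.6
time_s: 9.78
ee_pos: [683.7, 110.8, 54.2]
ee_rot: [87.7, 89.8, -7.2]
force: [-0.1, -0.2, -3.0]
gripper_width: 11.8
t 9.78 pos [683.7 110.8  54.2] q [ 8.3 33.8 82.6 -0.  63.4 13.2] w 11.8 F [-0.1 -0.2 -3. ]
 offset [18.2, -0.2, -0.1] rot [-0.0, 0.01, -0.15] dist 18.2
```

View pics/w9.png

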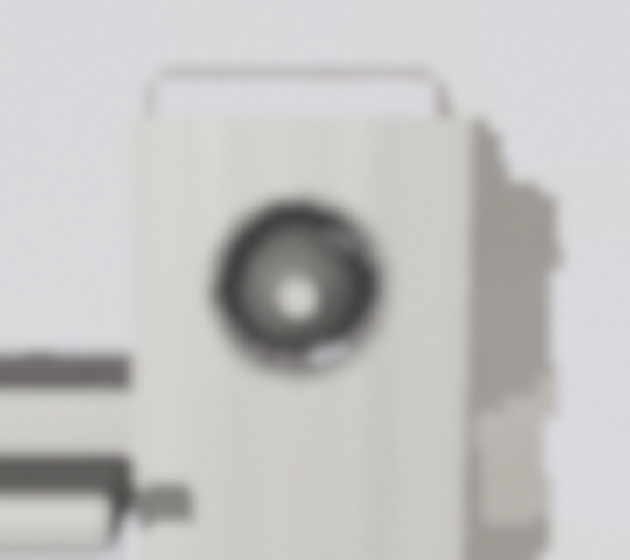

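View pics/s9.png

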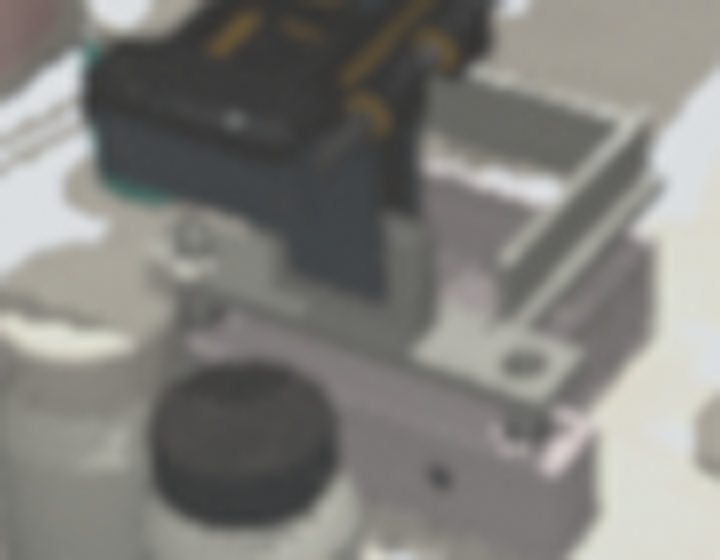

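```bash
python3 -m handwheel '{"gripper":[0.95,0.95,0.95,0.95],"offset":[[4,0,0],[8,0,0],[12,0,0],[14,0,0]],"rot":[[0,0,0],[0,0,0],[0,0,0],[0,0,0]]}'; python3 -m handwheel '{"gripper":[0.95,0.95],"offset":[[2,0,0],[3,0,0]],"rot":[[0,0,0],[0,0,0]]}';python3 -m handwheel '{"gripper":[0.95,0.95],"offset":[[2,0,0],[2,0,0]],"rot":[[0,0,0],[0,0,0]]}';python3 - <<'E'
from h import *
go([683.5,111,34],down(-4.9))
E
```

```text
time_s: 10.22
ee_pos: [683.5, 110.8, 39.9]
ee_rot: [83.7, 89.9, -11.2]
force: [-0.6, 0.2, -3.5]
gripper_width: 11.7
time_s: 10.38
ee_pos: [683.8, 110.9, 37.3]
ee_rot: [89.1, 89.8, -5.8]
force: [0.1, -0.1, -3.9]
gripper_width: 11.8
time_s: 10.55
ee_pos: [683.8, 110.9, 35.5]
ee_rot: [89.6, 89.8, -5.3]
force: [-0.0, 0.9, -3.7]
gripper_width: 12.1
t 10.55 pos [683.8 110.9  35.5] q [ 8.3 34.8 83.8 -0.  61.3 13.2] w 12.1 F [-0.   0.9 -3.7]
 offset [1.5, -0.4, -0.1] rot [-0.0, 0.0, -0.17] dist 1.5
```

```bash
python3 -m handwheel '{"gripper":[0.95,0.95,0.95],"offset":[[1,0,0],[2,0,0],[2,0,0]],"rot":[[0,0,0],[0,0,0],[0,0,0]]}'; python3 -m handwheel '{"gripper":[0.95,0.95,0.95],"offset":[[1,0,0],[1.5,0,0],[1.5,0,0]],"rot":[[0,0,0],[0,0,0],[0,0,0]]}'
```

```text
time_s: 10.8
ee_pos: [684.3, 110.9, 34.4]
ee_rot: [94.1, 89.8, -0.8]
force: [0.6, 0.2, -0.8]
gripper_width: 11.7
time_s: 11.05
ee_pos: [684.4, 110.9, 34.1]
ee_rot: [95.3, 89.7, 0.4]
force: [0.1, -1.2, 4.7]
gripper_width: 11.9
```

```bash
python3 -m handwheel '{"gripper":[0.5,0.5,0.5,0.5,0.5],"offset":[[0,0,0],[0,0,0],[0,0,0],[0,0,0],[0,0,0]],"rot":[[0,0,0],[0,0,0],[0,0,0],[0,0,0],[0,0,0]]}'; python3 -m handwheel '{"gripper":[0.5,0.5,0.5,0.5,0.5],"offset":[[-20,0,0],[-50,0,0],[-85,0,0],[-115,0,0],[-130,0,0]],"rot":[[0,0,0],[0,0,0],[0,0,0],[0,0,0],[0,0,0]]}' ;python3 -m handwheel '{"gripper":[0,0],"offset":[[0,0,0],[0,0,0]],"rot":[[0,0,0],[0,0,0]]}'; python3 - <<'E'
from h import *
go([683.5,111,34],down(-4.9))
st=state(); im=grab_frame("wrist"); np.savez("w10.npz",im=im,**{k:np.array(v) for k,v in st.items()})
save("w10",im)
im=grab_frame("scene"); save("s10",cv2.resize(im[160:260,200:320],None,fx=6,fy=6,interpolation=cv2.INTER_CUBIC))
E
```

```text
time_s: 11.47
ee_pos: [684.1, 110.9, 32.2]
ee_rot: [91.3, 89.8, -3.6]
force: [0.0, 0.6, 0.3]
gripper_width: 42.1
time_s: 11.88
ee_pos: [685.5, 111.2, 167.1]
ee_rot: [99.5, 89.4, 4.6]
force: [0.8, -0.4, 1.5]
gripper_width: 45.8
time_s: 12.05
ee_pos: [683.8, 111.0, 162.8]
ee_rot: [94.6, 89.7, -0.3]
force: [-1.3, -0.4, 0.1]
gripper_width: 56.0
t 12.05 pos [683.8 111.  162.8] q [ 8.3 29.5 74.1 -0.  76.1 13.2] w 56.0 F [-1.3 -0.4  0.1]
 offset [128.8, -1.0, 0.1] rot [0.0, -0.02, -0.28] dist 128.8
```

View pics/w10.png

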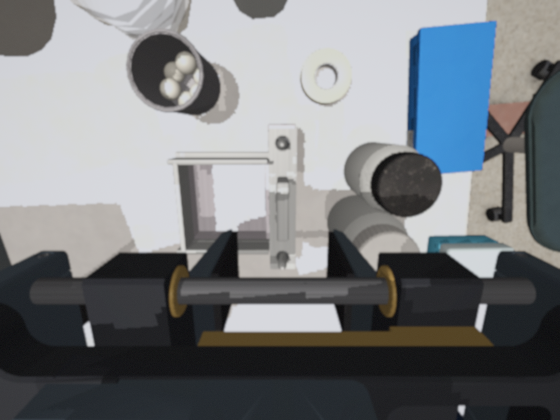

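View pics/s10.png

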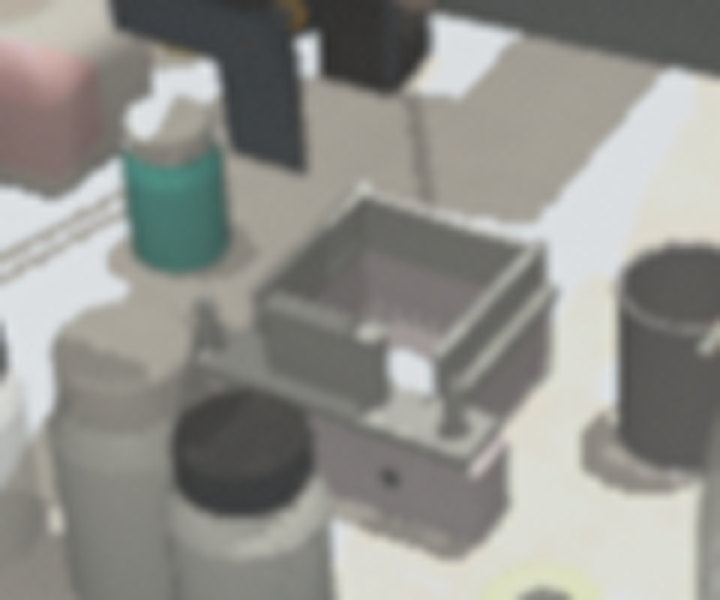

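```bash
python3 -m handwheel '{"gripper":[0,0,0,0,0],"offset":[[-20,0,0],[-40,-20,-10],[-60,-40,-20],[-80,-60,-30],[-80,-60,-30]],"rot":[[0,0,6],[0,0,12],[0,0,18],[0,0,24],[0,0,25]]}'; python3 - <<'E'
from h import *
from scipy.optimize import least_squares
s=state(); print(np.round(s['qpos'],2),s['ee_pos'], pose()[1].as_matrix().round(3).tolist())
D=[([72.65,18.35,89.7,72.04],[160.3,551.7,179.3]),([16.3,-.2,106.4,74.1],[370.6,120.3,222.2]),([17.4,12.7,112.1,55.2],[434.3,148.3,89.4]),([17.3,20.6,119.2,40.1],[434,147.5,-10.6]),([8.6,29.9,81.6,68.7],[663.1,112.4,107.3]),([8.3,34.8,83.8,61.3],[683.8,110.9,35.5]),([8.3,29.5,74.1,76.1],[683.8,111,162.8]),([62.3,6.9,86.3,86.7],[215.8,436.7,310.2])]
q=s['qpos'];D.append((q[[0,1,2,4]],s['ee_pos']))
def fk(x,q):
    a0,z0,L1,L2,dl,L3=x; q2,q3,q5=np.radians(q[1:])
    r=a0+L1*np.sin(q2)+L2*np.sin(q2+q3+dl)+L3*np.sin(q2+q3+q5)
    z=z0+L1*np.cos(q2)+L2*np.cos(q2+q3+dl)+L3*np.cos(q2+q3+q5); return np.array([r,z])
f=lambda x: np.concatenate([fk(x,q)-[np.hypot(p[0],p[1]),p[2]] for q,p in D])
r=least_squares(f,[0,300,400,400,0,250.]);print(r.x.round(2),f(r.x).round(1))
E
```

```text
time_s: 12.57
ee_pos: [619.8, 147.3, 242.4]
ee_rot: [90.1, 64.8, -4.7]
force: [-1.7, 0.1, -0.4]
gripper_width: 90.9
[ 17.73   9.6   97.56 -12.24  49.97  28.45] [619.78669176 147.25791612 242.35172231] [[0.425, 0.902, -0.082], [-0.035, -0.075, -0.997], [-0.905, 0.426, -0.0]]
[-1.7600e+00  1.5218e+02  5.9241e+02  4.1929e+02  6.0000e-02  3.8142e+02] [-0.   0.7 -0.4  0.6 -0.8  0.2  0.4  0.3  0.1  0.8  0.  -0.2  0.3  1.3
 -0.5  0.8  0.9 -4.4]
```

```bash
cat > kin.py <<'E'
from h import *
from scipy.optimize import least_squares
X=None
C=R.from_matrix(np.array([[0,1,0],[0,0,-1],[-1,0,0]]).T) # placeholder
def fk(x,q):
    a0,z0,L1,e,d4,L3=x; q=np.asarray(q,float)
    R1=R.from_euler('z',q[0],degrees=True); R2=R1*R.from_euler('y',q[1],degrees=True); R3=R2*R.from_euler('y',q[2],degrees=True)
    w=R1.apply([a0,0,z0])+R2.apply([0,0,L1])+R3.apply([e,0,d4])
    R6=R3*R.from_euler('z',q[3],degrees=True)*R.from_euler('y',q[4],degrees=True)*R.from_euler('z',q[5],degrees=True)
    return w,w+R6.apply([0,0,L3]),R6
E
python3 - <<'E'
from kin import *
s=state()
D=[([72.65,18.35,89.7,0,72.04,0],[160.3,551.7,179.3]),([16.3,-.2,106.4,0,74.1,0],[370.6,120.3,222.2]),([17.4,12.7,112.1,0,55.2,0],[434.3,148.3,89.4]),([17.3,20.6,119.2,0,40.1,0],[434,147.5,-10.6]),([8.6,29.9,81.6,0,68.7,0],[663.1,112.4,107.3]),([8.3,34.8,83.8,0,61.3,0],[683.8,110.9,35.5]),([8.3,29.5,74.1,0,76.1,0],[683.8,111,162.8]),(s['qpos'],s['ee_pos'])]
f=lambda x: np.concatenate([fk(x,q)[1]-p for q,p in D])
r=least_squares(f,[0,300,400,0,400,250.]);print(r.x.round(2),f(r.x).round(1))
w,p,R6=fk(r.x,s['qpos']); Rt=pose()[1]
print((R6.inv()*Rt).as_matrix().round(3), s['ee_pos'],p)
E
```

```text
[2.4000e-01 1.3199e+02 5.8945e+02 2.6440e+01 4.1889e+02 3.5710e+02] [ 11.3  -2.5   0.1   4.9 -10.5  -0.1   3.4 -11.1  -0.3   3.7 -11.2   0.2
   2.2 -11.8   0.5   1.3 -10.9  -0.3   2.2 -10.9   0.9  -0.6 -10.1  -1.1]
[[-0. -1.  0.]
 [ 0. -0. -1.]
 [ 1. -0.  0.]] [619.78669176 147.25791612 242.35172231] [619.22494589 137.12922527 241.25912798]
```

```bash
cat > kin.py <<'E'
from h import *
from scipy.optimize import least_squares
def fk(x,q):
    a0,z0,L1,e,d4,L3,ly=x; q=np.asarray(q,float)
    R1=R.from_euler('z',q[0],degrees=True); R2=R1*R.from_euler('y',q[1],degrees=True); R3=R2*R.from_euler('y',q[2],degrees=True)
    w=R1.apply([a0,ly,z0])+R2.apply([0,0,L1])+R3.apply([e,0,d4])
    R6=R3*R.from_euler('z',q[3],degrees=True)*R.from_euler('y',q[4],degrees=True)*R.from_euler('z',q[5],degrees=True)
    return w,w+R6.apply([0,0,L3]),R6
K=R.from_matrix([[0,-1,0],[0,0,-1],[1,0,0.]])  # R6*K = tool
try: XP=np.load('xp.npy')
except: XP=None
LO=np.array([-177.97,-48.28,12.27,-77.06,2.81,-146.56]);HI=np.array([177.97,115.42,149.76,257.06,150.46,146.56])
def ik(pos,rot,q0):
    def f(q):
        w,p,R6=fk(XP,q); return np.r_[(p-pos)/10,((R6*K).inv()*rot).as_rotvec(degrees=True)/3]
    best=None
    r=least_squares(f,np.clip(q0,LO+.1,HI-.1),bounds=(LO,HI)); return r.x,np.abs(r.fun).max(),fk(XP,r.x)[0]
def tool(xdir,ydir):
    x=np.array(xdir,float);x/=np.linalg.norm(x);y=np.array(ydir,float);y-=x*(x@y);y/=np.linalg.norm(y);return R.from_matrix(np.c_[x,y,np.cross(x,y)])
E
python3 - <<'E'
import kin; from kin import *
s=state()
D=[([72.65,18.35,89.7,0,72.04,0],[160.3,551.7,179.3]),([16.3,-.2,106.4,0,74.1,0],[370.6,120.3,222.2]),([17.4,12.7,112.1,0,55.2,0],[434.3,148.3,89.4]),([17.3,20.6,119.2,0,40.1,0],[434,147.5,-10.6]),([8.6,29.9,81.6,0,68.7,0],[663.1,112.4,107.3]),([8.3,34.8,83.8,0,61.3,0],[683.8,110.9,35.5]),([8.3,29.5,74.1,0,76.1,0],[683.8,111,162.8]),(s['qpos'],s['ee_pos'])]
f=lambda x: np.concatenate([fk(x,q)[1]-p for q,p in D])
r=least_squares(f,[0,130,590,0,400,350.,11]);print(r.x.round(2),np.abs(f(r.x)).max().round(2)); np.save('xp.npy',r.x); kin.XP=r.x
cup=np.array([586.5,245,0]); az=np.arctan2(245-11,586.5)
rh=np.array([np.cos(az),np.sin(az),0]); right=np.array([np.sin(az),-np.cos(az),0])
for th in (20,30,35,40,45,50,60):
    a=np.radians(th); x=np.cos(a)*rh+[0,0,-np.sin(a)]
    g=cup+[0,0,60]; tcp=g+x*36   # tip 5 beyond centre
    q,e,w=ik(tcp,tool(x,right),[22,30,100,0,30,90]); print(th,q.round(0),e.round(2),w.round())
E
```

```text
[-3.8000e-01  1.4044e+02  5.9152e+02  2.5140e+01  4.1755e+02  3.6931e+02
  1.1500e+01] 0.6
20 [ 23.  19. 120. -56.   3. 147.] 10.39 [408. 186. 364.]
30 [ 23.  20. 121. -56.   3. 147.] 7.48 [409. 186. 355.]
35 [ 23.  21. 121. -56.   3. 147.] 6.03 [410. 186. 351.]
40 [ 23.  21. 121. -56.   3. 147.] 4.57 [409. 186. 347.]
45 [ 23.  22. 121. -56.   3. 147.] 3.11 [409. 186. 343.]
50 [ 22.  23. 126. 179.   9. -89.] 0.0 [388. 166. 315.]
60 [ 22.  22. 118.   0.   9.  89.] 0.0 [432. 183. 349.]
```

```bash
python3 - <<'E'
from kin import *
cup=np.array([586.5,245,0]); az=np.arctan2(245,586.5)
rh=np.array([np.cos(az),np.sin(az),0]); right=np.array([np.sin(az),-np.cos(az),0])
for th in (10,15,20,30,40):
    a=np.radians(th); x=np.cos(a)*rh+[0,0,-np.sin(a)]
    for d,zz in ((0,65),(-90,65),(0,250)):
        g=cup+[0,0,zz]+rh*d; tcp=g+x*35
        q,e,w=ik(tcp,tool(x,right),[22,30,130,180,40,-90]); print(th,d,zz,q.round(0),e.round(2),w.round())
# pour: grip centre G, heading hd, tilt th, roll psi about tool x
for th in (15,20,30):
  for psi in (105,115,-105):
    hd=np.radians(8); a=np.radians(th); f=np.array([np.cos(hd),np.sin(hd),0]); x=np.cos(a)*f+[0,0,-np.sin(a)]; r0=tool(x,[np.sin(hd),-np.cos(hd),0])
    rot=r0*R.from_rotvec([psi,0,0],degrees=True)
    G=np.array([630,115,165.])
    up=R.from_matrix(np.eye(3)); m0=np.array([0,0,1.])
    m=(rot*r0.inv()).apply(m0)
    q,e,w=ik(G+x*35,rot,[10,30,120,180,30,-90+psi]); print("pour",th,psi,q.round(0),e.round(2),w.round(),"m",m.round(2))
E
```

```text
10 0 65 [ 21.  51. 147. 178.  98. -91.] 0.0 [283. 118. 123.]
10 -90 65 [ 20.  34. 150. 178.  70. -90.] 4.55 [256. 107. 217.]
10 0 250 [ 21.  17. 141. 178.  58. -89.] 0.0 [283. 118. 308.]
15 0 65 [ 21.  45. 146. 178.  87. -90.] 0.0 [289. 121. 152.]
15 -90 65 [ 20.  32. 150. 178.  65. -90.] 3.74 [254. 106. 227.]
15 0 250 [ 21.  13. 138. 177.  47. -89.] 0.0 [289. 121. 337.]
20 0 65 [ 21.  40. 145. 178.  75. -90.] 0.0 [297. 124. 179.]
20 -90 65 [ 20.  30. 150. 178.  61. -90.] 2.8 [251. 105. 235.]
20 0 250 [ 21.  10. 135. 177.  35. -88.] 0.0 [297. 124. 364.]
30 0 65 [ 21.  31. 140. 178.  51. -90.] 0.0 [319. 133. 232.]
30 -90 65 [ 20.  28. 150. 177.  55. -90.] 0.75 [247. 103. 246.]
30 0 250 [ 21.   6. 128. 173.  15. -85.] 0.0 [319. 133. 417.]
40 0 65 [ 21.  25. 133. 177.  28. -89.] 0.0 [350. 146. 280.]
40 -90 65 [ 20.  21. 145. 177.  36. -89.] 0.0 [267. 112. 280.]
40 0 250 [ 21.   5. 120.  17.   4.  72.] 0.0 [350. 146. 465.]
pour 15 105 [ 11.  27. 143. 183.  65.  14.] 0.0 [310.  70. 252.] m [-0.18 -0.97 -0.17]
pour 15 115 [ 11.  27. 143. 183.  65.  24.] 0.0 [310.  70. 252.] m [-0.23 -0.92 -0.33]
pour 15 -105 [  -2.   13.  127.  126.   25. -147.] 5.24 [380.  -2. 377.] m [-0.44  0.88 -0.17]
pour 20 105 [ 11.  23. 140. 183.  53.  14.] 0.0 [319.  71. 279.] m [-0.27 -0.96 -0.11]
pour 20 115 [ 11.  23. 140. 183.  53.  24.] 0.0 [319.  71. 279.] m [-0.33 -0.91 -0.26]
pour 20 -105 [  -0.   13.  127.  127.   21. -147.] 4.41 [383.  10. 382.] m [-0.53  0.84 -0.11]
pour 30 105 [ 10.  16. 134. 184.  30.  13.] 0.0 [343.  75. 332.] m [-0.42 -0.9   0.06]
pour 30 115 [ 10.  16. 134. 184.  30.  23.] 0.0 [343.  75. 332.] m [-0.5  -0.86 -0.07]
pour 30 -105 [   3.   13.  125.  129.   13. -147.] 2.86 [388.  35. 391.] m [-0.66  0.75  0.06]
```

```bash
cat >> kin.py <<'E'
def plan(qs,n_call=5):
    """qs list of joint vectors; print rows for calls relative to the FK pose at the call start"""
    P=[fk(XP,q) for q in qs]
    for i in range(0,len(qs)-1,n_call):
        p0=P[i][1];r0=P[i][2]*K; off=[];rot=[]
        for j in range(i+1,min(i+1+n_call,len(qs))):
            off.append(r0.inv().apply(P[j][1]-p0).round(0).astype(int).tolist()); rot.append((r0.inv()*(P[j][2]*K)).as_rotvec(degrees=True).round(1).tolist())
        print(off,rot,"| end tcp",P[min(i+n_call,len(qs)-1)][1].round(),"w",P[min(i+n_call,len(qs)-1)][0].round())
def steps(qa,qb):
    qa,qb=map(np.array,(qa,qb)); 
    for n in range(1,200):
        Q=[qa+(qb-qa)*k/n for k in range(n+1)]; F=[fk(XP,q) for q in Q]
        if all(np.linalg.norm(b[1]-a[1])<38 and (a[2].inv()*b[2]).magnitude()<np.radians(6.9) for a,b in zip(F,F[1:])) and np.all(np.abs(qb-qa)/n*12<0.65*np.array([147,147,180,180,180,180])): return Q
E
python3 - <<'E'
from kin import *
cup=np.array([586.5,245,0]); az=np.arctan2(245,586.5)
rh=np.array([np.cos(az),np.sin(az),0]); right=np.array([np.sin(az),-np.cos(az),0])
a=np.radians(20); x=np.cos(a)*rh+[0,0,-np.sin(a)]; rot=tool(x,right)
q0=[22,30,130,180,60,-90]
for s in (0,30,60,90,120):
    for dz in (0,40,80): 
        q,e,w=ik(cup+[0,0,62]+x*(34-s)+[0,0,dz],rot,q0); print(s,dz,q.round(0),e.round(2),w.round())
qn=state()['qpos']; print(qn.round(1))
Q=steps(qn,[22,5,110,178,45,-90]);print(len(Q)); plan(Q)
E
```

```text
0 0 [ 21.  41. 145. 178.  75. -90.] 0.0 [296. 124. 177.]
0 40 [ 21.  33. 144. 178.  67. -90.] 0.0 [296. 124. 217.]
0 80 [ 21.  26. 142. 178.  58. -90.] 0.0 [296. 124. 257.]
30 0 [ 20.  40. 149. 178.  78. -90.] 0.0 [270. 113. 187.]
30 40 [ 20.  31. 147. 178.  69. -90.] 0.0 [270. 113. 227.]
30 80 [ 20.  24. 145. 178.  59. -90.] 0.0 [270. 113. 267.]
60 0 [ 20.  34. 150. 178.  71. -90.] 0.92 [257. 107. 216.]
60 40 [ 20.  28. 150. 178.  67. -90.] 0.34 [248. 104. 244.]
60 80 [ 20.  21. 148. 177.  60. -89.] 0.0 [244. 102. 277.]
90 0 [ 20.  27. 150. 177.  60. -90.] 2.15 [245. 103. 251.]
90 40 [ 20.  21. 150. 177.  57. -90.] 1.39 [234.  98. 277.]
90 80 [ 20.  16. 150. 177.  55. -89.] 0.47 [223.  93. 298.]
120 0 [ 20.  19. 150. 177.  50. -89.] 3.2 [231.  97. 283.]
120 40 [ 20.  14. 150. 177.  47. -89.] 2.27 [218.  91. 306.]
120 80 [ 20.  10. 150. 176.  46. -89.] 1.23 [205.  86. 324.]
[ 17.7   9.6  97.6 -12.2  50.   28.5]
28
[[-1, -19, -32], [-6, -36, -64], [-14, -50, -96], [-25, -61, -128], [-38, -69, -159]] [[-0.0, 4.9, -2.5], [0.0, 9.9, -4.6], [0.1, 15.0, -6.4], [0.4, 20.2, -7.7], [0.7, 25.4
[... 337 characters left out ...]
2], [-32, 55, -134]] [[0.4, 4.9, 1.5], [0.9, 9.6, 3.3], [1.5, 14.0, 5.5], [2.1, 18.3, 8.0], [2.9, 22.3, 10.8]] | end tcp [552. 502. 474.] w [420. 166. 551.]
[[-2, 17, -23], [-6, 37, -44], [-13, 57, -62], [-23, 79, -77], [-35, 102, -89]] [[0.6, 3.7, 3.2], [1.2, 7.2, 6.7], [1.9, 10.3, 10.4], [2.7, 13.1, 14.3], [3.5, 15.5, 18.5]] | end tcp [611. 469. 596.] w [405. 167. 542.]
[[-3, 25, -12], [-9, 52, -22], [-17, 78, -28], [-28, 105, -32], [-41, 131, -32]] [[0.7, 2.1, 4.4], [1.4, 3.7, 8.9], [2.1, 5.0, 13.5], [2.9, 6.0, 18.2], [3.7, 6.5, 23.0]] | end tcp [680. 361. 657.] w [390. 168. 534.]
[[-4, 29, 0], [-11, 58, 3]] [[0.7, 0.1, 4.8], [1.4, -0.2, 9.7]] | end tcp [702. 306. 657.] w [384. 168. 530.]
```

```bash
python3 - <<'E'
from h import *
im=grab_frame("top"); np.save("t11.npy",im); save("t11",cv2.resize(im[150:250,180:300],None,fx=6,fy=6,interpolation=cv2.INTER_CUBIC))
im=grab_frame("scene"); save("s11",cv2.resize(im[170:290,270:420],None,fx=5,fy=5,interpolation=cv2.INTER_CUBIC))
st=state(); im=grab_frame("wrist"); np.savez("w11.npz",im=im,**{k:np.array(v) for k,v in st.items()}); save("w11",im)
E
```

```text
(no output)
```

View pics/t11.png

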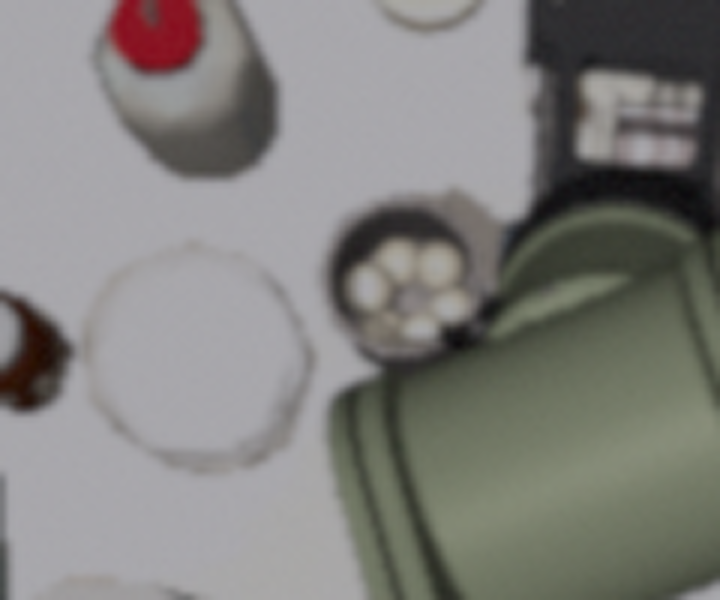

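View pics/s11.png

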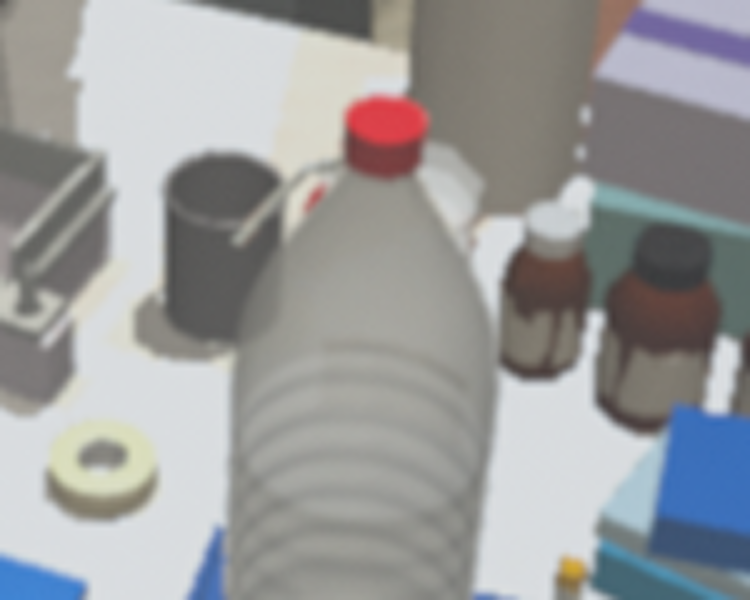

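View pics/w11.png

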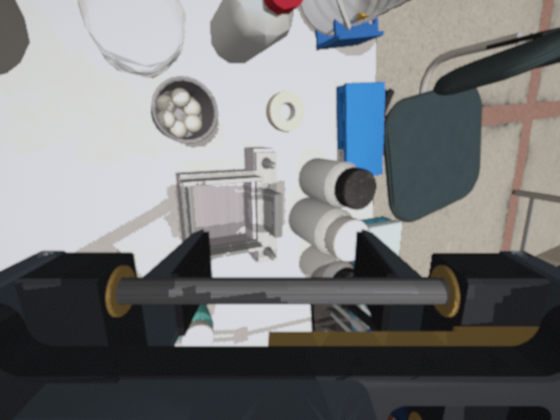

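```bash
python3 - <<'E'
from h import *
t,s=cam("top"),cam("scene")
T=lambda X,Y:(179.5+(X+.5)/6,149.5+(Y+.5)/6)
for z in (0,40,80):
    print(z,"right",back(t,*T(314,355),z).round(),"left",back(t,*T(83,355),z).round(),"front",back(t,*T(200,243),z).round(),"near",back(t,*T(200,470),z).round())
# scene: project candidate rim points and compare with visible (361,208)
for z in (0,40,80):
    c=(back(t,*T(314,355),z)+back(t,*T(83,355),z))/2
    print(z,proj(s,[c,c+[0,45,0],c-[45,0,0],c-[0,45,0],c+[45,0,0]]).round(0).tolist())
E
python3 - <<'E'
import cv2
im=cv2.imread('pics/scene0.png');cv2.imwrite('pics/sd.png',cv2.resize(im[180:240,300:400],None,fx=8,fy=8,interpolation=cv2.INTER_CUBIC))
E
```

```text
0 right [569. 293.   0.] left [569. 396.   0.] front [620. 345.   0.] near [517. 343.   0.]
40 right [563. 289.  40.] left [563. 389.  40.] front [613. 339.  40.] near [514. 337.  40.]
80 right [558. 285.  80.] left [558. 382.  80.] front [606. 334.  80.] near [510. 332.  80.]
0 [[349.0, 236.0], [365.0, 240.0], [354.0, 226.0], [334.0, 232.0], [344.0, 246.0]]
40 [[349.0, 223.0], [365.0, 227.0], [354.0, 214.0], [333.0, 219.0], [344.0, 233.0]]
80 [[349.0, 210.0], [365.0, 214.0], [354.0, 201.0], [333.0, 206.0], [343.0, 219.0]]
```

View pics/sd.png

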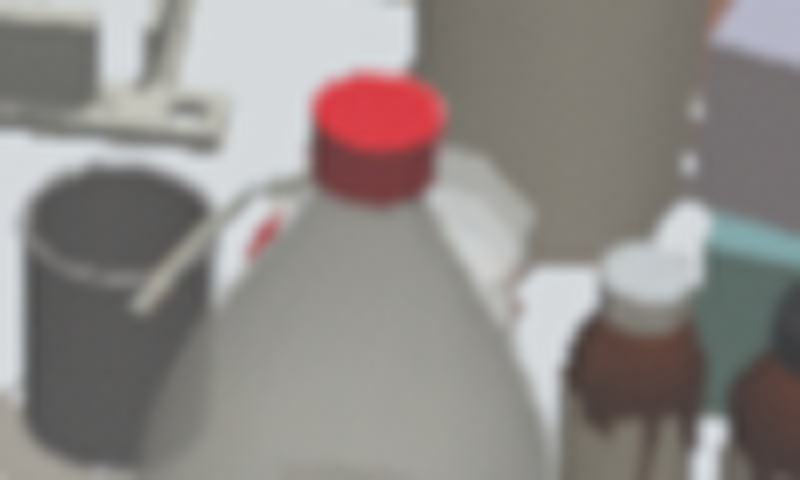

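```bash
python3 - <<'E'
from kin import *
go([586.5,245,130],down(17.5))
d=np.load("w11.npz"); st={k:d[k] for k in d.files}; w=cam("wrist",st)
print(proj(w,[[586.5,245,85],[586.5+34,245,85],[586.5-34,245,85],[586.5,279,85],[586.5,211,85]]).round(1).tolist())
print("cup by wrist rim centre",back(w,184.5,109,85).round(1))
E
```

```text
t 12.72 pos [625.2 146.1 240.9] q [ 17.5  10.2  97.  -12.1  50.1  28.2] w 91.2 F [ 0.4 -0.3 -0.4]
 offset [80.5, -89.4, -95.3] rot [-21.97, 4.93, -24.73] dist 153.5
[[183.0, 111.7], [214.7, 109.9], [148.5, 113.8], [177.1, 76.8], [188.5, 144.4]]
cup by wrist rim centre [588.5 247.6  85. ]
```

```bash
python3 - <<'E'
import cv2
im=cv2.imread('pics/w11.png');cv2.imwrite('pics/w11z.png',cv2.resize(im[50:170,110:260],None,fx=5,fy=5,interpolation=cv2.INTER_CUBIC))
E
```

```text
(no output)
```

View pics/w11z.png

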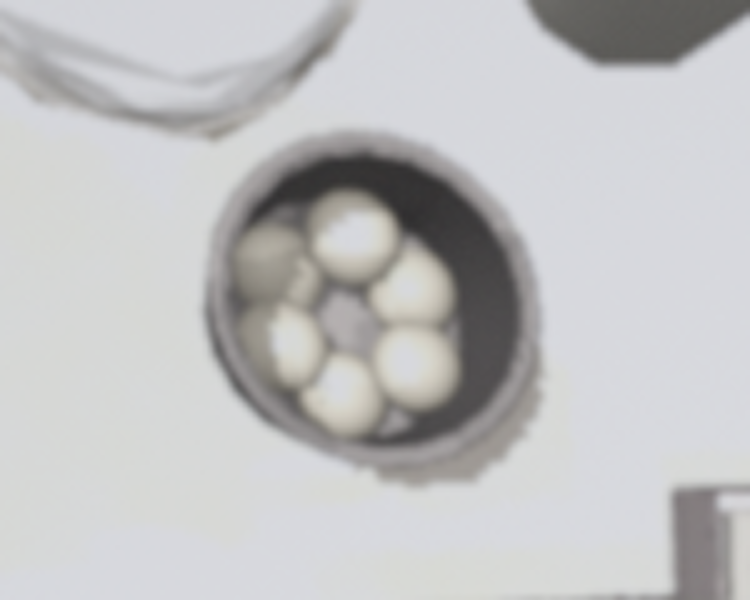

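```bash
python3 -m handwheel '{"gripper":[0,0,0,0,0],"offset":[[10,-20,-20],[25,-40,-40],[45,-60,-65],[65,-80,-85],[76,-90,-96]],"rot":[[-4,1,-5],[-9,2,-10],[-14,3,-15],[-18,4,-20],[-22,4.9,-24.7]]}'; python3 -m handwheel '{"gripper":[0,0,0],"offset":[[0,0,0],[0,0,0],[0,0,0]],"rot":[[0,0,0],[0,0,0],[0,0,0]]}'; python3 - <<'E'
from kin import *
go([587.5,246,90],down(17.5))
im=grab_frame("top"); save("t12",cv2.resize(im[150:250,180:300],None,fx=6,fy=6,interpolation=cv2.INTER_CUBIC))
st=state(); im=grab_frame("wrist"); np.savez("w12.npz",im=im,**{k:np.array(v) for k,v in st.items()}); save("w12",im)
E
```

```text
time_s: 13.13
ee_pos: [584.7, 246.6, 130.2]
ee_rot: [-99.3, 89.6, -171.6]
force: [0.5, -0.3, -0.9]
gripper_width: 91.1
time_s: 13.38
ee_pos: [586.3, 244.9, 134.3]
ee_rot: [61.1, 89.8, -11.5]
force: [0.6, -0.3, 0.0]
gripper_width: 91.3
t 13.38 pos [586.3 244.9 134.3] q [21.7 25.4 85.4 -0.1 69.1  4.4] w 91.3 F [ 0.6 -0.3  0. ]
 offset [44.3, 1.3, -0.7] rot [-0.16, 0.08, -0.15] dist 44.3
```

View pics/w12.png

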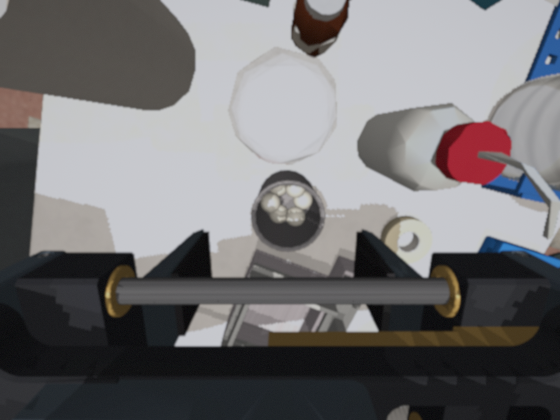

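```bash
python3 - <<'E'
from kin import *
d=np.load("w12.npz"); st={k:d[k] for k in d.files}; w=cam("wrist",st)
print(back(w,288.5,213,85).round(1)); 
save("w12z",cv2.resize(d['im'][160:260,230:350],None,fx=6,fy=6,interpolation=cv2.INTER_CUBIC))
E
```

```text
[589.4 250.3  85. ]
```

View pics/w12z.png

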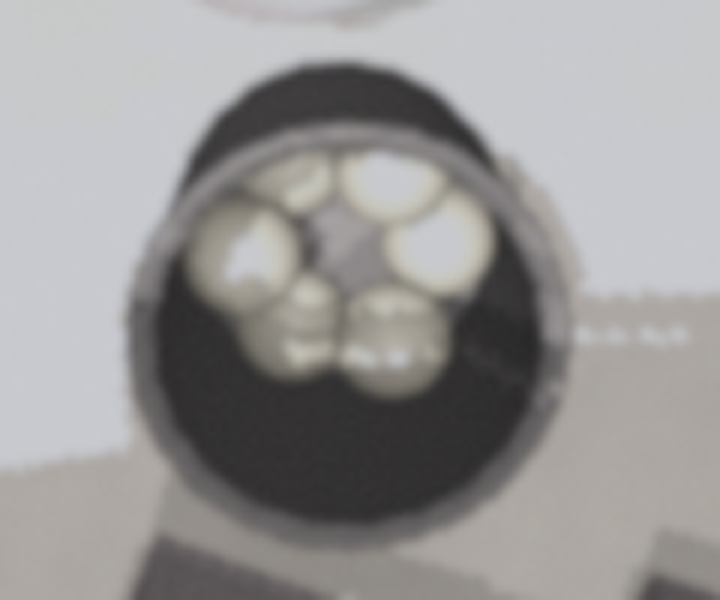

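```bash
python3 -m handwheel '{"gripper":[0,0,0,0,0],"offset":[[25,1.5,-0.7],[55,2.5,-1],[85,2.5,-1],[103,2.5,-1],[107,2.5,-1]],"rot":[[0,0,0],[0,0,0],[0,0,0],[0,0,0],[0,0,0]]}'; python3 -m handwheel '{"gripper":[0,0],"offset":[[0,0,0],[0,0,0]],"rot":[[0,0,0],[0,0,0]]}'; python3 - <<'E'
from kin import *
go([588.5,247,27],down(17.5))
im=grab_frame("scene"); save("s13",cv2.resize(im[120:260,270:400],None,fx=4,fy=4,interpolation=cv2.INTER_CUBIC))
E
```

```text
time_s: 13.9
ee_pos: [585.5, 246.0, 26.1]
ee_rot: [-43.8, 89.9, -116.4]
force: [-0.8, -0.4, 0.1]
gripper_width: 91.3
time_s: 14.07
ee_pos: [588.9, 247.7, 30.2]
ee_rot: [84.8, 89.6, 12.2]
force: [0.2, 0.5, 0.8]
gripper_width: 91.0
t 14.07 pos [588.9 247.7  30.2] q [21.8 30.6 92.6 -0.1 56.4  4.4] w 91.0 F [0.2 0.5 0.8]
 offset [3.2, -0.7, 0.5] rot [-0.07, 0.03, -0.38] dist 3.3
```

View pics/s13.png

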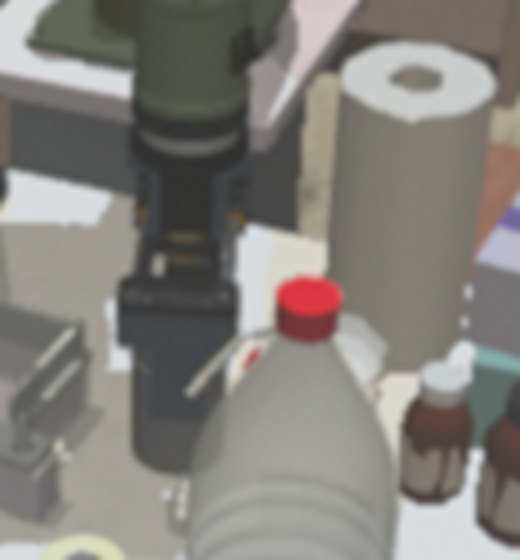

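```bash
python3 -m handwheel '{"gripper":[0.4,0.4,0.4,0.4,0.4],"offset":[[3,0,0],[3,0,0],[3,0,0],[3,0,0],[3,0,0]],"rot":[[0,0,0],[0,0,0.3],[0,0,0.3],[0,0,0.3],[0,0,0.3]]}' 35; python3 -m handwheel '{"gripper":[0.4,0.4,0.4],"offset":[[0,0,0],[0,0,0],[0,0,0]],"rot":[[0,0,0],[0,0,0],[0,0,0]]}'; python3 -m handwheel '{"gripper":[0.4,0.4,0.4,0.4,0.4],"offset":[[-10,0,0],[-25,0,0],[-40,0,0],[-50,0,0],[-50,0,0]],"rot":[[0,0,0],[0,0,0],[0,0,0],[0,0,0],[0,0,0]]}'; python3 - <<'E'
from kin import *
go([525,212,77],down(17.5))
st=state(); im=grab_frame("wrist"); save("w14",im)
E
```

```text
time_s: 14.53
ee_pos: [589.3, 247.9, 26.0]
ee_rot: [85.9, 89.3, 13.4]
force: [2.2, -0.0, 1.7]
gripper_width: 64.1
time_s: 14.78
ee_pos: [589.3, 248.0, 25.9]
ee_rot: [86.1, 89.3, 13.6]
force: [3.5, -0.1, 4.8]
gripper_width: 64.0
time_s: 15.2
ee_pos: [587.6, 247.7, 76.8]
ee_rot: [87.5, 89.4, 15.0]
force: [1.0, 0.7, -2.7]
gripper_width: 64.3
t 15.2 pos [587.6 247.7  76.8] q [21.9 27.9 89.9 -0.1 61.6  4.4] w 64.3 F [ 1.   0.7 -2.7]
 offset [-0.9, -70.5, 15.3] rot [-0.04, 0.02, -0.56] dist 72.1
```

View pics/w14.png

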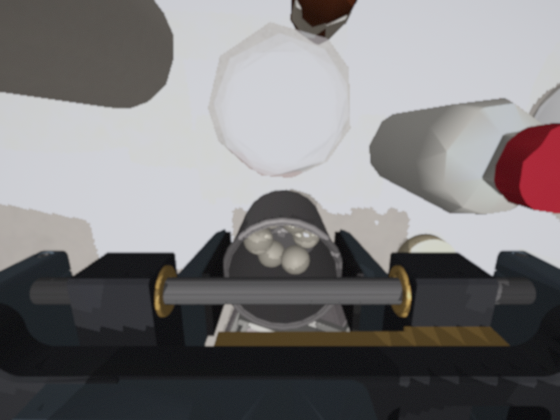

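```bash
python3 -m handwheel '{"gripper":[0.4,0.4,0.4,0.4,0.4],"offset":[[0,-15,3],[0,-35,8],[0,-55,12],[0,-68,15],[0,-70,15]],"rot":[[0,0,0],[0,0,-0.3],[0,0,-0.6],[0,0,-0.6],[0,0,-0.6]]}'; python3 -m handwheel '{"gripper":[0.4,0.4,0.4,0.4,0.4],"offset":[[12,0,0],[27,0,0],[40,0,0],[46,0,0],[47,0,0]],"rot":[[0,0,0],[0,0,0],[0,0,0],[0,0,0],[0,0,0]]}'; python3 -m handwheel '{"gripper":[0.4,0.4],"offset":[[0,0,0],[0,0,0]],"rot":[[0,0,0],[0,0,0]]}'; python3 - <<'E'
from kin import *
go([525,212,26],down(17.5))
E
```

```text
time_s: 15.67
ee_pos: [521.1, 210.3, 72.9]
ee_rot: [-81.5, 89.5, -154.1]
force: [-1.1, -0.7, -3.5]
gripper_width: 64.2
time_s: 16.08
ee_pos: [524.5, 212.0, 26.1]
ee_rot: [-79.7, 89.7, -152.2]
force: [-0.1, -1.0, -2.9]
gripper_width: 64.0
time_s: 16.25
ee_pos: [525.6, 212.4, 27.8]
ee_rot: [-63.1, 89.9, -135.6]
force: [-0.0, -0.7, -2.9]
gripper_width: 64.3
t 16.25 pos [525.6 212.4  27.8] q [ 20.9  25.5 102.6  -0.   52.    3.4] w 64.3 F [-0.  -0.7 -2.9]
 offset [1.8, -0.7, 0.2] rot [-0.04, 0.04, 0.08] dist 1.9
```

```bash
python3 -m handwheel '{"gripper":[0.4,0.4,0.4],"offset":[[1,0,0],[2,0,0],[2.5,0,0]],"rot":[[0,0,0],[0,0,0],[0,0,0]]}'; python3 -m handwheel '{"gripper":[0.4,0.4],"offset":[[0.5,0,0],[0.5,0,0]],"rot":[[0,0,0],[0,0,0]]}'
```

```text
time_s: 16.5
ee_pos: [525.4, 212.2, 25.6]
ee_rot: [-60.6, 89.9, -133.2]
force: [-1.1, -0.2, 2.5]
gripper_width: 64.0
time_s: 16.67
ee_pos: [525.4, 212.2, 25.6]
ee_rot: [-57.8, 89.9, -130.3]
force: [-0.8, 0.5, 4.0]
gripper_width: 64.3
```

```bash
python3 -m handwheel '{"gripper":[0,0,0,0,0],"offset":[[0,0,0],[0,0,0],[0,0,0],[0,0,0],[0,0,0]],"rot":[[0,0,0],[0,0,0],[0,0,0],[0,0,0],[0,0,0]]}'; python3 -m handwheel '{"gripper":[0,0,0,0,0],"offset":[[-25,0,0],[-60,0,0],[-100,0,0],[-140,0,0],[-180,0,0]],"rot":[[0,0,0],[0,0,0],[0,0,0],[0,0,0],[0,0,0]]}';  python3 - <<'E'
from kin import *
st=state(); im=grab_frame("wrist"); np.savez("w15.npz",im=im,**{k:np.array(v) for k,v in st.items()}); save("w15",im)
go([525,212,200],down(17.5))
E
```

```text
time_s: 17.08
ee_pos: [525.1, 212.1, 24.4]
ee_rot: [-70.9, 89.9, -143.5]
force: [-0.3, 0.3, -0.4]
gripper_width: 90.9
time_s: 17.5
ee_pos: [525.0, 212.2, 206.2]
ee_rot: [-72.1, 89.8, -144.6]
force: [0.6, 0.7, -0.5]
gripper_width: 91.0
t 17.55 pos [529.6 214.  215.3] q [20.9 16.4 87.3 -0.  75.5  3.4] w 91.5 F [3.6 1.7 6.6]
 offset [15.2, -5.2, 0.6] rot [-0.04, -0.02, -0.8] dist 16.1
```

View pics/w15.png

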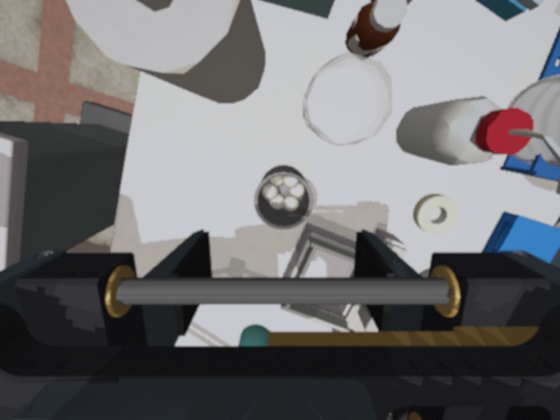

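```bash
python3 - <<'E'
from kin import *
d=np.load("w15.npz"); st={k:d[k] for k in d.files}; w=cam("wrist",st)
c=back(w,285.5,198,85); print(c)
cup=np.array([c[0],c[1],0]); 
for az0 in (np.degrees(np.arctan2(cup[1],cup[0])),):
  az=np.radians(az0); rh=np.array([np.cos(az),np.sin(az),0]); right=np.array([np.sin(az),-np.cos(az),0])
  for th in (25,30,35,40):
    a=np.radians(th); x=np.cos(a)*rh+[0,0,-np.sin(a)]
    for dz in (0,60,100):
        q,e,w=ik(cup+[0,0,64+dz]+x*34,tool(x,right),[22,30,130,180,40,-90]); print(th,dz,q.round(0),e.round(2),w.round(),)
E
```

```text
[526.54218895 214.74451087  85.        ]
25 0 [ 20.  33. 150. 178.  65. -90.] 0.77 [256. 105. 221.]
25 60 [ 20.  23. 149. 177.  58. -90.] 0.0 [245. 100. 266.]
25 100 [ 20.  16. 146. 177.  47. -89.] 0.0 [245. 100. 306.]
30 0 [ 20.  31. 149. 178.  60. -90.] 0.0 [258. 105. 232.]
30 60 [ 20.  19. 146. 177.  44. -89.] 0.0 [258. 105. 292.]
30 100 [ 20.  12. 143. 176.  35. -88.] 0.0 [258. 105. 332.]
35 0 [ 20.  26. 146. 177.  47. -90.] 0.0 [272. 111. 256.]
35 60 [ 20.  15. 142. 177.  32. -88.] 0.0 [272. 111. 316.]
35 100 [ 20.   9. 139. 175.  23. -87.] 0.0 [272. 111. 356.]
40 0 [ 20.  22. 142. 177.  34. -89.] 0.0 [289. 118. 280.]
40 60 [ 20.  13. 138. 175.  21. -87.] 0.0 [289. 118. 340.]
40 100 [ 20.   8. 135. 173.  13. -84.] 0.0 [289. 118. 380.]
```

```bash
python3 - <<'E'
from kin import *
qn=state()['qpos']; print(qn.round(2))
cup=np.array([526.5,214.7,0]);az=np.arctan2(cup[1],cup[0]); rh=np.array([np.cos(az),np.sin(az),0]); right=np.array([np.sin(az),-np.cos(az),0])
a=np.radians(35); x=np.cos(a)*rh+[0,0,-np.sin(a)]
qt,e,w=ik(cup+[0,0,64+110]+x*34,tool(x,right),[20,9,139,175,23,-87]); print(qt.round(2))
qm1=np.array([21,5,95,20,60,-5.]); qm2=np.array([20,0,115,150,40,-75.])
Q=steps(qn,qm1)[:-1]+steps(qm1,qm2)[:-1]+steps(qm2,qt); np.save("Q.npy",Q)
print(len(Q)); plan(Q)
E
```

```text
[ 2.087e+01  1.637e+01  8.734e+01 -3.000e-02  7.549e+01  3.420e+00]
[ 19.94   7.88 138.07 174.87  21.01 -86.5 ]
36
[[-17, 3, -31], [-38, 6, -61], [-62, 9, -88], [-89, 11, -112], [-99, 10, -146]] [[-0.8, 5.0, 4.6], [-1.2, 9.8, 9.3], [-1.5, 14.3, 14.2], [-1.4, 18.6, 19.2], [-2.1, 24.5, 20.3]] | end tcp [494. 356. 315.] w [420. 173. 627.]
[[1, 4, -34], [-2, 10, -67], [-8, 20, -96], [-17, 31, -123], [-29, 45, -145]] [[0.3, 5.7, 1.5], [0.8, 11.2, 3.5], [1.6, 16.4, 5.8], [2.6, 21.2, 8.4], [3.8, 25.8, 11.4]] | end tcp [473. 474. 413.] w [399. 163. 599.]
[[-1, 15, -23], [-6, 33, -43], [-13, 52, -59], [-23, 73, -71], [-36, 93, -79]] [[1.1, 4.1, 3.4], [2.4, 7.9, 7.0], [3.8, 11.2, 11.0], [5.4, 14.2, 15.1], [7.1, 16.7, 19.3]] | end tcp [516. 492. 532.] w [376. 152. 571.]
[[-5, 23, -9], [-12, 47, -15], [-22, 72, -16], [-34, 95, -14], [-49, 118, -8]] [[1.6, 2.1, 4.5], [3.3, 3.7, 9.1], [5.1, 4.9, 13.8], [7.0, 5.6, 18.6], [9.0, 5.9, 23.3]] | end tcp [594. 415. 598.] w [352. 141. 543.]
[[-7, 27, 5], [-17, 53, 13], [-23, 54, 48], [-31, 53, 84], [-41, 51, 119]] [[1.9, -0.1, 4.8], [3.8, -0.5, 9.5], [5.4, -3.8, 10.6], [6.9, -7.2, 11.6], [8.5, -10.5, 12.6]] | end tcp [640. 339. 495.] w [333. 133. 488.]
[[-5, 4, 36], [-12, 7, 73], [-21, 9, 109], [-33, 10, 145], [-46, 10, 180]] [[1.2, -3.5, 1.1], [2.4, -7.1, 2.1], [3.6, -10.6, 3.1], [4.7, -14.3, 4.0], [5.8, -17.9, 4.9]] | end tcp [624. 286. 317.] w [308. 124. 421.]
[[-4, 4, 37], [-10, 7, 74], [-18, 9, 111], [-29, 11, 147], [-42, 12, 183]] [[1.1, -3.7, 0.9], [2.1, -7.4, 1.7], [3.2, -11.2, 2.5], [4.2, -14.9, 3.3], [5.2, -18.7, 4.0]] | end tcp [552. 225. 154.] w [272. 111. 366.]
```

```bash
python3 -m handwheel '{"gripper":[0,0,0,0,0],"offset":[[-17,3,-31],[-38,6,-61],[-62,9,-88],[-89,11,-112],[-99,10,-146]],"rot":[[-0.8,5,4.6],[-1.2,9.8,9.3],[-1.5,14.3,14.2],[-1.4,18.6,19.2],[-2.1,24.5,20.3]]}'; python3 -m handwheel '{"gripper":[0,0,0,0,0],"offset":[[1,4,-34],[-2,10,-67],[-8,20,-96],[-17,31,-123],[-29,45,-145]],"rot":[[0.3,5.7,1.5],[0.8,11.2,3.5],[1.6,16.4,5.8],[2.6,21.2,8.4],[3.8,25.8,11.4]]}'; python3 - <<'E'
from kin import *
print(state()['qpos'].round(1),np.load("Q.npy")[10].round(1), pose()[0])
E
```

```text
time_s: 17.97
ee_pos: [490.8, 355.8, 308.6]
ee_rot: [138.8, 57.7, 68.5]
force: [-0.6, 0.2, -0.5]
gripper_width: 91.0
time_s: 18.38
ee_pos: [471.9, 473.5, 401.9]
ee_rot: [149.2, 30.4, 77.1]
force: [0.3, 0.6, -0.3]
gripper_width: 91.5
[ 20.6   3.8 102.6  63.9  53.1 -29. ] [ 20.7   3.3 101.7  63.3  53.3 -28.3] [471.94531731 473.48067604 401.90581867]
```

Tracks the planned joint path well; continue.

```bash
python3 -m handwheel '{"gripper":[0,0,0,0,0],"offset":[[-1,15,-23],[-6,33,-43],[-13,52,-59],[-23,73,-71],[-36,93,-79]],"rot":[[1.1,4.1,3.4],[2.4,7.9,7],[3.8,11.2,11],[5.4,14.2,15.1],[7.1,16.7,19.3]]}'; python3 -m handwheel '{"gripper":[0,0,0,0,0],"offset":[[-5,23,-9],[-12,47,-15],[-22,72,-16],[-34,95,-14],[-49,118,-8]],"rot":[[1.6,2.1,4.5],[3.3,3.7,9.1],[5.1,4.9,13.8],[7,5.6,18.6],[9,5.9,23.3]]}';python3 -m handwheel '{"gripper":[0,0,0,0,0],"offset":[[-7,27,5],[-17,53,13],[-23,54,48],[-31,53,84],[-41,51,119]],"rot":[[1.9,-0.1,4.8],[3.8,-0.5,9.5],[5.4,-3.8,10.6],[6.9,-7.2,11.6],[8.5,-10.5,12.6]]}'; python3 - <<'E'
from kin import *
print(state()['qpos'].round(1),np.load("Q.npy")[25].round(1), pose()[0])
E
```

```text
time_s: 18.8
ee_pos: [517.5, 490.9, 519.3]
ee_rot: [153.4, 6.5, 67.6]
force: [-0.2, -0.2, 1.0]
gripper_width: 91.3
time_s: 19.22
ee_pos: [596.0, 413.1, 583.9]
ee_rot: [162.7, -7.7, 48.2]
force: [0.3, 0.1, 0.3]
gripper_width: 91.1
time_s: 19.63
ee_pos: [640.1, 337.0, 479.5]
ee_rot: [172.2, 0.1, 33.8]
force: [1.1, 0.8, 0.0]
gripper_width: 91.0
[ 19.7   2.3 121.2 155.6  36.  -77.6] [ 20.    1.8 120.3 155.7  35.6 -77.7] [640.08175404 336.95982409 479.52351384]
```

```bash
python3 - <<'E'
from kin import *
qn=state()['qpos']
cup=np.array([526.5,214.7,0]);az=np.arctan2(cup[1],cup[0]); rh=np.array([np.cos(az),np.sin(az),0]); right=np.array([np.sin(az),-np.cos(az),0])
a=np.radians(35); x=np.cos(a)*rh+[0,0,-np.sin(a)]; rot=tool(x,right); np.save("rot35.npy",rot.as_matrix())
tgt=cup+[0,0,64+110]+x*34; print(tgt, cup+[0,0,64]+x*34)
go(tgt,rot)
qt,e,w=ik(tgt,rot,[20,9,139,175,23,-87]); Q=steps(qn,qt); print(len(Q)); plan(Q)
E
```

```text
[552.2893309  225.21656096 154.49840116] [552.2893309  225.21656096  44.49840116]
t 19.63 pos [640.1 337.  479.5] q [ 19.7   2.3 121.2 155.6  36.  -77.6] w 91.0 F [1.1 0.8 0. ]
 offset [-134.6, -0.4, 328.2] rot [11.07, -35.52, 8.84] dist 354.7
11
[[-5, 4, 35], [-12, 7, 70], [-21, 9, 104], [-31, 10, 138], [-44, 10, 172]] [[1.2, -3.4, 1.1], [2.4, -6.8, 2.1], [3.5, -10.3, 3.1], [4.7, -13.8, 4.1], [5.8, -17.4, 5.0]] | end tcp [622. 284. 310.] w [308. 123. 418.]
[[-4, 4, 36], [-10, 7, 71], [-18, 9, 107], [-28, 11, 141], [-40, 12, 176]] [[1.1, -3.6, 0.9], [2.1, -7.2, 1.7], [3.1, -10.8, 2.5], [4.1, -14.5, 3.3], [5.1, -18.2, 4.0]] | end tcp [552. 225. 154.] w [272. 111. 366.]
```

```bash
python3 -m handwheel '{"gripper":[0,0,0,0,0],"offset":[[-5,4,35],[-12,7,70],[-21,9,104],[-31,10,138],[-44,10,172]],"rot":[[1.2,-3.4,1.1],[2.4,-6.8,2.1],[3.5,-10.3,3.1],[4.7,-13.8,4.1],[5.8,-17.4,5.0]]}'; python3 -m handwheel '{"gripper":[0,0,0,0,0],"offset":[[-4,4,36],[-10,7,71],[-18,9,107],[-28,11,141],[-40,12,170]],"rot":[[1.1,-3.6,0.9],[2.1,-7.2,1.7],[3.1,-10.8,2.5],[4.1,-14.5,3.3],[5.1,-18.2,4.0]]}';  python3 -m handwheel '{"gripper":[0,0],"offset":[[0,0,0],[0,0,0]],"rot":[[0,0,0],[0,0,0]]}'; python3 - <<'E'
from kin import *
rot=R.from_matrix(np.load("rot35.npy")); go([552.3,225.2,154.5],rot)
st=state(); im=grab_frame("wrist"); np.savez("w16.npz",im=im,**{k:np.array(v) for k,v in st.items()}); save("w16",im)
im=grab_frame("scene"); save("s16",cv2.resize(im[90:250,250:400],None,fx=4,fy=4,interpolation=cv2.INTER_CUBIC)[:600])
E
```

```text
time_s: 20.05
ee_pos: [621.9, 285.0, 310.1]
ee_rot: [177.1, 17.0, 27.1]
force: [0.2, 0.4, -0.5]
gripper_width: 91.2
time_s: 20.47
ee_pos: [552.6, 226.3, 158.7]
ee_rot: [-180.0, 35.3, 22.2]
force: [0.6, 0.7, -0.6]
gripper_width: 91.2
time_s: 20.63
ee_pos: [554.7, 227.6, 162.1]
ee_rot: [180.0, 34.8, 22.3]
force: [0.7, 0.4, -0.5]
gripper_width: 91.2
t 20.63 pos [554.7 227.6 162.1] q [ 20.1   7.2 137.3 174.7  19.9 -86.2] w 91.2 F [ 0.7  0.4 -0.5]
 offset [1.8, 1.3, 8.1] rot [0.07, -0.22, 0.09] dist 8.4
```

View pics/w16.png

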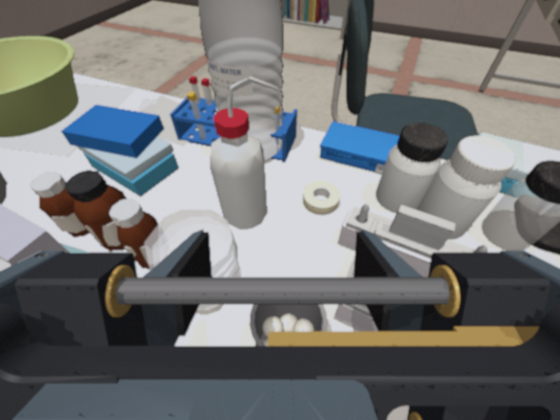

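View pics/s16.png

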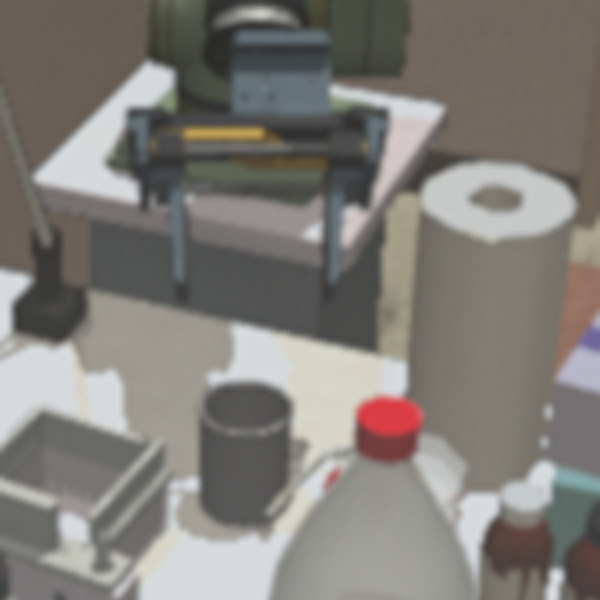

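```bash
python3 - <<'E'
from kin import *
d=np.load("w16.npz"); st={k:d[k] for k in d.files}; w=cam("wrist",st); p,r=pose(st)
print(proj(w,[[526.5,214.7,85]]), r.inv().apply(np.array([526.5,214.7,64])-p))
for u,v in ((253,318),(326,318),(289,318)): b=back(w,u,v,85);print(b.round(1),r.inv().apply(b-p).round(1))
save("w16z",cv2.resize(d['im'][250:370,200:380],None,fx=4,fy=4,interpolation=cv2.INTER_CUBIC))
E
```

```text
[[283.67449109 313.69466989]] [30.52793609  1.21271241 98.28147142]
[512.8 238.1  85. ] [ 15.4 -25.7  83.2]
[537. 179.  85.] [15.4 38.3 83.2]
[524.8 209.   85. ] [15.4  5.9 83.2]
```

View pics/w16z.png

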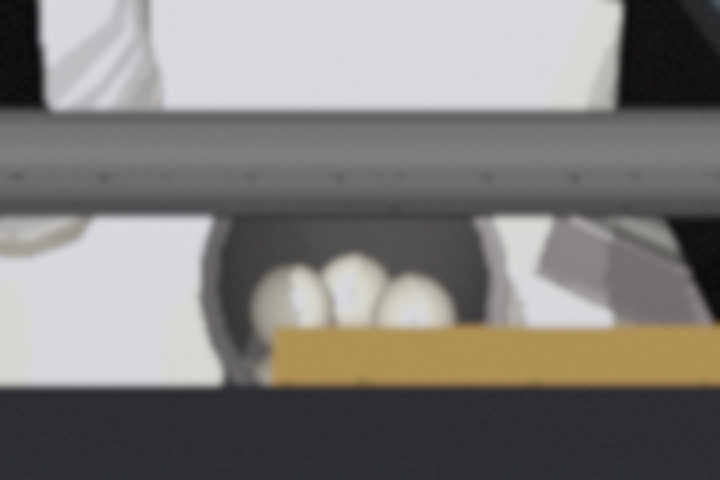

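```bash
python3 - <<'E'
from kin import *
im=grab_frame("top"); save("t16",cv2.resize(im[170:270,210:330],None,fx=6,fy=6,interpolation=cv2.INTER_CUBIC))
im=grab_frame("scene"); save("s17",cv2.resize(im[170:230,280:340],None,fx=9,fy=9,interpolation=cv2.INTER_CUBIC))
E
```

```text
(no output)
```

View pics/t16.png

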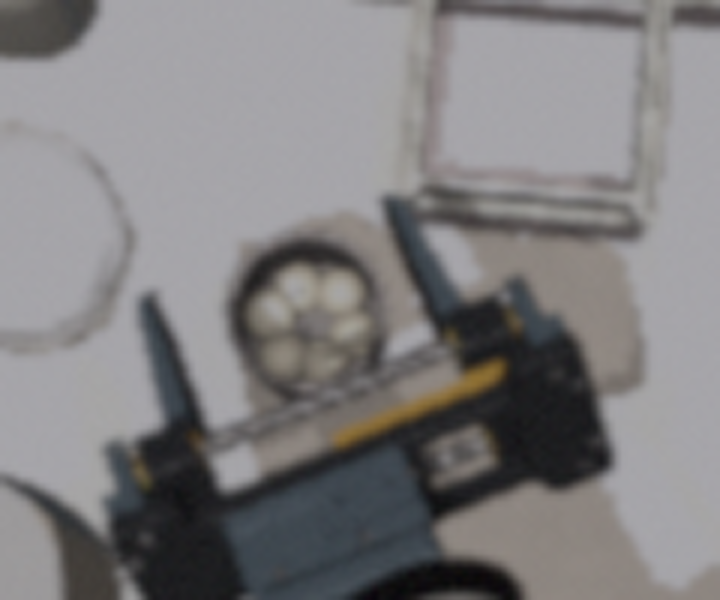

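View pics/s17.png

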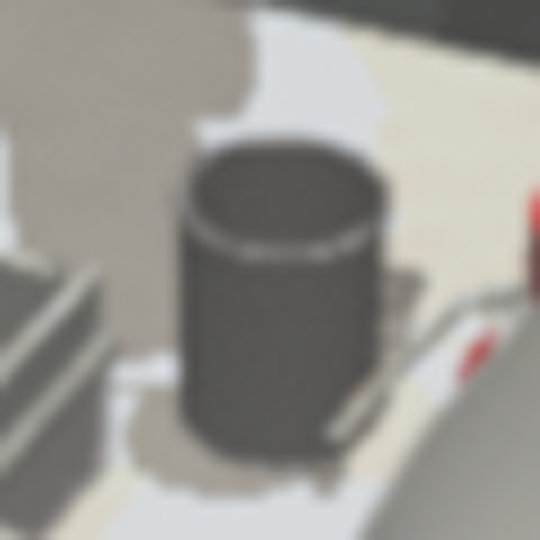

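```bash
python3 - <<'E'
from kin import *
t,s=cam("top"),cam("scene")
print("top",back(t,209.5+309.5/6,169.5+318.5/6,85).round(1),"scene",back(s,279.5+286.5/9,169.5+196.5/9,85).round(1))
# finger tips in top image: tool left tip (150,293), right tip (393,198)
p,r=pose(); print(p, [(proj(t,[p+r.apply([k,yy,0])])[0]-[209.5,169.5])*6 for k in (0,-31) for yy in (-45,45)])
print("frame corner", back(t,209.5+418/6,169.5+205/6,78), back(t,209.5+640/6,169.5+230/6,78))
E
```

```text
top [522.5 210.9  85. ] scene [524.2 212.   85. ]
[555.74554315 227.89526843 163.44227539] [array([151.00196756, 255.51180986]), array([364.44031299, 169.28585011]), array([170.88818804, 310.55932035]), array([388.08512903, 222.60591995])]
frame corner [571.26862065 166.00035027  78.        ] [560.72680851  72.95030135  78.        ]
```

```bash
python3 - <<'E'
from kin import *
rot=R.from_matrix(np.load("rot35.npy")); go([547.5,221.4,90],rot); go([549.3,222,44.5],rot)
E
```

```text
t 20.83 pos [555.7 227.9 163.4] q [ 20.1   7.2 137.2 174.7  19.8 -86.2] w 91.0 F [ 0.4 -1.   1.1]
 offset [33.5, 2.9, 66.2] rot [0.07, -0.35, 0.08] dist 74.2
t 20.83 pos [555.7 227.9 163.4] q [ 20.1   7.2 137.2 174.7  19.8 -86.2] w 91.0 F [ 0.4 -1.   1.1]
 offset [60.9, 3.0, 102.5] rot [0.07, -0.35, 0.08] dist 119.3
```

```bash
python3 -m handwheel '{"gripper":[0,0,0,0,0],"offset":[[9,1,20],[20,2,42],[30,3,60],[33.5,3,66],[33.5,3,66]],"rot":[[0,0,0],[0,-0.3,0],[0,-0.3,0],[0,-0.3,0],[0,-0.3,0]]}';  python3 -m handwheel '{"gripper":[0,0],"offset":[[0,0,0],[0,0,0]],"rot":[[0,0,0],[0,0,0]]}'; python3 - <<'E'
from kin import *
rot=R.from_matrix(np.load("rot35.npy")); go([549.3,222,44.5],rot)
im=grab_frame("top"); save("t17",cv2.resize(im[170:270,210:330],None,fx=6,fy=6,interpolation=cv2.INTER_CUBIC))
im=grab_frame("scene"); save("s18",cv2.resize(im[150:240,260:350],None,fx=6,fy=6,interpolation=cv2.INTER_CUBIC))
E
```

```text
time_s: 21.25
ee_pos: [545.9, 220.6, 86.5]
ee_rot: [-180.0, 35.3, 22.3]
force: [0.5, -0.2, 1.0]
gripper_width: 91.3
time_s: 21.42
ee_pos: [547.4, 221.2, 90.1]
ee_rot: [180.0, 35.0, 22.3]
force: [0.0, 0.5, 0.1]
gripper_width: 91.3
t 21.42 pos [547.4 221.2  90.1] q [ 19.4  17.4 143.8 176.   36.4 -88.5] w 91.3 F [0.  0.5 0.1]
 offset [27.8, -0.0, 36.2] rot [0.06, -0.04, 0.08] dist 45.6
```

View pics/t17.png

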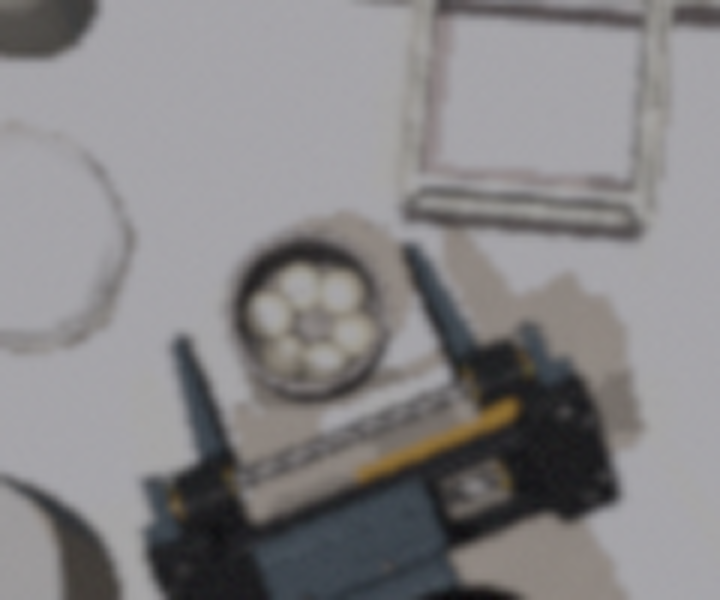

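View pics/s18.png

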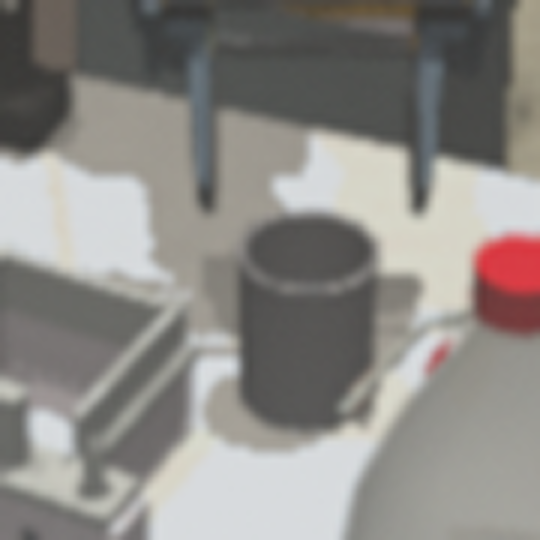

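```bash
python3 -m handwheel '{"gripper":[0,0,0,0,0],"offset":[[8,0,10],[16,0,20],[22,0,29],[27,0,35],[27.5,0,36]],"rot":[[0,0,0],[0,0,0],[0,0,0],[0,0,0],[0,0,0]]}';  python3 -m handwheel '{"gripper":[0,0],"offset":[[0,0,0],[0,0,0]],"rot":[[0,0,0],[0,0,0]]}'; python3 - <<'E'
from kin import *
rot=R.from_matrix(np.load("rot35.npy")); go([549.3,222,44.5],rot)
im=grab_frame("top"); save("t18",cv2.resize(im[170:270,210:330],None,fx=6,fy=6,interpolation=cv2.INTER_CUBIC))
im=grab_frame("scene"); save("s19",cv2.resize(im[150:240,260:350],None,fx=6,fy=6,interpolation=cv2.INTER_CUBIC))
E
```

```text
time_s: 21.93
ee_pos: [548.1, 221.6, 42.8]
ee_rot: [-180.0, 35.2, 22.3]
force: [0.6, 0.0, -0.7]
gripper_width: 91.2
time_s: 22.1
ee_pos: [548.4, 221.6, 44.4]
ee_rot: [180.0, 35.0, 22.3]
force: [0.9, -0.1, -0.0]
gripper_width: 91.7
t 22.1 pos [548.4 221.6  44.4] q [ 19.4  25.8 146.5 176.8  47.3 -89.5] w 91.7 F [ 0.9 -0.1 -0. ]
 offset [0.7, 0.0, -0.6] rot [0.06, 0.02, 0.08] dist 0.9
```

View pics/t18.png

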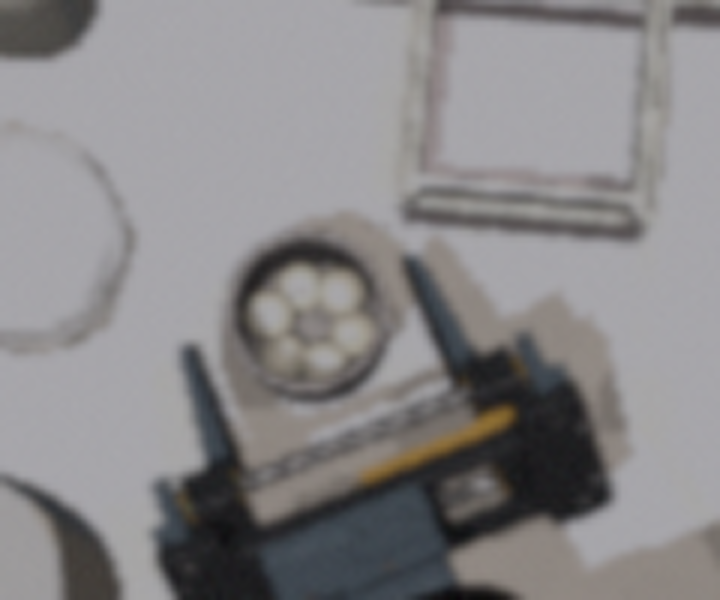

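View pics/s19.png

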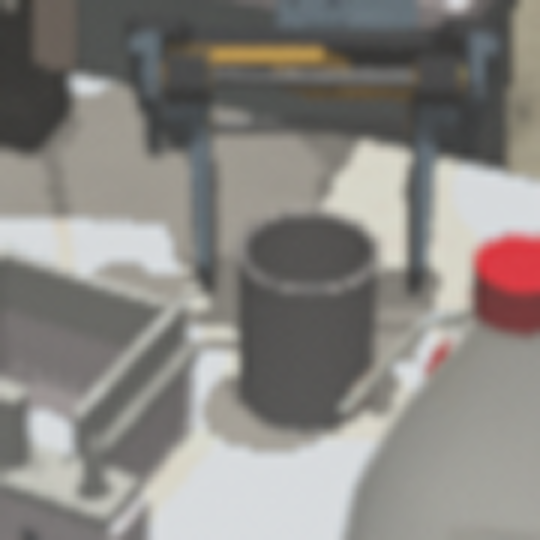

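```bash
python3 -m handwheel '{"gripper":[0.45,0.45,0.45,0.45,0.45],"offset":[[1,0,0],[1,0,0],[1,0,0],[1,0,0],[1,0,0]],"rot":[[0,0,0],[0,0,0],[0,0,0],[0,0,0],[0,0,0]]}' 45; python3 -m handwheel '{"gripper":[0.45,0.45,0.45,0.45],"offset":[[0,0,0],[0,0,0],[0,0,0],[0,0,0]],"rot":[[0,0,0],[0,0,0],[0,0,0],[0,0,0]]}'; python3 - <<'E'
from kin import *
rot=R.from_matrix(np.load("rot35.npy")); go([549.3,222,84.5],rot)
im=grab_frame("top"); save("t19",cv2.resize(im[170:270,210:330],None,fx=6,fy=6,interpolation=cv2.INTER_CUBIC))
E
```

```text
time_s: 22.62
ee_pos: [549.2, 221.4, 43.4]
ee_rot: [-180.0, 35.0, 22.2]
force: [0.4, -1.8, 2.3]
gripper_width: 65.3
time_s: 22.95
ee_pos: [549.3, 221.5, 43.4]
ee_rot: [-180.0, 35.0, 22.2]
force: [0.2, -4.0, 4.2]
gripper_width: 65.7
t 22.95 pos [549.3 221.5  43.4] q [ 19.4  26.  146.4 176.9  47.4 -89.5] w 65.7 F [ 0.2 -4.   4.2]
 offset [-23.4, -0.5, -33.8] rot [0.01, 0.04, 0.02] dist 41.1
```

View pics/t19.png

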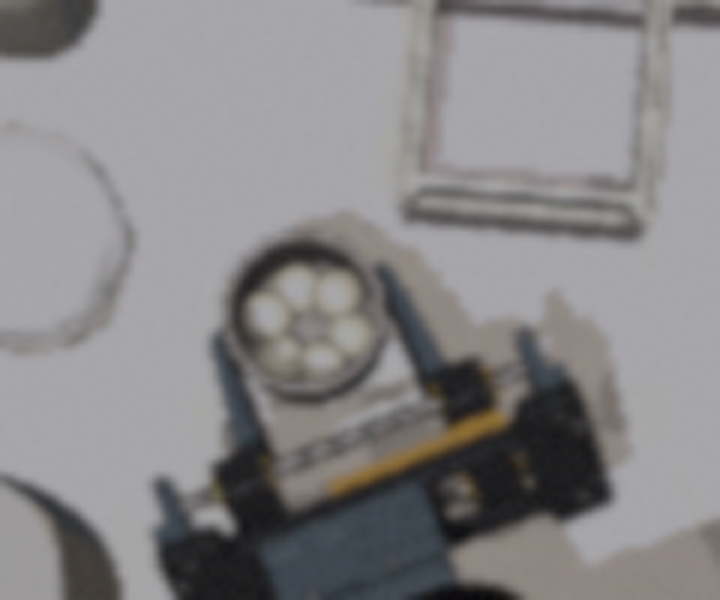

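```bash
python3 -m handwheel '{"gripper":[0.45,0.45,0.45,0.45,0.45],"offset":[[-4,0,-6],[-11,0,-16],[-19,0,-27],[-25,0,-36],[-29,0,-42]],"rot":[[0,0,0],[0,0,0],[0,0,0],[0,0,0],[0,0,0]]}'; python3 -m handwheel '{"gripper":[0.45,0.45,0.45],"offset":[[0,0,0],[0,0,0],[0,0,0]],"rot":[[0,0,0],[0,0,0],[0,0,0]]}'; python3 - <<'E'
from kin import *
rot=R.from_matrix(np.load("rot35.npy")); go([549.3,222,84.5],rot)
im=grab_frame("scene"); save("s20",cv2.resize(im[150:240,260:350],None,fx=6,fy=6,interpolation=cv2.INTER_CUBIC))
E
```

```text
time_s: 23.42
ee_pos: [547.3, 222.0, 92.7]
ee_rot: [180.0, 35.4, 22.4]
force: [-0.0, -0.1, -3.5]
gripper_width: 65.3
time_s: 23.67
ee_pos: [547.8, 221.8, 92.0]
ee_rot: [180.0, 35.4, 22.3]
force: [0.8, -0.5, -2.4]
gripper_width: 65.5
t 23.67 pos [547.8 221.8  92. ] q [ 19.5  16.9 143.3 175.9  34.8 -88.3] w 65.5 F [ 0.8 -0.5 -2.4]
 offset [5.5, 0.4, 5.3] rot [0.09, 0.36, 0.12] dist 7.7
```

View pics/s20.png

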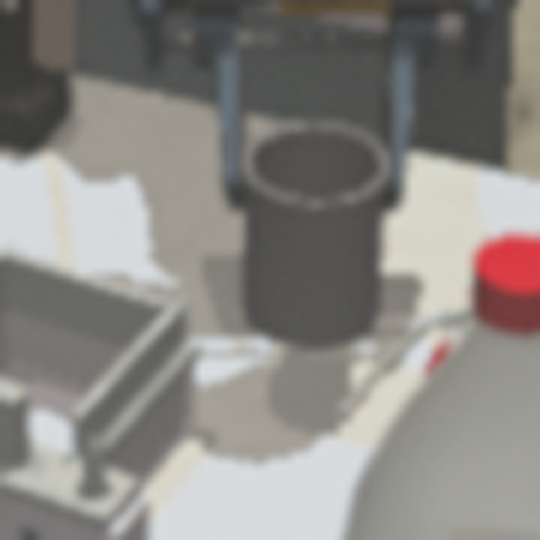

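```bash
cat > pour.py <<'E'
from kin import *
r35=R.from_matrix(np.load("rot35.npy"))
az0=np.arctan2(214.7,526.5)
WC=np.array([622.4,116.3,0])
mt=r35.inv().apply([0,0,1.])   # cup up in tool
def pose_for(beta,tilt,gam,lip):
    """beta: tilt azimuth relative to tool heading (deg, + to right), gam: world yaw added"""
    hd=az0+np.radians(gam); d=hd-np.radians(beta)      # world azimuth of mouth lean
    axis=np.cross([0,0,1.],[np.cos(d),np.sin(d),0])
    rot=R.from_rotvec(axis*np.radians(tilt))*R.from_euler('z',gam,degrees=True)*r35
    m=rot.apply(mt); dd=-np.array([0,0,1.])+m*m[2]; dd/=np.linalg.norm(dd)
    grip=np.array(lip)-21*m-34*dd
    tcp=grip+rot.apply([34,0,0])
    return tcp,rot,m,np.array([np.cos(d),np.sin(d),0])
def body(tcp,rot):
    c=np.array([[x,y,z] for x in (-79,-160) for y in (-89,89) for z in (-38,38)]); return tcp+rot.apply(c)
def lampd(q):
    w,p,_=fk(XP,q); A=np.array([370,-25,0.]);B=np.array([505,-60,545.]);
    E=XP[1]*np.array([0,0,1.])+R.from_euler('zy',[0,0]).apply([0,0,0]); 
    R1=R.from_euler('z',q[0],degrees=True);R2=R1*R.from_euler('y',q[1],degrees=True); e=R1.apply([XP[0],XP[6],XP[1]])+R2.apply([0,0,XP[2]])
    pts=np.r_[np.linspace(e,w,20),np.linspace(w,p,20)]; L=np.linspace(A,B,60)
    return np.min(np.linalg.norm(pts[:,None]-L[None],axis=2))
E
python3 - <<'E'
from pour import *
q0=state()['qpos']
res=[]
for beta in (-90,-70,-50,0,30,50,60,70,80,90):
  for gam in range(-90,91,15):
    # continuation over tilt
    q=q0; ok=True
    for tilt in (0,20,40,60,80,95,107):
        lip=WC+[0,0,150 if tilt<80 else 115]
        t,rot,m,d=pose_for(beta,tilt,gam,lip-(20*pose_for(beta,tilt,gam,lip)[3]))
        qs=[ik(t,rot,q)]
        if tilt==0: qs+= [ik(t,rot,[5,20,135,170,40,-60]),ik(t,rot,[5,20,135,150,40,-20]),ik(t,rot,[10,20,135,200,40,-130])]
        q,e,w=min(qs,key=lambda s:s[1])
        if e>.05: ok=False; break
    if ok:
        b=body(t,rot); print(beta,gam,q.round(0),"w",w.round(),"body zmin",b[:,2].min().round(),"lamp",lampd(q).round(),"m",m.round(2),"bodymin xy",b[b[:,2].argmin()].round())
    elif tilt>=80: print(beta,gam,"fail at",tilt,e.round(2))
E
```

```text
-90 30 fail at 80 4.32
-90 45 fail at 80 2.93
-90 60 fail at 80 1.51
-90 75 fail at 80 0.29
-90 90 fail at 95 2.01
-70 45 fail at 80 3.11
-70 60 fail at 80 1.96
-70 75 fail at 80 0.94
-70 90 fail at 80 0.11
-50 15 fail at 95 0.3
-50 30 fail at 80 1.74
-50 45 fail at 80 2.64
-50 60 fail at 80 1.67
-50 75 fail at 80 0.52
-50 90 fail at 95 2.63
0 0 [ 13.  53.  53.  -9. 125.  79.] w [839. 205. 360.] body zmin 151.0 lamp 177.0 m [ 0.89  0.36 -0.29] bodymin xy [615. 210. 151.]
0 15 [ 17.  51.  57. -19. 121.  67.] w [809. 258. 360.] body zmin 151.0 lamp 206.0 m [ 0.76  0.58 -0.29] bodymin xy [591. 205. 151.]
0 30 [ 21.  48.  63. -27. 114.  58.] w [766. 301. 360.] body zmin 151.0 lamp 209.0 m [ 0.59  0.76 -0.29] bodymin xy [570. 194. 151.]
0 45 [ 24.  45.  70. -34. 105.  50.] w [713. 332. 360.] body zmin 151.0 lamp 216.0 m [ 0.37  0.88 -0.29] bodymin xy [551. 177. 151.]
0 60 [ 27.  41.  78. -40.  95.  44.] w [654. 348. 360.] body zmin 151.0 lamp 227.0 m [ 0.13  0.95 -0.29] bodymin xy [538. 157. 151.]
0 75 [ 29.  37.  87. -47.  85.  39.] w [593. 349. 360.] body zmin 151.0 lamp 240.0 m [-0.12 
[... 6332 characters left out ...]
bodymin xy [583.  33.  38.]
90 30 [-20.  53. 105.  79. 105.  36.] w [ 575. -195.   97.] body zmin 38.0 lamp 101.0 m [ 0.76 -0.59 -0.29] bodymin xy [606.  26.  38.]
90 45 [-18.  56.  93.  70. 113.  44.] w [ 658. -197.   97.] body zmin 38.0 lamp 84.0 m [ 0.88 -0.37 -0.29] bodymin xy [630.  25.  38.]
90 60 [-14.  60.  80.  63. 122.  49.] w [ 737. -177.   97.] body zmin 38.0 lamp 66.0 m [ 0.95 -0.13 -0.29] bodymin xy [654.  30.  38.]
90 75 [-10.  64.  69.  57. 133.  53.] w [ 809. -137.   97.] body zmin 38.0 lamp 63.0 m [ 0.95  0.12 -0.29] bodymin xy [675.  41.  38.]
90 90 [ -6.  68.  58.  51. 144.  54.] w [869. -80.  97.] body zmin 38.0 lamp 84.0 m [ 0.89  0.36 -0.29] bodymin xy [693.  57.  38.]
```

```bash
python3 - <<'E'
from pour import *
q=state()['qpos']; p,r=pose(); print(q.round(1))
# stage1 : raise upright until q5~12
base=np.array([547.8,221.8])
for z in (92,150,190,210,230,250,270):
    qq,e,w=ik(np.array([base[0],base[1],z]),r35,q); q=qq; print(z,qq.round(1),e.round(2),w.round())
E
```

```text
[ 19.5  16.9 143.3 175.9  34.8 -88.3]
92 [ 19.6  17.  143.5 176.4  35.6 -88.5] 0.0 [268. 108. 304.]
150 [ 19.6   8.1 139.  174.4  22.2 -86.3] 0.0 [268. 108. 362.]
190 [ 19.6   3.  135.5 171.   13.6 -82.7] 0.0 [268. 108. 402.]
210 [ 19.6   0.8 133.6 167.2   9.6 -78.9] 0.0 [268. 108. 422.]
230 [ 19.6  -1.2 131.7 158.7   5.8 -70.3] 0.0 [268. 108. 442.]
250 [ 19.5  -3.  129.7 127.    2.8 -38.6] 0.02 [268. 107. 462.]
270 [ 19.6  -4.7 127.6  45.4   3.   43.2] 0.0 [268. 108. 482.]
```

```bash
python3 - <<'E'
from pour import *
q=state()['qpos']
qA,e,w=ik(np.array([547.8,221.8,192]),r35,q); qB=qA.copy(); qB[3]-=qA[3]-2; qB[5]+=qA[3]-2; print(qA.round(1),qB.round(1))
Q1=steps(q,qA); print(len(Q1)); plan(Q1)
n=20
Q2=[qA+(qB-qA)*k/n for k in range(n+1)]; plan(Q2)
for k in (0,10,20):
    _,t,R6=fk(XP,Q2[k]); print("cup up",(R6*K).apply(mt).round(2))
np.save("Q2.npy",Q2)
E
```

```text
[ 19.6   2.7 135.3 170.7  13.2 -82.5] [ 19.6   2.7 135.3   2.   13.2  86.3]
4
[[-15, -3, -28], [-34, -3, -55], [-58, 0, -82]] [[0.1, 0.1, -0.4], [0.1, 0.2, -0.4], [0.1, 0.3, 0.1]] | end tcp [548. 222. 192.] w [268. 108. 404.]
[[0, -12, 3], [-1, -24, 7], [-2, -35, 13], [-3, -45, 20], [-5, -53, 29]] [[0.2, -0.4, -1.9], [0.4, -1.1, -3.7], [0.6, -2.0, -5.4], [0.8, -3.1, -6.9], [1.0, -4.5, -8.3]] | end tcp [509. 264. 171.] w [268. 108. 404.]
[[0, -7, 10], [-1, -13, 21], [-2, -17, 33], [-3, -20, 45], [-5, -20, 57]] [[0.2, -1.6, -1.1], [0.4, -3.3, -2.0], [0.6, -5.1, -2.7], [0.8, -7.0, -3.0], [1.0, -8.9, -3.1]] | end tcp [462. 266. 133.] w [268. 108. 404.]
[[0, 1, 12], [-1, 4, 24], [-2, 9, 36], [-3, 15, 46], [-5, 23, 56]] [[0.2, -1.9, 0.2], [0.4, -3.8, 0.7], [0.6, -5.6, 1.4], [0.8, -7.2, 2.4], [1.0, -8.7, 3.7]] | end tcp [432. 228.  96.] w [268. 108. 404.]
[[0, 9, 8], [-1, 20, 15], [-2, 31, 20], [-3, 43, 24], [-5, 55, 26]] [[0.2, -1.3, 1.4], [0.4, -2.3, 3.1], [0.6, -3.1, 4.8], [0.8, -3.7, 6.7], [1.0, -4.0, 8.6]] | end tcp [434. 170.  80.] w [268. 108. 404.]
cup up [-0.  0.  1.]
cup up [ 0.27 -0.02  0.96]
cup up [0.41 0.17 0.9 ]
```

```bash
python3 - <<'E'
from pour import *
q=state()['qpos']; Q=[q]
rt=R.from_euler('z',8,degrees=True)*r35
for z,f in [(110,0.1),(135,.4),(160,.7),(185,1),(205,1)]+[(z,1) for z in range(210,345,6)]:
    rr=R.from_euler('z',8*f,degrees=True)*r35
    qq,e,w=ik(np.array([547.8,221.8,z]),rr,q); 
    if z%2==0: print(z,qq.round(1),e.round(2),(np.abs(qq-q)).max().round(1)); 
    q=qq;Q.append(q)
np.save("Q3.npy",Q);plan(Q)
E
```

```text
110 [ 18.8  14.1 142.2 173.4  31.4 -86.7] 0.0 3.5
160 [ 13.8   7.  137.9 148.2  22.1 -68.3] 0.0 14.6
210 [ 11.4   1.3 133.  116.7  17.1 -38.8] 0.0 2.9
216 [ 11.4   0.7 132.5 113.2  16.6 -35.1] 0.0 3.7
222 [ 1.140e+01  1.000e-01  1.319e+02  1.095e+02  1.620e+01 -3.120e+01] 0.0 3.9
228 [ 11.4  -0.4 131.3 105.6  15.9 -27.2] 0.0 4.0
234 [ 11.4  -1.  130.7 101.6  15.6 -23.1] 0.0 4.1
240 [ 11.4  -1.6 130.1  97.6  15.4 -18.9] 0.0 4.2
246 [ 11.4  -2.1 129.5  93.5  15.3 -14.6] 0.0 4.2
252 [ 11.4  -2.6 128.9  89.4  15.3 -10.4] 0.0 4.2
258 [ 11.4  -3.1 128.3  85.3  15.3  -6.2] 0.0 4.2
264 [ 11.4  -3.6 127.7  81.4  15.4  -2.1] 0.0 4.1
270 [ 11.4  -4.  127.1  77.6  15.6   1.9] 0.0 4.0
276 [ 11.4  -4.5 126.4  73.9  15.9   5.7] 0.0 3.8
282 [ 11.4  -4.9 125.8  70.4  16.2   9.4] 0.0 3.7
288 [ 11.4  -5.3 125.2  67.   16.6  12.8] 0.0 3.5
294 [ 11.4  -5.7 124.5  63.9  17.   16.1] 0.0 3.3
300 [ 11.4  -6.1 123.9  61.   17.5  19.2] 0.0 3.1
306 [ 11.4  -6.5 123.2  58.2  18.   22.1] 0.0 2.9
312 [ 11.4  -6.8 122.6  55.6  18.6  24.8] 0.0 2.7
318 [ 11.4  -7.2 121.9  53.2  19.2  27.3] 0.0 2.5
324 [ 11.4  -7.5 12
[... 697 characters left out ...]
, [-0.0, 0.0, -0.0], [-0.0, -0.0, -0.0], [0.0, -0.0, 0.0], [-0.0, 0.0, -0.0]] | end tcp [548. 222. 264.] w [286.  70. 476.]
[[-3, 0, -5], [-7, 0, -10], [-10, 0, -15], [-14, 0, -20], [-17, 0, -25]] [[0.0, -0.0, -0.0], [0.0, -0.0, -0.0], [0.0, -0.0, -0.0], [0.0, -0.0, -0.0], [0.0, -0.0, -0.0]] | end tcp [548. 222. 294.] w [286.  70. 506.]
[[-3, 0, -5], [-7, 0, -10], [-10, 0, -15], [-14, 0, -20], [-17, 0, -25]] [[-0.0, 0.0, -0.0], [-0.0, 0.0, -0.0], [-0.0, 0.0, -0.0], [-0.0, 0.0, -0.0], [0.0, 0.0, -0.0]] | end tcp [548. 222. 324.] w [286.  70. 536.]
[[-3, 0, -5], [-7, 0, -10], [-10, 0, -15]] [[-0.0, -0.0, 0.0], [-0.0, -0.0, -0.0], [-0.0, -0.0, 0.0]] | end tcp [548. 222. 342.] w [286.  70. 554.]
```

```bash
python3 - <<'E'
from pour import *
q=state()['qpos']; Q=[q]
def add(t,rr):
    global q
    qq,e,w=ik(t,rr,q); dq=np.abs(qq-q)
    if e>.02 or dq.max()>10: print("!",len(Q),e,dq.round(1))
    q=qq;Q.append(q)
T0=np.array([547.8,221.8])
for z,f in [(104,.1),(125,.3),(150,.55),(172,.8),(190,1),(203,1),(216,1),(229,1),(242,1),(255,1),(268,1),(281,1)]:
    add(np.array([*T0,z]),R.from_euler('z',8*f,degrees=True)*r35)
n1=len(Q)-1
ta,ra,_,_=pose_for(0,0,8,[0,0,0])
lip0=np.array([*T0,281])-ta
G=65
d=pose_for(0,50,G,WC)[3]; lip1=WC-18*d+[0,0,200]
N=16
for k in range(1,N+1):
    f=k/N; t,rr,_,_=pose_for(0,45*f,8+(G-8)*f,lip0+(lip1-lip0)*f); add(t,rr)
n2=len(Q)-1
lip2=WC-18*d+[0,0,115]
for k in range(1,6):
    f=k/5; t,rr,_,_=pose_for(0,45+20*f,G,lip1+(lip2-lip1)*f); add(t,rr)
n3=len(Q)-1
for ti in range(67,119,3):
    t,rr,_,_=pose_for(0,ti,G,lip2); add(t,rr)
print(n1,n2,n3,len(Q)-1,[Q[i].round(0).tolist() for i in (n1,n2,n3,-1)],[round(lampd(x)) for x in (Q[n1],Q[(n1+n2)//2],Q[n2],Q[-1])],lip1,lip2)
np.save("QP.npy",Q); np.save("nn.npy",[n1,n2,n3])
plan(Q[:n2+1]); 
E
```

```text
! 3 3.1832314562052486e-13 [ 2.1  3.5  2.2 11.3  4.8  8.7]
! 4 7.832115903103909e-14 [ 2.   2.7  2.1 14.5  2.9 12.1]
! 5 2.842170943040401e-14 [ 1.6  2.   1.8 13.9  1.2 12.2]
! 13 3.949188729483866e-13 [ 6.6  1.9  4.1 15.3 11.4 10.2]
12 28 33 51 [[11.0, -5.0, 126.0, 71.0, 16.0, 9.0], [-1.0, 22.0, 85.0, 10.0, 73.0, -1.0], [10.0, 27.0, 88.0, -11.0, 67.0, 17.0], [31.0, 45.0, 79.0, -49.0, 99.0, 46.0]] [196, 45, 72, 233] [621.5160005   98.32172019 200.        ] [621.5160005   98.32172019 115.        ]
[[-7, 0, -10], [-19, 0, -27], [-34, 0, -48], [-46, 0, -66], [-57, 0, -80]] [[-0.4, 0.3, -0.5], [-1.3, 0.3, -1.9], [-2.5, 0.3, -3.5], [-3.6, 0.3, -5.1], [-4.5, 0.3, -6.4]] | end tcp [548. 222. 190.] w [286.  70. 402.]
[[-7, 0, -11], [-15, 0, -21], [-22, 0, -32], [-30, 0, -43], [-37, 0, -53]] [[-0.0, 0.0, 0.0], [0.0, 0.0, 0.0], [0.0, 0.0, 0.0], [0.0, 0.0, 0.0], [0.0, -0.0, -0.0]] | end tcp [548. 222. 255.] w [286.  70. 467.]
[[-7, 0, -11], [-15, 0, -21], [-43, 16, -27], [-38, 25, -19], [-34, 34, -11]] [[0.0, -0.0, 0.0], [-0.0, 0.0, 0.0], [-2.1, -2.8, -2.9], [-4.4, -5.6, -5.6], [-6.8, -8.4, -8.3]] | end tcp [546. 181. 284.] w [344.   6. 538.]
[[4, 9, 8], [8, 19, 16], [13, 29, 24], [17, 39, 32], [21, 49, 39]] [[-2.5, -2.8, -2.5], [-5.1, -5.6, -4.9], [-7.9, -8.4, -7.2], [-10.8, -11.2, -9.4], [-13.8, -13.9, -11.4]] | end tcp [570. 136. 240.] w [467. -33. 552.]
[[4, 9, 9], [9, 19, 17], [13, 29, 26], [18, 39, 34], [22, 49, 42]] [[-3.1, -2.8, -1.8], [-6.2, -5.6, -3.5], [-9.4, -8.4, -5.1], [-12.7, -11.2, -6.5], [-16.1, -13.9, -7.7]] | end tcp [599.  91. 199.] w [572. -23. 550.]
[[5, 8, 9], [11, 17, 18], [16, 26, 27]] [[-3.4, -2.8, -1.0], [-6.9, -5.6, -1.9], [-10.4, -8.4, -2.6]] | end tcp [620.  65. 176.] w [617.   1. 539.]
```

```bash
cat > pl.py <<'E'
from pour import *
import sys
q=state()['qpos']; Q=[q]
def add(t,rr):
    global q
    qq,e,w=ik(t,rr,q); dq=np.abs(qq-q)
    if e>.02 or (dq/np.array([8.5,8.5,10.4,10.4,10.4,10.4])).max()>1: print("!",len(Q),round(e,3),dq.round(1))
    q=qq;Q.append(q)
T0=np.array([547.8,221.8])
for z,f in [(102,.1),(118,.25),(135,.42),(152,.58),(168,.74),(184,.88),(198,1),(211,1),(224,1),(237,1),(250,1),(263,1),(276,1),(288,1),(300,1)]:
    add(np.array([*T0,z]),R.from_euler('z',8*f,degrees=True)*r35)
nn=[len(Q)-1]
lip=np.array([*T0,300])-pose_for(0,0,8,[0,0,0])[0]; ti=0;g=8
G=50; d=pose_for(0,50,G,WC)[3]; L=lambda z:WC-18*d+[0,0,z]
for lipb,tib,gb,N in [(lip+[0,-10,10],40,8,10),(L(215),46,22,10),(L(190),62,G,8),(L(115),70,G,5)]:
    a=(lip,ti,g)
    for k in range(1,N+1):
        f=k/N; lip=a[0]+(lipb-a[0])*f; ti=a[1]+(tib-a[1])*f; g=a[2]+(gb-a[2])*f
        t,rr,_,_=pose_for(0,ti,g,lip); add(t,rr)
    nn.append(len(Q)-1)
for ti in range(72,120,2):
    t,rr,_,_=pose_for(0,ti,G,lip); add(t,rr)
nn.append(len(Q)-1)
print(nn,[Q[i].round(0).tolist() for i in nn]); print("lamp",[round(lampd(x)) for x in Q[::3]],"bodyz",[round(body(fk(XP,x)[1],fk(XP,x)[2]*K)[:,2].min()) for x in Q[::3]])
print("w",[fk(XP,Q[i])[0].round() for i in nn])
np.save("QP.npy",Q); np.save("nn.npy",nn)
E
python3 pl.py; python3 - <<'E'
from pour import *
Q=np.load("QP.npy"); plan(list(Q[:26]))
E
```

```text
! 6 0.0 [ 1.1  1.8  1.6 10.8  1.7  9.6]
! 7 0.0 [ 0.9  1.5  1.4 10.4  0.8  9.5]
! 16 0.0 [ 1.8  3.2  5.5 23.5  9.1 23.2]
[15, 25, 35, 43, 48, 72] [[11.0, -6.0, 124.0, 61.0, 18.0, 19.0], [16.0, 3.0, 86.0, 4.0, 76.0, 75.0], [3.0, 16.0, 92.0, 7.0, 65.0, 46.0], [9.0, 23.0, 83.0, -6.0, 77.0, 28.0], [12.0, 29.0, 86.0, -13.0, 74.0, 35.0], [27.0, 49.0, 69.0, -42.0, 110.0, 49.0]]
lamp [195, 190, 184, 187, 193, 199, 201, 208, 217, 193, 154, 122, 103, 122, 145, 162, 179, 201, 221, 221, 220, 220, 221, 221, 223] bodyz [106, 149, 198, 238, 277, 314, 367, 390, 412, 388, 342, 295, 263, 262, 254, 220, 173, 171, 169, 165, 161, 157, 152, 147, 141]
w [array([286.,  70., 512.]), array([431., 136., 710.]), array([552.,  36., 556.]), array([619., 105., 543.]), array([634., 152., 464.]), array([708., 381., 307.])]
[[-6, 0, -9], [-15, 0, -22], [-25, 0, -36], [-35, 0, -49], [-44, 0, -62]] [[-0.4, 0.3, -0.5], [-1.1, 0.3, -1.5], [-1.9, 0.3, -2.6], [-2.6, 0.3, -3.7], [-3.3, 0.3, -4.7]] | end tcp [548. 222. 168.] w [281.  79. 380.]
[[-9, 0, -13], [-17, 0, -25], [-25, 0, -35], [-32, 0, -46], [-40, 0, -57]] [[-0.6, 0.0, -0.9], [-1.2, 0.0, -1.7], [-1.2, 0.0, -1.7], [-1.2, 0.0, -1.7], [-1.2, 0.0, -1.7]] | end tcp [548. 222. 237.] w [286.  70. 449.]
[[-7, 0, -11], [-15, 0, -21], [-22, 0, -32], [-29, 0, -42], [-36, 0, -52]] [[0.0, 0.0, 0.0], [-0.0, 0.0, 0.0], [-0.0, 0.0, 0.0], [0.0, 0.0, 0.0], [-0.0, 0.0, 0.0]] | end tcp [548. 222. 300.] w [286.  70. 512.]
[[-36, 7, -13], [-39, 8, -12], [-43, 9, -12], [-47, 10, -12], [-51, 11, -12]] [[0.0, -4.0, -0.0], [0.0, -8.0, -0.0], [0.0, -12.0, -0.0], [0.0, -16.0, -0.0], [0.0, -20.0, -0.0]] | end tcp [523. 195. 339.] w [340.  89. 642.]
[[-4, 1, 1], [-8, 2, 2], [-11, 3, 2], [-15, 3, 3], [-19, 4, 3]] [[-0.0, -4.0, 0.0], [-0.0, -8.0, 0.0], [0.0, -12.0, 0.0], [0.0, -16.0, 0.0], [0.0, -20.0, -0.0]] | end tcp [514. 185. 353.] w [431. 136. 710.]
```

```bash
sed -i 's/pose_for(0,0,8,\[0,0,0\])\[0\]; ti=0/pose_for(0,1,8,[0,0,0])[0]; ti=1/; s/46,22,10/46,14,10/' pl.py; python3 pl.py; python3 - <<'E'
from pour import *
Q=np.load("QP.npy"); nn=np.load("nn.npy"); plan(list(Q[:nn[3]+1]))
E
```

```text
! 6 0.0 [ 1.1  1.8  1.6 10.8  1.7  9.6]
! 7 0.0 [ 0.9  1.5  1.4 10.4  0.8  9.5]
! 16 0.0 [ 0.8  0.1  4.2 22.3  4.7 22.6]
! 17 0.0 [ 0.6  0.4  3.4 10.7  5.1 10.8]
[15, 25, 35, 43, 48, 72] [[11.0, -6.0, 124.0, 61.0, 18.0, 19.0], [17.0, 5.0, 88.0, 3.0, 72.0, 77.0], [4.0, 15.0, 93.0, 5.0, 64.0, 55.0], [9.0, 23.0, 83.0, -6.0, 77.0, 28.0], [12.0, 29.0, 86.0, -13.0, 74.0, 35.0], [27.0, 49.0, 69.0, -42.0, 110.0, 49.0]]
lamp [195, 190, 184, 187, 193, 199, 206, 214, 226, 204, 165, 131, 109, 123, 145, 162, 179, 201, 221, 221, 220, 220, 221, 221, 223] bodyz [106, 149, 198, 238, 277, 314, 338, 361, 383, 365, 327, 289, 263, 262, 254, 220, 173, 171, 169, 165, 161, 157, 152, 147, 141]
w [array([286.,  70., 512.]), array([445., 152., 680.]), array([543.,  45., 556.]), array([619., 105., 543.]), array([634., 152., 464.]), array([708., 381., 307.])]
[[-6, 0, -9], [-15, 0, -22], [-25, 0, -36], [-35, 0, -49], [-44, 0, -62]] [[-0.4, 0.3, -0.5], [-1.1, 0.3, -1.5], [-1.9, 0.3, -2.6], [-2.6, 0.3, -3.7], [-3.3, 0.3, -4.7]] | end tcp [548. 222. 168.] w [281.  79. 380.]
[[-9, 0, -13], [-17, 0, -25], [-25, 0, -3
[... 882 characters left out ...]
0.6, -0.2], [-1.2, -1.2, -0.3], [-1.7, -1.8, -0.4], [-2.3, -2.4, -0.6], [-2.9, -3.0, -0.7]] | end tcp [558. 140. 257.] w [494.  98. 619.]
[[13, 14, 4], [25, 27, 8], [38, 41, 12], [51, 54, 16], [63, 68, 20]] [[-0.6, -0.6, -0.1], [-1.2, -1.2, -0.2], [-1.8, -1.8, -0.3], [-2.4, -2.4, -0.4], [-3.0, -3.0, -0.5]] | end tcp [590.  79. 191.] w [543.  45. 556.]
[[2, 3, 1], [4, 5, 2], [5, 8, 2], [7, 11, 2], [9, 14, 2]] [[-4.5, -2.0, -0.6], [-8.9, -4.0, -1.1], [-13.4, -6.0, -1.4], [-17.9, -7.9, -1.6], [-22.5, -9.9, -1.6]] | end tcp [598.  68. 182.] w [601.  73. 551.]
[[2, 3, 0], [4, 6, 1], [5, 9, 0]] [[-4.5, -2.0, 0.2], [-9.0, -4.0, 0.5], [-13.5, -6.0, 0.9]] | end tcp [605.  62. 176.] w [619. 105. 543.]
```

```bash
python3 -m handwheel '{"gripper":[0.45,0.45,0.45,0.45,0.45],"offset":[[-6,0,-9],[-15,0,-22],[-25,0,-36],[-35,0,-49],[-44,0,-62]],"rot":[[-0.4,0.3,-0.5],[-1.1,0.3,-1.5],[-1.9,0.3,-2.6],[-2.6,0.3,-3.7],[-3.3,0.3,-4.7]]}'; python3 -m handwheel '{"gripper":[0.45,0.45,0.45,0.45,0.45],"offset":[[-9,0,-13],[-17,0,-25],[-25,0,-35],[-32,0,-46],[-40,0,-57]],"rot":[[-0.6,0,-0.9],[-1.2,0,-1.7],[-1.2,0,-1.7],[-1.2,0,-1.7],[-1.2,0,-1.7]]}'; python3 -m handwheel '{"gripper":[0.45,0.45,0.45,0.45,0.45],"offset":[[-7,0,-11],[-15,0,-21],[-22,0,-32],[-29,0,-42],[-36,0,-52]],"rot":[[0,0,0],[0,0,0],[0,0,0],[0,0,0],[0,0,0]]}'; python3 - <<'E'
from pour import *
Q=np.load("QP.npy"); print(state()['qpos'].round(1),Q[15].round(1)); go([547.8,221.8,300],R.from_euler('z',8,degrees=True)*r35)
im=grab_frame("scene"); save("s21",cv2.resize(im[60:240,210:400],None,fx=3,fy=3,interpolation=cv2.INTER_CUBIC))
E
```

```text
time_s: 24.13
ee_pos: [547.9, 221.3, 168.8]
ee_rot: [180.0, 35.0, 28.1]
force: [-0.1, 0.5, -3.3]
gripper_width: 65.3
time_s: 24.55
ee_pos: [547.7, 221.6, 238.1]
ee_rot: [-180.0, 35.0, 30.2]
force: [-0.1, -0.2, -3.8]
gripper_width: 65.0
time_s: 24.97
ee_pos: [547.2, 222.3, 300.6]
ee_rot: [-179.9, 35.1, 30.3]
force: [0.5, 0.6, -3.3]
gripper_width: 65.3
[ 11.5  -6.2 123.8  60.2  17.7  20. ] [ 11.4  -6.1 123.9  61.   17.5  19.2]
t 24.97 pos [547.2 222.3 300.6] q [ 11.5  -6.2 123.8  60.2  17.7  20. ] w 65.3 F [ 0.5  0.6 -3.3]
 offset [0.6, 0.7, 0.3] rot [-0.01, 0.12, 0.1] dist 1.0
```

View pics/s21.png

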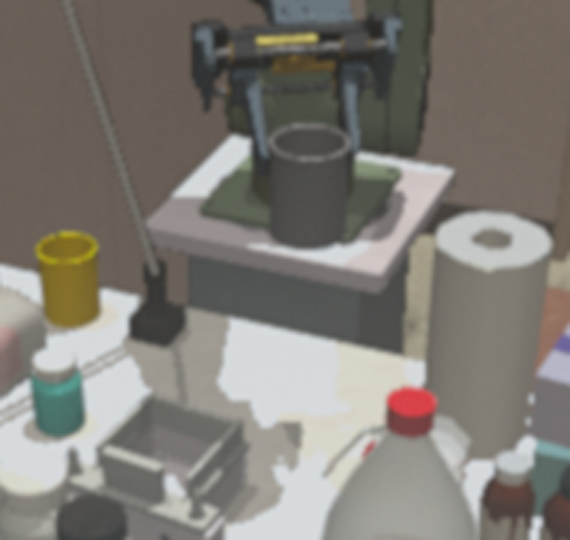

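Cup held upright; branch transition worked. Now tilt to 40° and move over the tray.

```bash
python3 -m handwheel '{"gripper":[0.45,0.45,0.45,0.45,0.45],"offset":[[-2,0,0],[-4,1,1],[-7,2,1],[-10,3,1],[-13,3,1]],"rot":[[0,-2,0],[0,-4.5,0],[0,-8,0],[0,-11.5,0],[0,-15,0]]}'; python3 -m handwheel '{"gripper":[0.45,0.45,0.45,0.45,0.45],"offset":[[-4,1,1],[-9,2,2],[-14,3,2],[-19,4,3],[-24,5,3]],"rot":[[0,-4.5,0],[0,-9.5,0],[0,-14.5,0],[0,-19.5,0],[0,-24.5,0]]}';  python3 - <<'E'
from pour import *
Q=np.load("QP.npy"); nn=np.load("nn.npy"); print(state()['qpos'].round(1),Q[25].round(1)); 
w,t,R6=fk(XP,Q[25]); go(t,R6*K); w,t,R6=fk(XP,Q[30]); go(t,R6*K)
E
```

```text
time_s: 25.43
ee_pos: [538.6, 213.0, 306.5]
ee_rot: [-179.9, 50.4, 30.2]
force: [0.7, 2.5, -2.9]
gripper_width: 65.2
time_s: 25.85
ee_pos: [525.9, 200.3, 324.3]
ee_rot: [-179.6, 74.8, 30.6]
force: [0.4, 1.3, -3.0]
gripper_width: 65.1
[17.4  5.1 88.1  3.6 72.  76.6] [17.4  5.3 88.   3.4 72.  76.6]
t 25.85 pos [525.9 200.3 324.3] q [17.4  5.1 88.1  3.6 72.  76.6] w 65.1 F [ 0.4  1.3 -3. ]
 offset [1.2, 1.1, -0.5] rot [0.01, -0.16, 0.1] dist 1.7
t 25.85 pos [525.9 200.3 324.3] q [17.4  5.1 88.1  3.6 72.  76.6] w 65.1 F [ 0.4  1.3 -3. ]
 offset [64.0, 69.0, 19.8] rot [-2.9, -3.17, -0.6] dist 96.1
```

```bash
python3 -m handwheel '{"gripper":[0.45,0.45,0.45,0.45,0.45],"offset":[[9,9,3],[22,24,7],[36,39,11],[50,54,16],[64,69,20]],"rot":[[-0.6,-0.6,-0.2],[-1.2,-1.2,-0.3],[-1.7,-1.8,-0.4],[-2.3,-2.4,-0.6],[-2.9,-3,-0.7]]}'; python3 -m handwheel '{"gripper":[0.45,0.45,0.45,0.45,0.45],"offset":[[13,14,4],[27,29,8],[41,43,12],[54,58,16],[62,67,20]],"rot":[[-0.6,-0.6,-0.1],[-1.2,-1.2,-0.2],[-1.8,-1.8,-0.3],[-2.4,-2.4,-0.4],[-3,-3,-0.5]]}';  python3 -m handwheel '{"gripper":[0.45],"offset":[[0,0,0]],"rot":[[0,0,0]]}'; python3 - <<'E'
from pour import *
Q=np.load("QP.npy"); nn=np.load("nn.npy"); print(state()['qpos'].round(1),Q[35].round(1)); 
w,t,R6=fk(XP,Q[35]); go(t,R6*K);w,t,R6=fk(XP,Q[40]); go(t,R6*K)
im=grab_frame("scene"); save("s22",cv2.resize(im[60:260,190:400],None,fx=3,fy=3,interpolation=cv2.INTER_CUBIC))
E
```

```text
time_s: 26.27
ee_pos: [559.2, 139.4, 255.7]
ee_rot: [-179.3, 77.6, 34.0]
force: [-0.2, 0.6, -2.9]
gripper_width: 65.4
time_s: 26.68
ee_pos: [590.8, 79.4, 190.1]
ee_rot: [-179.3, 80.7, 36.9]
force: [-0.4, 0.1, -2.5]
gripper_width: 65.2
time_s: 26.77
ee_pos: [590.8, 79.0, 189.9]
ee_rot: [-179.3, 80.7, 36.8]
force: [-0.9, -0.4, -2.3]
gripper_width: 65.7
[ 3.4 15.4 93.1  5.7 63.9 55.1] [ 3.6 15.4 92.9  5.4 64.2 55.4]
t 26.77 pos [590.8  79.  189.9] q [ 3.4 15.4 93.1  5.7 63.9 55.1] w 65.7 F [-0.9 -0.4 -2.3]
 offset [-1.4, -0.9, 0.2] rot [-0.09, -0.27, 0.1] dist 1.7
t 26.77 pos [590.8  79.  189.9] q [ 3.4 15.4 93.1  5.7 63.9 55.1] w 65.7 F [-0.9 -0.4 -2.3]
 offset [7.8, 13.3, 2.5] rot [-22.55, -10.16, -1.52] dist 15.6
```

View pics/s22.png

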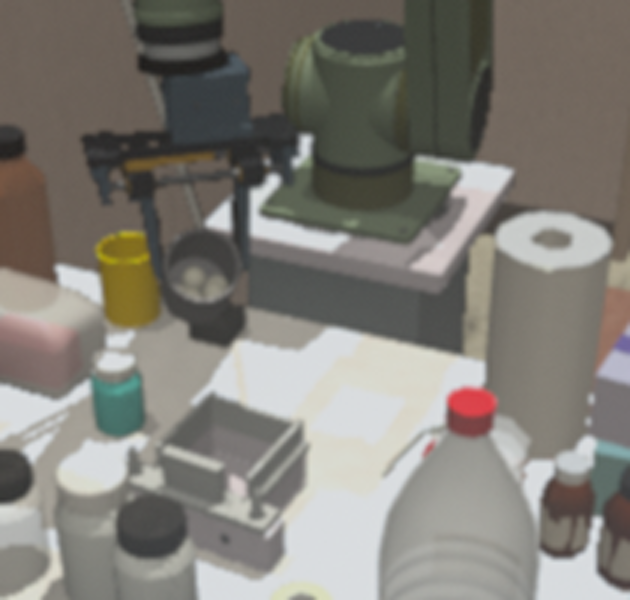

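```bash
python3 -m handwheel '{"gripper":[0.45,0.45,0.45,0.45,0.45],"offset":[[1,2,1],[3,5,2],[4,8,2],[6,10,2],[8,13,2]],"rot":[[-4.5,-2,-0.4],[-8.9,-4,-1],[-13.4,-6,-1.4],[-17.9,-7.9,-1.6],[-22.5,-10,-1.6]]}'; python3 -m handwheel '{"gripper":[0.45,0.45,0.45,0.45],"offset":[[2,3,0],[4,6,1],[5,9,0],[5,9,0]],"rot":[[-4.5,-2,0.2],[-9,-4,0.5],[-13.5,-6,0.9],[-13.5,-6,0.9]]}'; python3 - <<'E'
from pour import *
Q=np.load("QP.npy"); nn=np.load("nn.npy"); print(state()['qpos'].round(1),Q[43].round(1)); 
w,t,R6=fk(XP,Q[43]); go(t,R6*K);w,t,R6=fk(XP,Q[48]); go(t,R6*K); print(t)
st=state();p,r=pose(st);g=p+r.apply([-34,0,0]);m=r.apply(mt);dd=-np.array([0,0,1.])+m*m[2];dd/=np.linalg.norm(dd);print("lip",g+21*m+34*dd,"tilt",np.degrees(np.arccos(m[2])))
im=grab_frame("scene"); save("s23",cv2.resize(im[90:260,190:400],None,fx=3,fy=3,interpolation=cv2.INTER_CUBIC))
im=grab_frame("wrist"); save("w23",im)
im=grab_frame("top"); save("t23",cv2.resize(im[110:230,230:370],None,fx=5,fy=5,interpolation=cv2.INTER_CUBIC))
E
```

```text
time_s: 27.23
ee_pos: [599.4, 70.3, 186.8]
ee_rot: [32.0, 89.4, -89.1]
force: [-0.2, -0.4, -3.1]
gripper_width: 65.3
time_s: 27.57
ee_pos: [607.4, 67.2, 180.9]
ee_rot: [3.2, 83.4, -104.4]
force: [-0.3, -0.5, -3.1]
gripper_width: 65.5
[ 8.9 23.1 82.5 -6.2 77.1 28.1] [ 8.6 23.3 82.9 -6.4 77.  28. ]
t 27.57 pos [607.4  67.2 180.9] q [ 8.9 23.1 82.5 -6.2 77.1 28.1] w 65.5 F [-0.3 -0.5 -3.1]
 offset [5.0, -0.8, 4.8] rot [0.16, -0.42, -0.39] dist 7.0
t 27.57 pos [607.4  67.2 180.9] q [ 8.9 23.1 82.5 -6.2 77.1 28.1] w 65.5 F [-0.3 -0.5 -3.1]
 offset [74.3, -1.2, -1.7] rot [0.13, -8.42, -0.4] dist 74.3
[604.60563824  60.92683012 106.925648  ]
lip [618.74497622 104.07351717 194.75145921] tilt 61.580155818516616
```

View pics/s23.png

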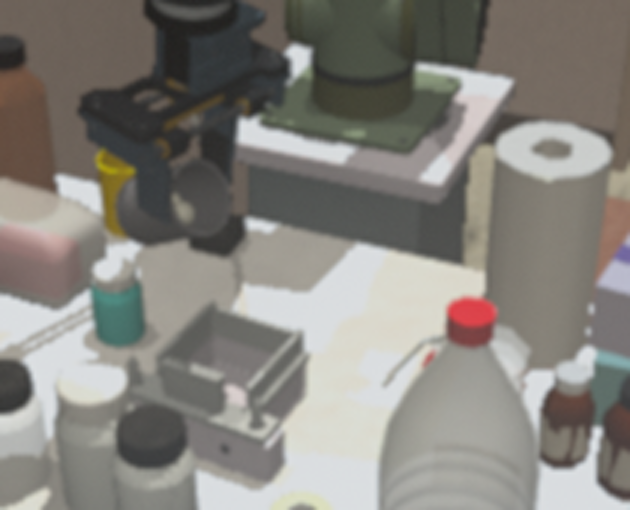

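View pics/w23.png

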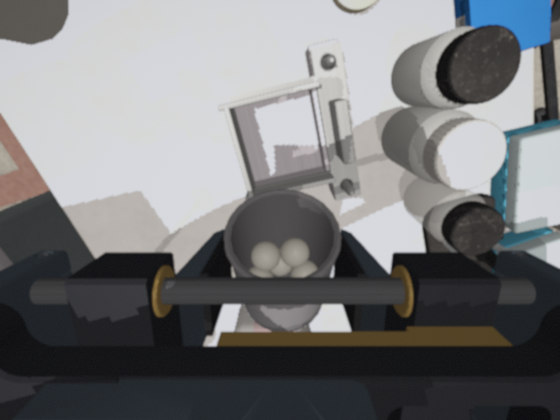

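View pics/t23.png

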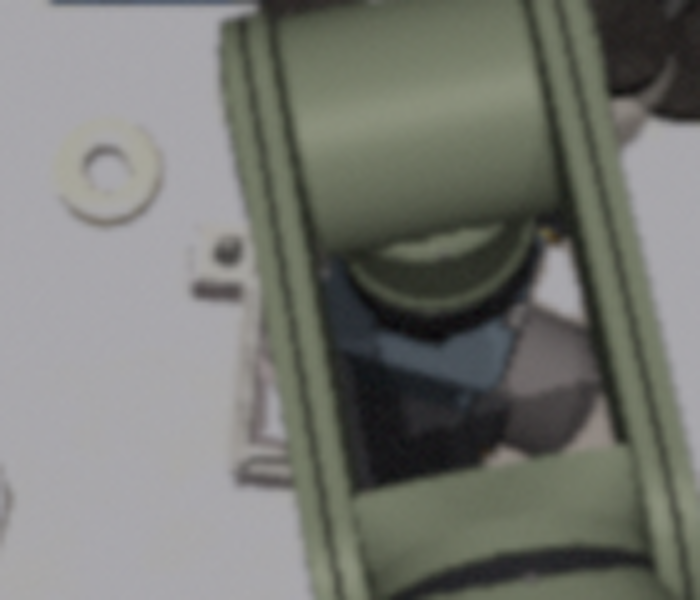

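```bash
python3 -m handwheel '{"gripper":[0.45,0.45,0.45,0.45,0.45],"offset":[[12,0,0],[28,0,0],[46,-0.5,-1],[64,-1,-1.5],[74,-1.2,-1.7]],"rot":[[0,-1.5,0],[0,-3,0],[0,-5,0],[0,-7,0],[0,-8.4,0]]}'; python3 -m handwheel '{"gripper":[0.45,0.45],"offset":[[0,0,0],[0,0,0]],"rot":[[0,0,0],[0,0,0]]}'; cat > lip.py <<'E'
from pour import *
def lip():
    st=state();p,r=pose(st);g=p+r.apply([-34,0,0]);m=r.apply(mt);dd=-np.array([0,0,1.])+m*m[2];dd/=np.linalg.norm(dd);print("t",st['time_s'],"lip",(g+21*m+34*dd).round(1),"tilt",np.degrees(np.arccos(m[2])).round(1),"m",m.round(2),"F",st['force'].round(1),st['gripper_width'].round(1))
lip()
E
python3 - <<'E'
from lip import *
Q=np.load("QP.npy"); nn=np.load("nn.npy"); print(state()['qpos'].round(1),Q[48].round(1)); 
w,t,R6=fk(XP,Q[48]); go(t,R6*K);
im=grab_frame("scene"); save("s24",cv2.resize(im[120:260,190:340],None,fx=4,fy=4,interpolation=cv2.INTER_CUBIC))
im=grab_frame("wrist"); save("w24",im)
plan(list(Q[48:]))
E
```

```text
time_s: 28.13
ee_pos: [602.2, 58.1, 103.4]
ee_rot: [0.4, 74.7, -107.4]
force: [-0.2, 0.0, -3.0]
gripper_width: 65.4
time_s: 28.3
ee_pos: [603.7, 58.4, 106.0]
ee_rot: [1.0, 74.9, -106.8]
force: [0.6, -0.4, -2.6]
gripper_width: 65.4Traceback (most recent call last):
  File "<stdin>", line 1, in <module>
  File "lip.py", line 4, in <module>
    lip()
    ~~~^^
  File "lip.py", line 3, in lip
    st=state();p,r=pose(st);g=p+r.apply([-34,0,0]);m=r.apply(mt);dd=-np.array([0,0,1.])+m*m[2];dd/=np.linalg.norm(dd);print("t",st['time_s'],"lip",(g+21*m+34*dd).round(1),"tilt",np.degrees(np.arccos(m[2])).round(1),"m",m.round(2),"F",st['force'].round(1),st['gripper_width'].round(1))
                                                                                                                                                                                                                                                               ^^^^^^^^^^^^^^^^^^^^^^^^^
AttributeError: 'float' object has no attribute 'round'
```

```bash
sed -i "s/,st\['gripper_width'\].round(1))/)/" lip.py
python3 - <<'E'
from lip import *
Q=np.load("QP.npy"); nn=np.load("nn.npy"); print(state()['qpos'].round(1),Q[48].round(1)); 
w,t,R6=fk(XP,Q[48]); go(t,R6*K);
im=grab_frame("scene"); save("s24",cv2.resize(im[120:260,190:340],None,fx=4,fy=4,interpolation=cv2.INTER_CUBIC))
im=grab_frame("wrist"); save("w24",im)
plan(list(Q[48:]))
E
```

```text
t 28.3 lip [615.8  96.7 113.9] tilt 70.1 m [0.29 0.9  0.34] F [ 0.6 -0.4 -2.6]
[ 12.4  28.4  86.5 -13.8  73.1  35.2] [ 12.5  28.6  86.  -13.5  73.6  35. ]
t 28.3 pos [603.7  58.4 106. ] q [ 12.4  28.4  86.5 -13.8  73.1  35.2] w 65.4 F [ 0.6 -0.4 -2.6]
 offset [-1.6, 0.1, -2.3] rot [-0.05, 0.14, -0.27] dist 2.8
[[-1, 0, 1], [-3, 0, 1], [-4, 0, 2], [-5, 0, 2], [-7, 0, 3]] [[0.0, -2.0, -0.0], [0.0, -4.0, -0.0], [-0.0, -6.0, 0.0], [-0.0, -8.0, -0.0], [-0.0, -10.0, -0.0]] | end tcp [604.  60. 114.] w [652. 209. 449.]
[[-1, 0, 1], [-3, 0, 1], [-4, 0, 2], [-5, 0, 2], [-7, 0, 3]] [[-0.0, -2.0, -0.0], [0.0, -4.0, 0.0], [0.0, -6.0, 0.0], [0.0, -8.0, 0.0], [0.0, -10.0, 0.0]] | end tcp [605.  61. 121.] w [669. 262. 424.]
[[-1, 0, 1], [-3, 0, 1], [-4, 0, 2], [-5, 0, 2], [-7, 0, 3]] [[-0.0, -2.0, -0.0], [0.0, -4.0, -0.0], [-0.0, -6.0, -0.0], [0.0, -8.0, -0.0], [-0.0, -10.0, -0.0]] | end tcp [605.  62. 128.] w [685. 311. 389.]
[[-1, 0, 1], [-3, 0, 1], [-4, 0, 2], [-5, 0, 2], [-7, 0, 3]] [[-0.0, -2.0, -0.0], [0.0, -4.0, -0.0], [0.0, -6.0, 0.0], [-0.0, -8.0, -0.0], [-0.0, -10.0, 0.0]] | end tcp [606.  65. 135.] w [698. 353. 346.]
[[-1, 0, 1], [-3, 0, 1], [-4, 0, 2], [-5, 0, 2]] [[0.0, -2.0, 0.0], [0.0, -4.0, -0.0], [0.0, -6.0, 0.0], [0.0, -8.0, -0.0]] | end tcp [607.  68. 139.] w [708. 381. 307.]
```

View pics/s24.png

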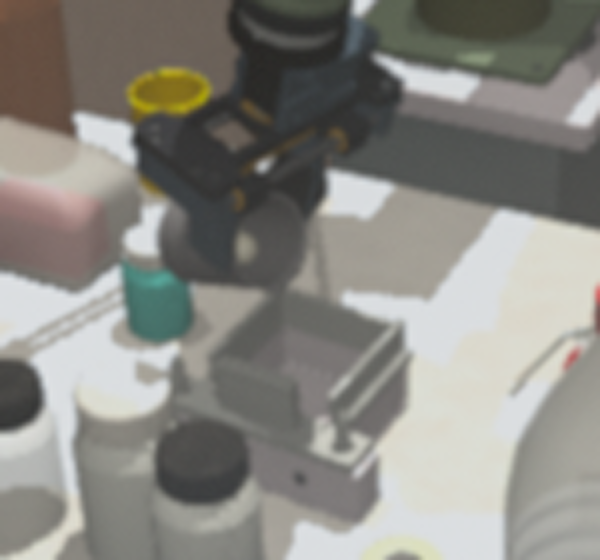

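View pics/w24.png

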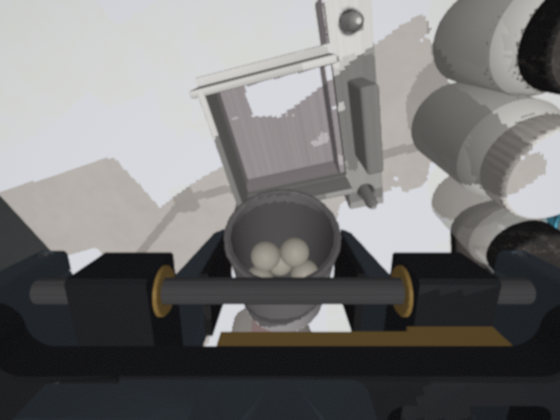

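```bash
python3 - <<'E'
from lip import *
st=state();w=cam("wrist",st);s=cam("scene")
print("wrist lip px at z114",back(w,283,192,114).round(1),back(w,283,192,105).round(1),"proj",proj(w,[[615.8,96.7,113.9]]).round(1))
# cup rim lower edge from scene
l=proj(s,[[615.8,96.7,113.9]])[0]; print("scene",((l-[190,120])*4).round())
for a in ((-15,-45),(-104,-45),(-15,45),(-104,45)):
    y=np.radians(-4.9); P=np.array([681.7+a[0]*np.cos(y)-a[1]*np.sin(y),111.2+a[0]*np.sin(y)+a[1]*np.cos(y),78]); print(a,P.round(),proj(w,[P])[0].round(),((proj(s,[P])[0]-[190,120])*4).round())
E
```

```text
t 28.4 lip [616.8  96.5 116. ] tilt 70.0 m [0.29 0.9  0.34] F [-0.3 -0.6 -3.3]
wrist lip px at z114 [616.8  96.2 114. ] [615.5  91.9 105. ] proj [[281.3 191.8]]
scene [280. 284.]
(-15, -45) [663.  68.  78.] [349. 186.] [213. 354.]
(-104, -45) [574.  75.  78.] [241. 209.] [281. 287.]
(-15, 45) [671. 157.  78.] [334.  61.] [327. 393.]
(-104, 45) [582. 165.  78.] [201.  94.] [392. 322.]
```

```bash
python3 -m handwheel '{"gripper":[0.45,0.45,0.45,0.45,0.45],"offset":[[-1,0,1],[-3,0,1],[-4,0,2],[-5,0,2],[-7,0,3]],"rot":[[0,-2,0],[0,-4,0],[0,-6,0],[0,-8,0],[0,-10,0]]}'; python3 -m handwheel '{"gripper":[0.45,0.45,0.45,0.45,0.45],"offset":[[-1,0,1],[-2,0,1],[-3,0,2],[-4,0,2],[-4,0,2]],"rot":[[0,-1.5,0],[0,-3,0],[0,-4.5,0],[0,-6,0],[0,-6,0]]}';python3 - <<'E'
from lip import *
im=grab_frame("wrist"); save("w25",im)
E
```

```text
time_s: 28.82
ee_pos: [604.7, 57.2, 116.2]
ee_rot: [1.3, 65.0, -106.7]
force: [0.1, -0.3, -3.6]
gripper_width: 65.3
time_s: 29.23
ee_pos: [604.0, 58.0, 118.5]
ee_rot: [0.7, 58.9, -107.2]
force: [0.7, -0.5, -3.0]
gripper_width: 65.5
t 29.2333 lip [616.3  96.9 115.1] tilt 86.1 m [0.3  0.95 0.07] F [ 0.7 -0.5 -3. ]
```

View pics/w25.png

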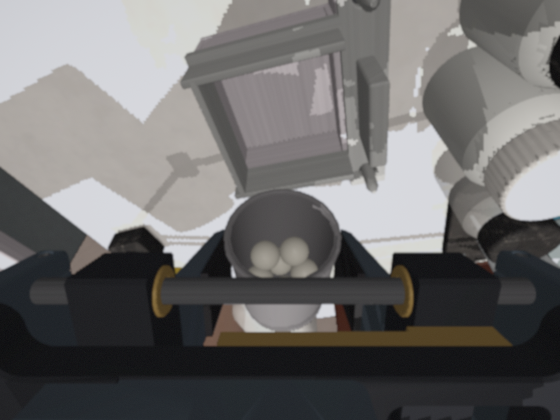

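Balls still in; tilt onward slowly.

```bash
python3 -m handwheel '{"gripper":[0.45,0.45,0.45,0.45,0.45],"offset":[[-1,0,1],[-2,0,1],[-3,0,2],[-4,0,2],[-5,0,2]],"rot":[[0,-1.5,0],[0,-3,0],[0,-4.5,0],[0,-6,0],[0,-7,0]]}'; python3 -m handwheel '{"gripper":[0.45,0.45,0.45,0.45,0.45],"offset":[[-1,0,0],[-2,0,1],[-3,0,1],[-3,0,1],[-3,0,1]],"rot":[[0,-1.5,0],[0,-3,0],[0,-4,0],[0,-4,0],[0,-4,0]]}';python3 - <<'E'
from lip import *
im=grab_frame("wrist"); save("w26",im)
E
```

```text
time_s: 29.7
ee_pos: [604.1, 58.4, 124.0]
ee_rot: [0.6, 51.8, -107.3]
force: [0.8, 0.6, -3.7]
gripper_width: 65.6
time_s: 30.12
ee_pos: [604.4, 59.2, 127.1]
ee_rot: [0.5, 47.9, -107.4]
force: [-0.0, -0.5, -2.6]
gripper_width: 65.7
t 30.1167 lip [616.3  96.8 116. ] tilt 97.1 m [ 0.3   0.94 -0.12] F [-0.  -0.5 -2.6]
```

View pics/w26.png

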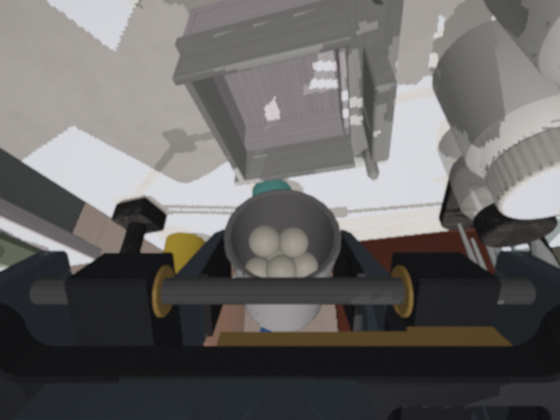

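```bash
python3 -m handwheel '{"gripper":[0.45,0.45,0.45,0.45,0.45],"offset":[[-1,0,1],[-2,0,1],[-3,0,2],[-3,0,2],[-3,0,2]],"rot":[[0,-1.5,0],[0,-3,0],[0,-4,0],[0,-5,0],[0,-5,0]]}'; python3 -m handwheel '{"gripper":[0.45,0.45,0.45,0.45,0.45],"offset":[[0,0,0],[0,0,0],[0,0,0],[0,0,0],[0,0,0]],"rot":[[0,0,0],[0,0,0],[0,0,0],[0,0,0],[0,0,0]]}';python3 - <<'E'
from lip import *
im=grab_frame("wrist"); save("w27",im)
E
```

```text
time_s: 30.58
ee_pos: [604.4, 59.9, 130.2]
ee_rot: [0.4, 42.8, -107.5]
force: [-0.1, 0.3, -2.1]
gripper_width: 65.7
time_s: 31.0
ee_pos: [604.5, 59.3, 131.4]
ee_rot: [0.6, 42.9, -107.5]
force: [-1.5, -0.0, -2.2]
gripper_width: 65.5
t 31.0 lip [616.1  95.8 116.9] tilt 102.1 m [ 0.3   0.93 -0.21] F [-1.5 -0.  -2.2]
```

View pics/w27.png

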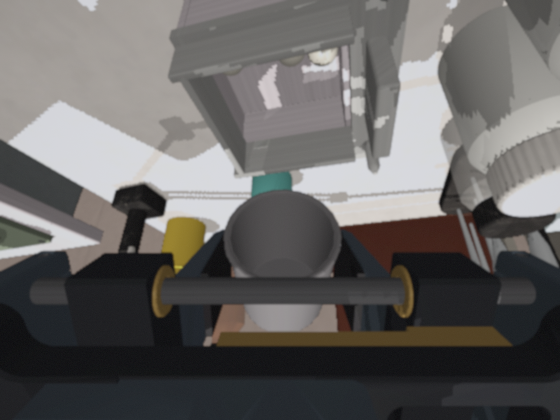

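```bash
python3 -m handwheel '{"gripper":[0.45,0.45,0.45,0.45,0.45],"offset":[[-1,0,1],[-3,0,1],[-4,0,2],[-5,0,2],[-5,0,2]],"rot":[[0,-2,0],[0,-4,0],[0,-6,0],[0,-8,0],[0,-8,0]]}'; python3 -m handwheel '{"gripper":[0.45,0.45],"offset":[[0,0,0],[0,0,0]],"rot":[[0,0,0],[0,0,0]]}';python3 - <<'E'
from lip import *
im=grab_frame("wrist"); save("w28",cv2.resize(im[0:350,160:400],None,fx=1.7,fy=1.7))
im=grab_frame("scene"); save("s28",cv2.resize(im[120:290,190:380],None,fx=3.5,fy=3.5,interpolation=cv2.INTER_CUBIC))
E
```

```text
time_s: 31.47
ee_pos: [604.9, 62.3, 134.3]
ee_rot: [0.3, 34.8, -107.6]
force: [0.0, 0.9, -1.1]
gripper_width: 65.3
time_s: 31.63
ee_pos: [605.2, 61.6, 136.0]
ee_rot: [0.5, 34.9, -107.6]
force: [-0.6, 0.0, -0.7]
gripper_width: 65.2
t 31.6333 lip [616.1  95.8 116.3] tilt 110.1 m [ 0.29  0.89 -0.34] F [-0.6  0.  -0.7]
```

View pics/w28.png

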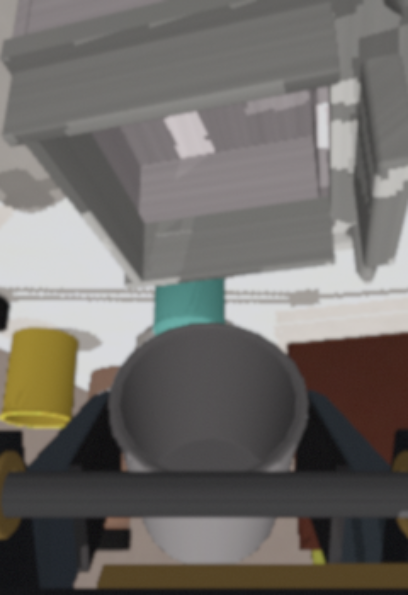

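View pics/s28.png

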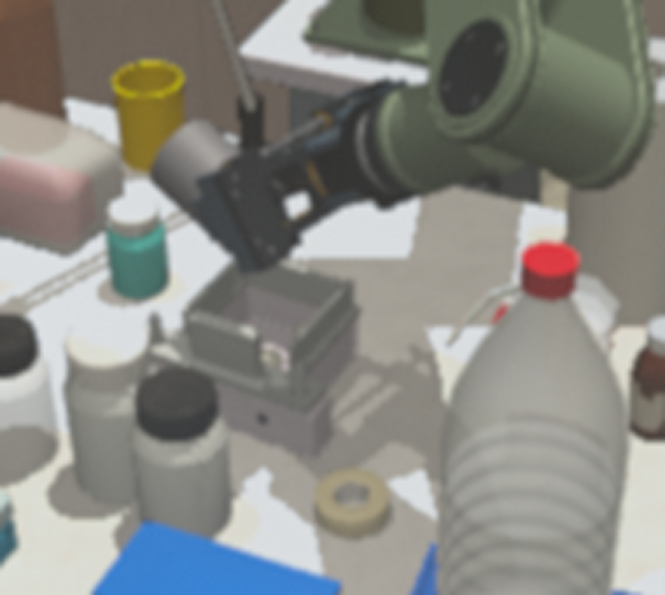

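```bash
python3 - <<'E'
from pour import *
Q=np.load("QP.npy"); print(state()['qpos'].round(1),Q[68].round(1))
idx=[68,65,62,59,56,53,50]+[48,47,46,45,44,43]+list(range(42,34,-1))+list(range(34,24,-1))
plan([Q[i] for i in idx])
E
```

```text
[ 25.8  45.   71.8 -37.9 104.1  48.5] [ 26.   45.4  71.3 -37.6 104.5  48.2]
[[4, 0, -2], [7, 0, -5], [10, 0, -7], [13, 0, -11], [16, 0, -14]] [[0.0, 6.0, -0.0], [0.0, 12.0, -0.0], [-0.0, 18.0, 0.0], [0.0, 24.0, -0.0], [0.0, 30.0, -0.0]] | end tcp [604.  60. 114.] w [652. 209. 449.]
[[4, 0, -2], [6, 0, -4], [-7, 0, 2], [-19, 0, 8], [-32, 0, 13]] [[0.0, 6.0, 0.0], [0.0, 10.0, 0.0], [-0.0, 11.6, -0.0], [0.0, 13.2, 0.0], [0.0, 14.8, 0.0]] | end tcp [605.  62. 149.] w [625. 124. 512.]
[[-14, 0, 2], [-28, 0, 4], [-29, -3, 4], [-31, -6, 3], [-33, -9, 3]] [[0.0, 1.6, -0.0], [0.0, 3.2, -0.0], [4.5, 5.2, -0.6], [8.9, 7.2, -1.0], [13.4, 9.2, -1.3]] | end tcp [598.  68. 182.] w [601.  73. 551.]
[[-2, -3, -1], [-4, -6, -2], [-6, -8, -3], [-8, -11, -4], [-10, -13, -6]] [[4.5, 2.0, 0.0], [9.0, 4.0, 0.2], [13.5, 6.0, 0.5], [18.0, 7.9, 0.9], [22.5, 9.9, 1.6]] | end tcp [590.  79. 191.] w [543.  45. 556.]
[[-13, -13, -4], [-25, -27, -8], [-38, -40, -12], [-51, -54, -16], [-64, -67, -20]] [[0.6, 0.6, 0.1], [1.2, 1.2, 0.2], [1.8, 1.8, 0.3], [2.4, 2.4, 0.4], [3.0, 3.0, 0.5]] | end tcp [558. 140. 257.] w [494.  98. 619.]
[[-13, -14, -4], [-25, -27, -8], [-38, -41, -12], [-51, -54, -16], [-63, -67, -20]] [[0.6, 0.6, 0.1], [1.2, 1.2, 0.3], [1.8, 1.8, 0.4], [2.3, 2.4, 0.5], [2.9, 3.0, 0.7]] | end tcp [527. 200. 323.] w [445. 152. 680.]
```

```bash
python3 -m handwheel '{"gripper":[0.45,0.45,0.45,0.45,0.45],"offset":[[4,0,-2],[7,0,-5],[10,0,-7],[13,0,-11],[16,0,-14]],"rot":[[0,6,0],[0,12,0],[0,18,0],[0,24,0],[0,30,0]]}'; python3 -m handwheel '{"gripper":[0.45,0.45,0.45,0.45,0.45],"offset":[[4,0,-2],[6,0,-4],[-7,0,2],[-19,0,8],[-32,0,13]],"rot":[[0,6,0],[0,10,0],[0,11.6,0],[0,13.2,0],[0,14.8,0]]}'; python3 -m handwheel '{"gripper":[0.45,0.45,0.45,0.45,0.45],"offset":[[-14,0,2],[-28,0,4],[-29,-3,4],[-31,-6,3],[-33,-9,3]],"rot":[[0,1.6,0],[0,3.2,0],[4.5,5.2,-0.6],[8.9,7.2,-1],[13.4,9.2,-1.3]]}'; python3 -m handwheel '{"gripper":[0.45,0.45,0.45,0.45,0.45],"offset":[[-2,-3,-1],[-4,-6,-2],[-6,-8,-3],[-8,-11,-4],[-10,-13,-6]],"rot":[[4.5,2,0],[9,4,0.2],[13.5,6,0.5],[18,7.9,0.9],[22.5,9.9,1.6]]}'; python3 - <<'E'
from pour import *
Q=np.load("QP.npy"); print(state()['qpos'].round(1),Q[35].round(1)); w,t,R6=fk(XP,Q[35]); go(t,R6*K); w,t,R6=fk(XP,Q[30]); go(t,R6*K)
E
```

```text
time_s: 32.15
ee_pos: [604.2, 57.0, 116.5]
ee_rot: [1.3, 65.3, -106.7]
force: [0.2, -0.7, -0.7]
gripper_width: 65.3
time_s: 32.57
ee_pos: [603.3, 57.5, 151.1]
ee_rot: [2.2, 79.8, -105.7]
force: [0.2, -0.2, -0.1]
gripper_width: 65.5
time_s: 32.98
ee_pos: [596.3, 64.1, 183.8]
ee_rot: [28.9, 89.1, -92.6]
force: [-0.1, 0.6, -1.0]
gripper_width: 65.3
time_s: 33.4
ee_pos: [588.0, 75.7, 193.4]
ee_rot: [177.7, 80.6, 33.7]
force: [-0.3, 0.3, -1.4]
gripper_width: 65.9
[ 3.3 14.8 93.4  5.3 63.8 55.3] [ 3.6 15.4 92.9  5.4 64.2 55.4]
t 33.4 pos [588.   75.7 193.4] q [ 3.3 14.8 93.4  5.3 63.8 55.3] w 65.9 F [-0.3  0.3 -1.4]
 offset [2.6, -1.9, -3.4] rot [-0.16, -0.34, -0.41] dist 4.7
t 33.4 pos [588.   75.7 193.4] q [ 3.3 14.8 93.4  5.3 63.8 55.3] w 65.9 F [-0.3  0.3 -1.4]
 offset [-61.3, -68.6, -23.9] rot [2.8, 2.65, 0.14] dist 95.1
```

```bash
python3 -m handwheel '{"gripper":[0.45,0.45,0.45,0.45,0.45],"offset":[[-11,-14,-5],[-24,-28,-10],[-37,-41,-14],[-49,-55,-19],[-61,-68,-24]],"rot":[[0.6,0.6,0],[1.2,1.2,0],[1.8,1.8,0],[2.3,2.4,0],[2.8,2.7,0.1]]}'; python3 -m handwheel '{"gripper":[0.45,0.45,0.45,0.45,0.45],"offset":[[-13,-14,-4],[-25,-27,-8],[-38,-41,-12],[-51,-54,-16],[-63,-67,-20]],"rot":[[0.6,0.6,0.1],[1.2,1.2,0.3],[1.8,1.8,0.4],[2.3,2.4,0.5],[2.9,3,0.7]]}'; python3 - <<'E'
from pour import *
Q=np.load("QP.npy"); q=state()['qpos'];print(q.round(1),Q[25].round(1)); w,t,R6=fk(XP,Q[25]); go(t,R6*K)
plan([q]+[Q[i] for i in range(24,-1,-1)])
E
```

```text
time_s: 33.82
ee_pos: [557.9, 139.7, 257.5]
ee_rot: [-179.8, 78.0, 33.6]
force: [-0.7, 0.9, -1.7]
gripper_width: 65.5
time_s: 34.23
ee_pos: [526.6, 199.2, 323.5]
ee_rot: [-179.9, 75.0, 30.5]
force: [0.2, -0.0, -0.7]
gripper_width: 65.6
[17.3  5.2 88.1  3.5 72.1 76.2] [17.4  5.3 88.   3.4 72.  76.6]
t 34.23 pos [526.6 199.2 323.5] q [17.3  5.2 88.1  3.5 72.1 76.2] w 65.6 F [ 0.2 -0.  -0.7]
 offset [0.3, -0.2, -0.7] rot [0.23, 0.0, 0.08] dist 0.8
[[4, -1, -2], [7, -2, -4], [11, -3, -6], [14, -4, -8], [17, -5, -10]] [[0.2, 3.9, 0.1], [0.2, 7.8, 0.1], [0.2, 11.7, 0.1], [0.2, 15.6, 0.1], [0.2, 19.5, 0.1]] | end tcp [536. 210. 310.] w [356. 105. 614.]
[[4, -1, -1], [7, -2, -3], [10, -3, -4], [14, -3, -6], [17, -4, -7]] [[-0.0, 3.9, -0.0], [0.0, 7.8, 0.0], [0.0, 11.7, -0.0], [0.0, 15.6, -0.0], [-0.0, 20.5, 0.0]] | end tcp [548. 222. 300.] w [286.  70. 512.]
[[7, 0, 10], [14, 0, 20], [21, 0, 30], [29, 0, 41], [36, 0, 52]] [[0.0, 0.0, -0.0], [-0.0, 0.0, 0.0], [-0.0, 0.0, 0.0], [0.0, -0.0, -0.0], [0.0, -0.0, -0.0]] | end tcp [548. 222. 237.] w [286.  70. 449.]
[[7, 0, 11], [15, 0, 21], [22, 0, 32], [30, 0, 43], [40, 0, 57]] [[-0.0, 0.0, 0.0], [-0.0, -0.0, -0.0], [0.0, 0.0, 0.0], [0.6, -0.0, 0.8], [1.2, -0.0, 1.7]] | end tcp [548. 222. 168.] w [281.  79. 380.]
[[9, 0, 13], [19, 0, 27], [29, 0, 41], [38, 0, 54], [44, 0, 63]] [[0.7, 0.0, 1.0], [1.5, 0.0, 2.1], [2.2, 0.0, 3.2], [2.9, 0.0, 4.2], [3.3, -0.3, 4.7]] | end tcp [548. 222.  92.] w [269. 107. 305.]
```

```bash
python3 - <<'E'
from h import *
im=grab_frame("top"); save("t30",cv2.resize(im[140:260,220:360],None,fx=5,fy=5,interpolation=cv2.INTER_CUBIC))
im=grab_frame("scene"); save("s30",cv2.resize(im[140:290,190:380],None,fx=4,fy=4,interpolation=cv2.INTER_CUBIC))
E
```

```text
(no output)
```

View pics/t30.png

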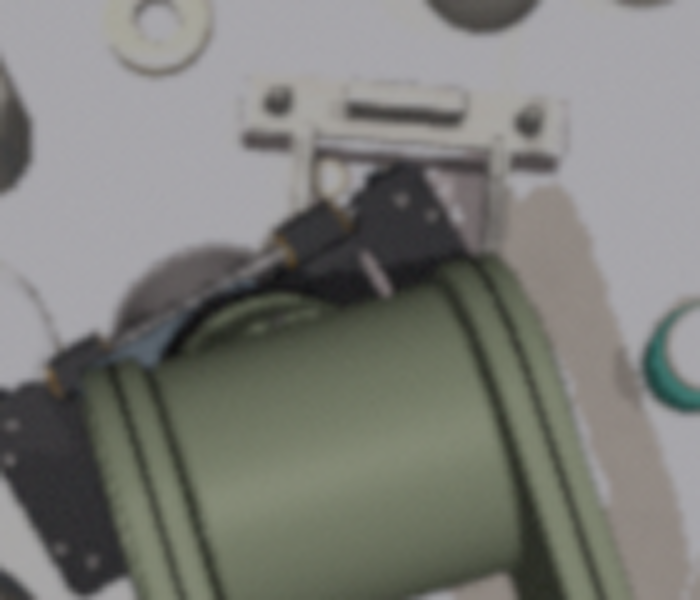

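View pics/s30.png

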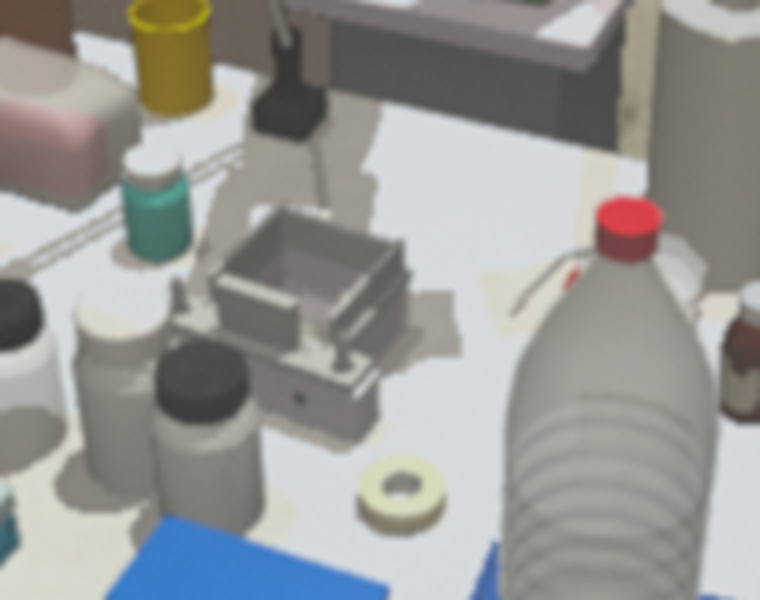

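Frame still seated, bench clear. Return the cup to upright and lower it.

```bash
python3 -m handwheel '{"gripper":[0.45,0.45,0.45,0.45,0.45],"offset":[[4,-1,-2],[7,-2,-4],[11,-3,-6],[14,-4,-8],[17,-5,-10]],"rot":[[0.2,3.9,0.1],[0.2,7.8,0.1],[0.2,11.7,0.1],[0.2,15.6,0.1],[0.2,19.5,0.1]]}'; python3 -m handwheel '{"gripper":[0.45,0.45,0.45,0.45,0.45],"offset":[[4,-1,-1],[7,-2,-3],[10,-3,-4],[13,-3,-5],[14,-3,-6]],"rot":[[0,3.9,0],[0,7.8,0],[0,11.5,0],[0,14.5,0],[0,16.5,0]]}'; python3 -m handwheel '{"gripper":[0.45,0.45,0.45],"offset":[[1,0,0],[2,-1,-1],[2,-1,-1]],"rot":[[0,2,0],[0,4,0],[0,4,0]]}'; python3 - <<'E'
from pour import *
Q=np.load("QP.npy"); q=state()['qpos'];print(q.round(1),Q[15].round(1)); w,t,R6=fk(XP,Q[15]); go(t,R6*K); print(pose()[1].apply(mt).round(3))
E
```

```text
time_s: 34.75
ee_pos: [536.7, 209.5, 307.4]
ee_rot: [179.9, 55.5, 30.2]
force: [0.2, 0.4, -1.6]
gripper_width: 65.2
time_s: 35.17
ee_pos: [545.0, 218.3, 297.3]
ee_rot: [180.0, 39.2, 30.2]
force: [1.1, 0.8, -1.4]
gripper_width: 65.7
time_s: 35.42
ee_pos: [546.4, 220.5, 296.4]
ee_rot: [-179.9, 35.3, 30.3]
force: [-0.5, 0.2, -2.0]
gripper_width: 65.0
[ 11.2  -6.  124.2  61.4  17.7  18.6] [ 11.4  -6.1 123.9  61.   17.5  19.2]
t 35.42 pos [546.4 220.5 296.4] q [ 11.2  -6.  124.2  61.4  17.7  18.6] w 65.0 F [-0.5  0.2 -2. ]
 offset [-0.5, -0.4, -4.0] rot [-0.1, 0.28, 0.07] dist 4.1
[0.005 0.001 1.   ]
```

```bash
python3 -m handwheel '{"gripper":[0.45,0.45,0.45,0.45,0.45],"offset":[[7,0,8],[14,0,18],[21,0,28],[28,0,38],[35,0,48]],"rot":[[0,0.2,0],[0,0.3,0],[0,0.3,0],[0,0.3,0],[0,0.3,0]]}'; python3 -m handwheel '{"gripper":[0.45,0.45,0.45,0.45,0.45],"offset":[[7,0,11],[15,0,21],[22,0,32],[30,0,43],[40,0,57]],"rot":[[0,0,0],[0,0,0],[0,0,0],[0.6,0,0.8],[1.2,0,1.7]]}'; python3 -m handwheel '{"gripper":[0.45,0.45,0.45,0.45,0.45],"offset":[[9,0,13],[19,0,27],[29,0,41],[38,0,54],[44,0,63]],"rot":[[0.7,0,1],[1.5,0,2.1],[2.2,0,3.2],[2.9,0,4.2],[3.3,0,4.7]]}'; python3 -m handwheel '{"gripper":[0.45],"offset":[[0,0,0]],"rot":[[0,0,0]]}'; python3 - <<'E'
from pour import *
go([549,221.5,43.5],r35); print(pose()[1].apply(mt).round(3))
E
```

```text
time_s: 35.83
ee_pos: [549.3, 221.8, 239.7]
ee_rot: [180.0, 34.8, 30.2]
force: [-0.5, 0.3, -2.0]
gripper_width: 65.4
time_s: 36.25
ee_pos: [550.2, 222.2, 171.8]
ee_rot: [-180.0, 34.7, 28.2]
force: [0.6, 1.3, -0.1]
gripper_width: 65.3
time_s: 36.67
ee_pos: [549.2, 223.6, 93.2]
ee_rot: [-179.8, 34.9, 22.7]
force: [0.6, 0.7, -1.1]
gripper_width: 65.2
time_s: 36.75
ee_pos: [548.3, 223.6, 91.6]
ee_rot: [-179.7, 35.1, 22.8]
force: [-0.1, 0.1, -0.9]
gripper_width: 65.0
t 36.75 pos [548.3 223.6  91.6] q [ 19.3  17.2 143.4 175.1  35.6 -87.8] w 65.0 F [-0.1  0.1 -0.9]
 offset [27.5, 2.4, 39.4] rot [0.08, 0.08, 0.48] dist 48.1
[ 0.003 -0.003  1.   ]
```

```bash
python3 -m handwheel '{"gripper":[0.45,0.45,0.45,0.45,0.45],"offset":[[7,1,10],[14,2,20],[20,2,29],[24,2,34],[25,2,36]],"rot":[[0,0,0.2],[0,0,0.4],[0,0,0.5],[0,0,0.5],[0,0,0.5]]}'; python3 -m handwheel '{"gripper":[0.45,0.45],"offset":[[0,0,0],[0,0,0]],"rot":[[0,0,0],[0,0,0]]}';python3 -m handwheel '{"gripper":[0.45,0.45,0.45],"offset":[[0.6,0,0.8],[1.2,0,1.6],[1.2,0,1.6]],"rot":[[0,0,0],[0,0,0],[0,0,0]]}'; python3 - <<'E'
from pour import *
go([549,221.5,43.5],r35); print(pose()[1].apply(mt).round(3))
E
```

```text
time_s: 37.17
ee_pos: [550.8, 221.8, 50.6]
ee_rot: [179.9, 34.7, 22.1]
force: [0.0, -0.5, -1.0]
gripper_width: 65.1
time_s: 37.33
ee_pos: [550.9, 221.3, 51.7]
ee_rot: [179.8, 34.7, 22.0]
force: [-0.1, -1.1, -2.0]
gripper_width: 65.5
time_s: 37.58
ee_pos: [550.5, 221.1, 49.3]
ee_rot: [179.8, 34.7, 22.0]
force: [0.4, -0.9, -0.9]
gripper_width: 65.7
t 37.58 pos [550.5 221.1  49.3] q [ 19.5  25.2 146.2 177.2  46.7 -89.7] w 65.7 F [ 0.4 -0.9 -0.9]
 offset [2.3, -0.9, 5.5] rot [0.08, -0.3, -0.18] dist 6.0
[-0.006  0.001  1.   ]
```

```bash
python3 -m handwheel '{"gripper":[0.45,0.45,0.45,0.45],"offset":[[0.8,0,1.4],[1.6,0,2.8],[2.3,0,4],[2.3,0,4]],"rot":[[0,0,0],[0,-0.2,0],[0,-0.3,0],[0,-0.3,0]]}'; python3 -m handwheel '{"gripper":[0.45,0.45,0.45],"offset":[[0.5,0,0.8],[0.6,0,1],[0.6,0,1]],"rot":[[0,0,0],[0,0,0],[0,0,0]]}'
```

```text
time_s: 37.92
ee_pos: [549.9, 220.8, 43.9]
ee_rot: [179.8, 35.1, 22.0]
force: [0.2, -1.1, -1.1]
gripper_width: 65.5
time_s: 38.17
ee_pos: [550.2, 220.9, 43.5]
ee_rot: [179.8, 35.0, 21.9]
force: [-0.7, -0.3, 0.3]
gripper_width: 65.4
```

```bash
python3 -m handwheel '{"gripper":[0.45,0.45,0.45],"offset":[[0.5,0,0.8],[0.6,0,0.8],[0.6,0,0.8]],"rot":[[0,0,0],[0,0,0],[0,0,0]]}'; python3 - <<'E'
from h import *
im=grab_frame("scene"); save("s31",cv2.resize(im[150:240,260:350],None,fx=6,fy=6,interpolation=cv2.INTER_CUBIC))
E
```

```text
time_s: 38.42
ee_pos: [550.7, 221.0, 43.6]
ee_rot: [179.8, 34.8, 21.9]
force: [-2.0, -1.6, 5.8]
gripper_width: 65.2
```

View pics/s31.png

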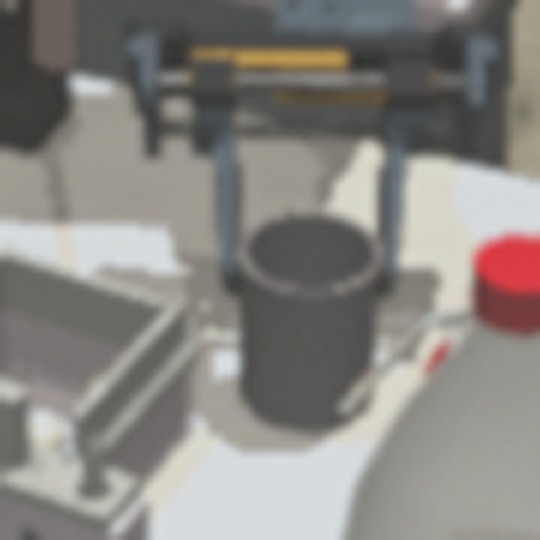

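```bash
python3 -m handwheel '{"gripper":[0,0,0,0,0],"offset":[[0,0,0],[0,0,0],[0,0,0],[0,0,0],[0,0,0]],"rot":[[0,0,0],[0,0,0],[0,0,0],[0,0,0],[0,0,0]]}'; python3 -m handwheel '{"gripper":[0,0],"offset":[[0,0,0],[0,0,0]],"rot":[[0,0,0],[0,0,0]]}'; python3 -m handwheel '{"gripper":[0,0,0,0,0],"offset":[[-5,0,-7],[-15,0,-21],[-28,0,-40],[-42,0,-60],[-57,0,-82]],"rot":[[0,0,0],[0,0,0],[0,0,0],[0,0,0],[0,0,0]]}'; python3 -m handwheel '{"gripper":[0,0,0,0,0],"offset":[[-10,0,-12],[-20,0,-24],[-30,0,-34],[-30,0,-34],[-30,0,-34]],"rot":[[0,0,0],[0,0,0],[0,0,0],[0,0,0],[0,0,0]]}'; python3 - <<'E'
from h import *
go([550,221,190])
im=grab_frame("top"); save("t32",cv2.resize(im[140:260,210:360],None,fx=5,fy=5,interpolation=cv2.INTER_CUBIC))
im=grab_frame("scene"); save("s32",cv2.resize(im[130:290,190:390],None,fx=4,fy=4,interpolation=cv2.INTER_CUBIC)[:600])
save("s32f",im); save("w32",grab_frame("wrist"))
E
```

```text
time_s: 38.88
ee_pos: [549.8, 220.8, 41.9]
ee_rot: [179.8, 35.1, 22.0]
force: [0.3, -0.8, -0.2]
gripper_width: 91.2
time_s: 39.05
ee_pos: [549.9, 220.8, 42.0]
ee_rot: [179.8, 35.1, 21.9]
force: [0.2, -0.5, -0.4]
gripper_width: 91.5
time_s: 39.47
ee_pos: [549.4, 220.9, 141.9]
ee_rot: [179.8, 35.2, 21.9]
force: [0.8, -0.0, -0.2]
gripper_width: 91.2
time_s: 39.88
ee_pos: [545.4, 219.4, 187.6]
ee_rot: [179.8, 35.0, 21.9]
force: [0.5, 0.1, 0.3]
gripper_width: 91.2
t 39.88 pos [545.4 219.4 187.6] q [ 19.6   3.  136.1 172.1  14.3 -83.9] w 91.2 F [0.5 0.1 0.3]
 offset [2.6, 0.3, -4.8] rot [0.0, 0.0, 0.0] dist 5.4
```

View pics/t32.png

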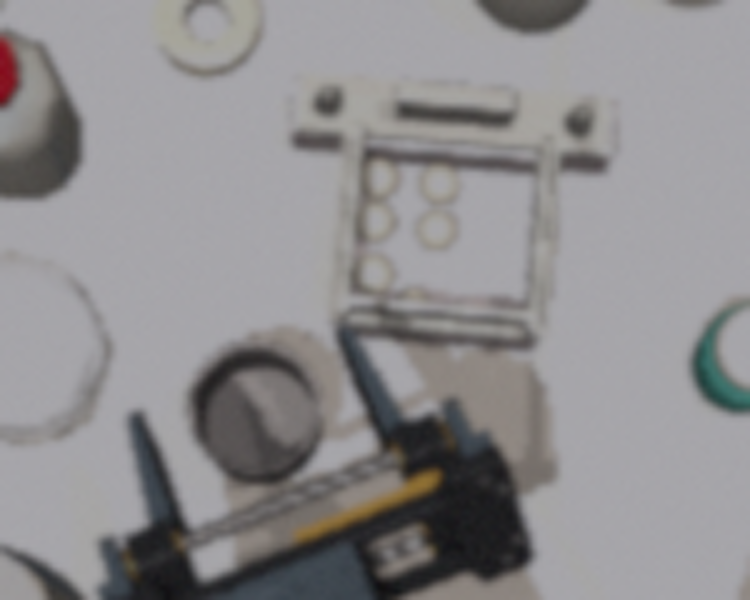

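View pics/s32.png

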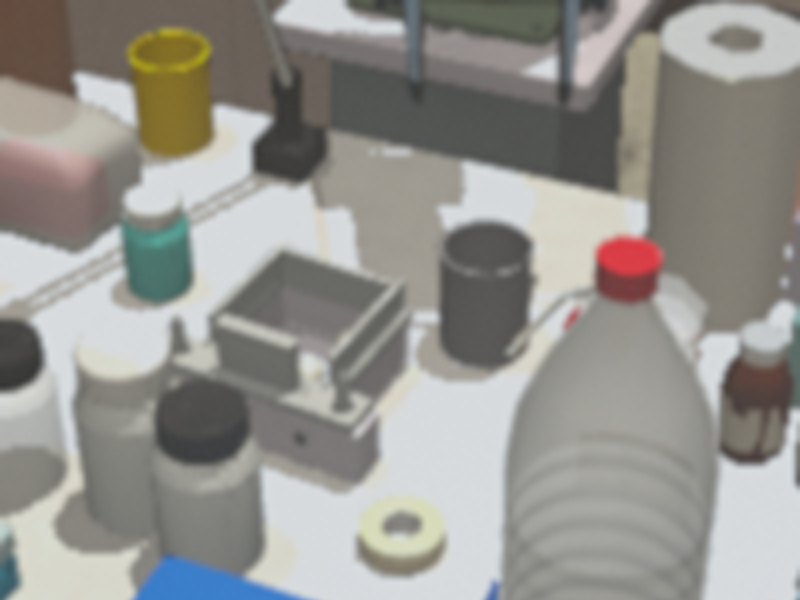

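View pics/w32.png

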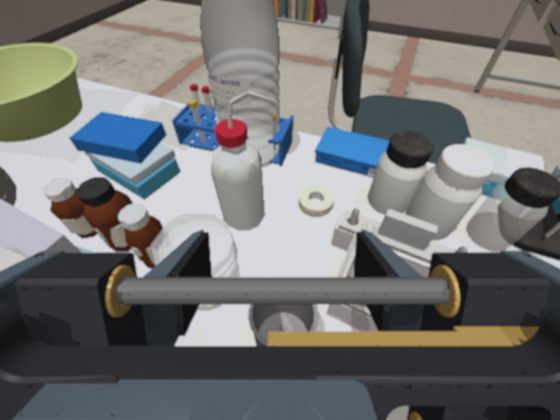

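```bash
python3 - <<'E'
from h import *
im=np.mean([grab_frame("top").astype(float) for _ in range(4)],0)
c=np.clip((im[160:212,272:328]-90)*2.2,0,255).astype(np.uint8)
save("t33",cv2.resize(c,None,fx=11,fy=11,interpolation=cv2.INTER_CUBIC)); print(state()['time_s'])
E
```

```text
40.2333
```

View pics/t33.png

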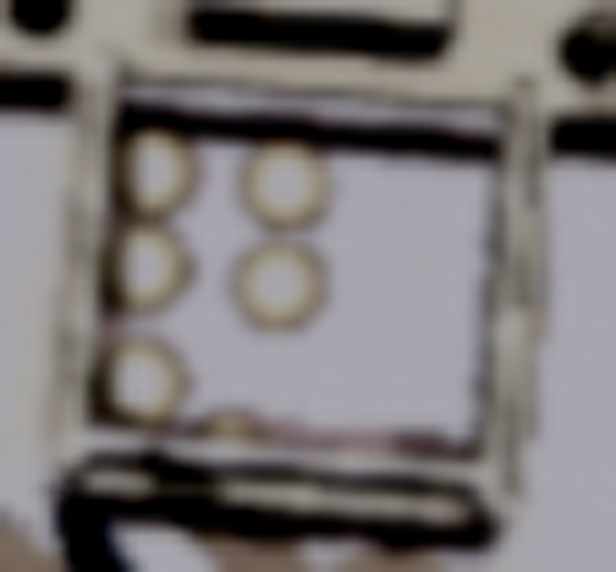

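```bash
python3 -c "
from workcell import *
s=state();print(s['time_s'],s['force'],s['qvel']);print(job_done())"
```

```text
40.2333 [ 0.83473822  0.93698994 -0.05213584] [ 0.02103064 -0.35222029 -0.31714151 -0.06997227 -0.09924208  0.01337499]
the job is handed in; nothing more can be done
None
```

The job is done and handed in at 40.2 s, with the arm clear of everything.

**What I did**
- **Frame:** I set it over both pins, lowered it until it touched down, and only then released it.
- **Cup, first grip:** It stood too close to the glass bowl on its left for the angled grip I needed to pour. I picked it up from above and stood it on open bench first.
- **Pour:** I gripped it again at an angle, tipped all six balls through the window, and stood the empty cup upright at about (524, 212) mm.

**Last checks**
- **Frame:** The last pictures show it lying flat with both pins through its holes. The tool height at touchdown was 45 mm above its height at pick-up, which is exactly the block height.
- **Balls:** Six balls are in the tray. Five are plainly visible in the top picture; the sixth is partly hidden behind the front wall. The cup looked empty, and the measured weight dropped to match.
- **Bystanders:** The jars, tape roll and lamp look unmoved, and no ball is on the bench.

**What failed or disagreed**
- **Missed grasp:** The first grasp of the frame closed above the fin. The pictures put the fingertips about 31 mm short of the stated tool point, and I worked with that offset afterwards. The miss moved nothing.
- **Camera mismatch:** The cameras disagreed by up to about 5 mm on the cup's position, within the gripper's clearance.

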